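Press connectors into module covers and hang the covers on the rail

TASK

For every metal module cover on the bench: set it over the steel anvil of the lever press, pull the red-handled lever down until the cover's blue connector is pressed fully home, ease the lever slowly all the way back up without letting it fly, and then drape the cover over the grey stand's horizontal bar, level and straddling it lengthwise. Seat the connectors only with the press, and leave everything else on the bench where it is.

Things in the scene. Friction and masses are not known exactly. Their poses are not given: they have to be found in the camera images.
- press: fixed blue lever press. Origin: on the table under the anvil's centre; z up, x from the anvil to the hinge end. Base plate 12 mm thick, x -80 to +190 mm, y +-68 mm. The anvil is an upright steel block at the origin, 70 mm along x, 30 mm along y, top 75 mm above the table. Hinge cheeks stand at x +100 to +183 mm, up to 124 mm high
- anvil_top (a point): centre of the anvil's top face; axes as the press
- lever_hinge (a point): point on the lever's hinge axis, at x +120 mm, height 108 mm in the press frame; the axis runs along the press's y. Axes as the press
- lever (a joint): lever angle, rad: 0 = up at its home stop (98 degrees above level, leaning from the anvil), grows as it is pulled over the anvil and down; 1.71 = level, fully down on a seated connector (end stop 1.76). A spring returns it to 0: at the handle 2.5 N near home, 6 N near the bottom, plus 10 N in the last 6 degrees while pressing a connector. Let go it flies back; return it slower than 1.2 rad/s
- lever_grip (a point): middle of the lever's red handle, a round crossbar of 18 mm diameter parallel to the press's y, 210 mm from the hinge axis. Lever is a fork: two flat arms join the bar 48 mm either side of its middle, open between. A white pad 120 mm from the hinge does the pressing. Bar at home: 316 mm above the table, x +149 mm in the press frame; fully down: 108 mm high, x -90 mm
- rail: fixed grey stand with a horizontal steel bar. Origin: on the table under the middle of the bar. x along the bar. Foot 360 x 100 x 10 mm; the bar is square, 24 x 24 mm, 320 mm long between two end posts 12 mm thick and 138 mm high
- rail_top (a point): middle of the bar's top face, 120 mm above the table; x along the bar, z up
- cover1: aluminium module cover, an upside-down U: 75 mm long (x), 50 mm wide (y), 53 mm high, 3 mm walls, inside 44 mm wide and 50 mm high, open below and at both ends; 200 g. Origin: middle of its underside (level of the walls' lower edges), z up. It straddles the anvil or the bar with its x along theirs; its origin is then 50 mm below their top face. May be absent
- cover2: aluminium module cover, an upside-down U: 75 mm long (x), 50 mm wide (y), 53 mm high, 3 mm walls, inside 44 mm wide and 50 mm high, open below and at both ends; 200 g. Origin: middle of its underside (level of the walls' lower edges), z up. It straddles the anvil or the bar with its x along theirs; its origin is then 50 mm below their top face. May be absent
- cover3: aluminium module cover, an upside-down U: 75 mm long (x), 50 mm wide (y), 53 mm high, 3 mm walls, inside 44 mm wide and 50 mm high, open below and at both ends; 200 g. Origin: middle of its underside (level of the walls' lower edges), z up. It straddles the anvil or the bar with its x along theirs; its origin is then 50 mm below their top face. May be absent
- cap1 (a joint): how far cover1's blue connector is pressed in, m: 0 = standing proud, 0.010 = fully home; stays where it is pressed, takes 18 N
- cap2 (a joint): how far cover2's blue connector is pressed in, m: 0 = standing proud, 0.010 = fully home; stays where it is pressed, takes 18 N
- cap3 (a joint): how far cover3's blue connector is pressed in, m: 0 = standing proud, 0.010 = fully home; stays where it is pressed, takes 18 N
- cap1_top (a point): centre of the top face of cover1's blue connector, 40 x 36 mm, in the middle of the cover's top: 71 mm above the cover's underside when proud, 61 mm when home
- cap2_top (a point): centre of the top face of cover2's blue connector, 40 x 36 mm, in the middle of the cover's top: 71 mm above the cover's underside when proud, 61 mm when home
- cap3_top (a point): centre of the top face of cover3's blue connector, 40 x 36 mm, in the middle of the cover's top: 71 mm above the cover's underside when proud, 61 mm when home
- board1: green circuit board, 120 x 90 mm, lying loose; leave alone. Origin: middle of its underside
- spool: blue solder spool, 64 mm across, 55 mm high, standing; leave alone. Origin: middle of its underside
- mouse: round tan computer mouse, 64 mm across, 32 mm high; leave alone. Origin: middle of its underside
- marker: black marker pen 130 mm long, 14 mm thick; leave alone. Origin: middle of its underside
- driver: screwdriver with orange handle lying flat; leave alone. Origin: middle of its underside
Not all that is in view belongs to the job. What is shaped like the cover3 but orange is not meant. What is shaped like the cover1 but yellow is not meant.

How it is judged:
On the way, in this order (a step that is already met when the one before it is completed fails the run):
1. the lever is pulled right down on a cover that straddles the anvil (value of joint lever above 1.6 rad and ((horizontal distance between cover1 and anvil_top below 0.025 m and value of joint cap1 above 0.008 m) or (horizontal distance between cover2 and anvil_top below 0.025 m and value of joint cap2 above 0.008 m) or (horizontal distance between cover3 and anvil_top below 0.025 m and value of joint cap3 above 0.008 m))), for 0.1 s.
2. the lever is eased back up to its home stop (value of joint lever below 0.08 rad), for 0.1 s.
At the end, for the whole second after the job is handed in: every cover present has its connector pressed in by at least 8 of 10 mm and hangs at rest on the bar: level within 7 degrees, lengthwise within 17 degrees, its top down on the bar (within about 5 mm), its middle within 125 mm of the bar's middle along it; the lever is home (under 0.08 rad) (value of joint each of cap1, cap2, cap3 above 0.008 m and x of cover1 in the frame of rail_top between -0.125 and 0.125 m and y of cover1 in the frame of rail_top between -0.016 and 0.016 m and z of cover1 in the frame of rail_top between -0.055 and -0.044 m and angle between each of cover1, cover2, cover3's own z axis and vertical below 0.12 rad and angle between the x axis of each of cover1, cover2, cover3 and the x axis of rail_top, either way round below 0.3 rad and linear speed of each of cover1, cover2, cover3 below 0.02 m/s and x of cover2 in the frame of rail_top between -0.125 and 0.125 m and y of cover2 in the frame of rail_top between -0.016 and 0.016 m and z of cover2 in the frame of rail_top between -0.055 and -0.044 m and x of cover3 in the frame of rail_top between -0.125 and 0.125 m and y of cover3 in the frame of rail_top between -0.016 and 0.016 m and z of cover3 in the frame of rail_top between -0.055 and -0.044 m and value of joint lever below 0.08 rad); the robot touches nothing.
It fails at once if the lever flies back (faster than 1.2 rad/s while still more than 0.25 rad from home) (velocity of joint lever below -1.2 rad/s and value of joint lever above 0.25 rad).
It fails at once if a connector is pushed in by anything but the press (value of joint lever below 1.3 rad and ((velocity of joint cap1 above 0.004 m/s and value of joint cap1 above 0.0015 m) or (velocity of joint cap2 above 0.004 m/s and value of joint cap2 above 0.0015 m) or (velocity of joint cap3 above 0.004 m/s and value of joint cap3 above 0.0015 m))).
It fails at once if something that should be left alone is moved more than 50 mm (distance of any of board1, spool, mouse, marker, driver from where it was at the start of the episode above 0.05 m).
Of cover1, cover2, cover3 only 2 to 3 are there at a start; the rules pass over those that are not, and their reading is None.
At some moment in a run one of cover1, cover2, cover3 may be knocked a few centimetres aside while the robot is not near it.
It also fails if it takes over 210 s, if anything falls off the work surface, if the arm or the gripper's body presses on something with over 40 N, if the wrist force passes 120 N, or if a joint passes its speed limit or range.

ROBOT

A 6-joint arm with a two-finger parallel gripper is mounted at the origin on the work surface. World frame = base frame: x ahead of the robot, y to its left, z up, the work surface at z = 0. Lengths are in m, angles in rad, forces in N, time in s.
With the tool pointing down it reaches from about 0.15 to 0.775 m from the base axis. Payload 6.1 kg.
Tool frame: the origin (TCP) lies midway between the tips of the shut fingers; the grasp point (between the pads) lies manip.grip_depth behind it (manip.grip_depth is the distance from the TCP to the grasp point, in m); z points along the fingers, y is the direction in which the jaws open and shut (so a half turn about z gives the same grasp; the last joint's range is limited). The gripper opens to 85 mm and grips with 20 to 120 N. Pads are 22 mm wide; open, the fingers measure 114 mm over their backs; the gripper's body (76 mm by 85 mm) begins 54 mm behind the grasp point. The pads swing forward as they close: fully open they stand 13 mm farther back than shut.
Start: joints at [0, 0.126, -0.04, 1.405, 0, 1.571], TCP at [0.525, -0, 0.231] pointing down, gripper open.
Joint ranges: [-2.72, 2.72], [-0.95, 1.95], [-1.27, 1.35], [-1.78, 2.02], [-1.46, 1.47], [-3.14, 3.14]. Speed limits (rad/s): [2.39, 2.39, 3.01, 3.14, 3.14, 3.14].

INTERFACE

Orientations are given as a unit quaternion [w, x, y, z].
In Python, from bench import manip gives the robot as it stands.
- The arm moves only by the tool step_arm, never from a script. Its argument "series" is one flat list of numbers, 5 for each row, row after row: the opening, from 0 (shut) to 1 (fully open), then the shift along the tool's x, y, z as a fraction of full scale, then the turn about the tool's z as a fraction of full scale. In form: [hand, tx, ty, tz, twist, hand, tx, ty, tz, twist, ...]. A call has 1 to 12 rows; each row shifts and turns the commanded pose from where the row before left it, along the tool's axes as they then stand; what a row does not reach is not made up. Full scale, the value 1, is 5 cm for a shift and 0.12 rad for a turn. A row lasts 1/8 s, in which the tool goes at most 62.5 mm and 10.7 degrees, less where a joint would pass 70% of its speed; a pose out of reach is approached as far as the arm can. A call with a number of a shift or a turn outside -1 to 1 is refused whole. A call with a gripper value outside its range is refused whole. The fingers move at their own pace and stop on an object; "grip_force" is the grip in N (left out, the last holds). Time passes only in rows, so rows that do not move let the fingers close. It gives the time, the measured TCP pose, the force and the opening at its end, in the units of the state.
- manip.get_obs(): the state, without advancing time (a new reading comes with each control period).
- manip.grab_frame(name): name is "scene" or "side" or "wrist"; returns a dict with "img" (400x640x3 uint8, red, green, blue), "intrinsics" (3x3 intrinsics, pixels), "rvec" (rotation vector, rad) and "tvec" (3), from world to camera coordinates, as OpenCV has them. Camera axes: x right, y down, z forward; pixel columns grow to the right and rows downward; lengths in m; the calibration is good to about 2 mm. A picture is of the moment at which its call begins. There is no depth.
- manip.hand_in(): hands the job in, once; it reports no verdict.
Trained networks look in a picture, given as the dict that the camera call returned (one of the last four; its "shot" number tells which), for a name from the list of things; names that differ only in an ending like _2 or _b are one class to them, and where a whole thing is asked for, a point or a joint stands for the part that bears it (a point fixed in the world has none). Each returns a list of dicts, best first, with "conf" (0 to 1); they miss things now and then, are a little off and sometimes report something else, mostly with a low value. They report only what shows in the picture. A call takes as long as a camera call. They do not tell look-alikes from the thing itself.
- manip.trace(picture, label): "region" (400x640 bool, what is visible of it) and "extent" ([centre column, centre row, width, height] in pixels, round what is visible of it).
The state is a dict: "time": time; "joint_pos": joint angles; "dq": joint speeds; "tau": joint torques, N m; "ee_pos": TCP position; "tool_rot": TCP orientation; "contact_force": force on the tool from outside, world axes, zero at the start; "wrist_torque": the same for the moment, N m; "width": finger opening in m.
Only numpy, scipy, OpenCV 4.12 (cv2) and the standard library are available. Lean on these libraries where they do the work, as an engineer would, in place of code of your own. Each camera call takes 0.05 s, during which the arm holds its last target.

## Working session

There is one attempt and no reset: what is moved stays moved. The work goes in short steps, Python scripts to look and compute and a tool call to move; the robot and the scene stay as the last step left them, time stands still between calls to the robot, and variables do not carry over. Pictures are saved under pics/ and viewed, and the job is handed in when it is done.

Besides the shell and the picture viewer there is one more tool, called after "Emit:" as name(argument=value, ...) on one line, values as JSON. step_arm: Moves the arm, as the interface text tells. Its arguments: {"type":"object","properties":{"series":{"type":"array","items":{"type":"number"}},"grip_force":{"type":"number"}},"required":["series"]}

```bash
ls; mkdir -p pics; python3 - <<'E'
from bench import manip
import cv2,numpy as np
print(manip.get_obs(), manip.grip_depth)
for n in ["scene","side","wrist"]:
    f=manip.grab_frame(n)
    cv2.imwrite(f"pics/{n}0.png",f["img"][:,:,::-1])
    R=cv2.Rodrigues(np.array(f["rvec"]))[0]
    print(n,f["intrinsics"],(-R.T@np.array(f["tvec"]).reshape(3)).round(3),f["shot"])
E
```

```text
pics
{'time': 0.0, 'joint_pos': array([-2.53389015e-06,  1.26388383e-01, -4.06364420e-02,  1.40541808e+00,
        9.27704489e-06,  1.57079867e+00]), 'dq': array([0.00025218, 0.00050515, 0.00011029, 0.00035132, 0.00100628,
       0.00023556]), 'tau': array([-1.88969068e-03, -4.35916471e+01,  3.52923596e+01,  1.73015334e-02,
       -7.00984879e-05, -2.14169546e-05]), 'ee_pos': array([5.24572048e-01, 1.41215882e-06, 2.30511074e-01]), 'tool_rot': array([-5.85432425e-04,  7.07108267e-01,  7.07104816e-01, -5.78872453e-04]), 'contact_force': array([ 0.01583493,  0.24772958, -0.74078695]), 'wrist_torque': array([-0.00999734, -0.02235644,  0.09172931]), 'width': 0.08552319068090616} 0.0187
scene [[382.19159424   0.         320.139874  ]
 [  0.         382.19159424 199.3730538 ]
 [  0.           0.           1.        ]] [ 1.287 -0.12   0.943] 1
side [[401.26730769   0.         315.63148833]
 [  0.         401.26730769 200.53590011]
 [  0.           0.           1.        ]] [0.457 0.696 0.958] 2
wrist [[342.50462212   0.         317.69705471]
 [  0.         342.50462212 202.67244323]
 [  0.           0.           1.        ]] [0.525 0.068 0.375] 3
```

View pics/scene0.png

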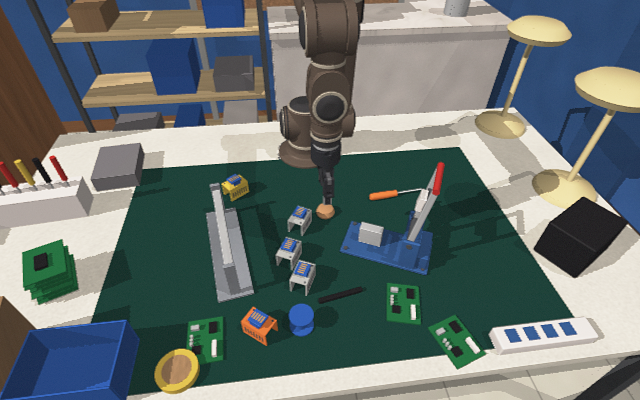

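View pics/side0.png

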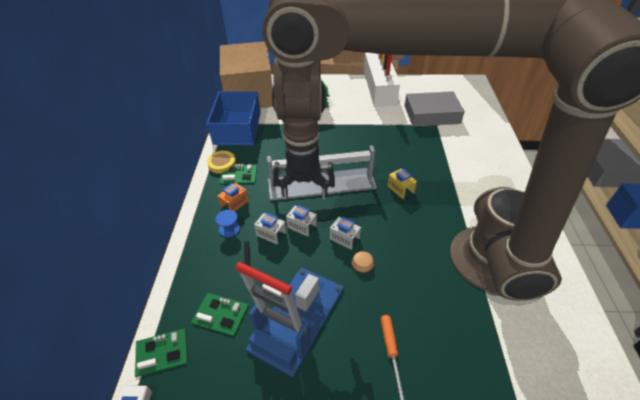

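View pics/wrist0.png

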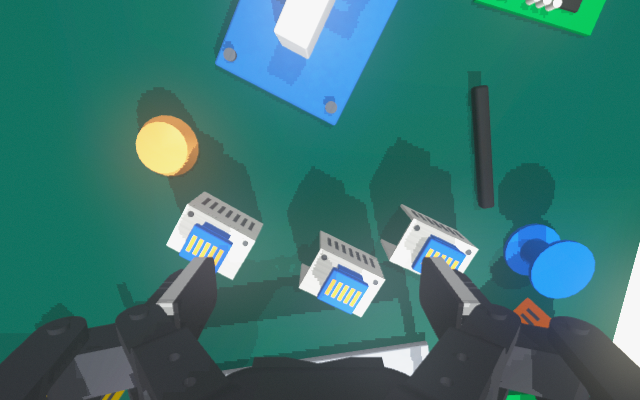

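Three grey metal covers are in the scene view at (300,219), (289,250) and (303,275). Orange (259,325) and yellow (235,187) are the decoys. Next I'll fit poses from the masks.

```bash
cat > h.py <<'E'
from bench import manip
import cv2,numpy as np
from scipy.optimize import minimize
def box(x0,x1,y0,y1,z0,z1):
    return np.array([[x,y,z] for x in(x0,x1) for y in(y0,y1) for z in(z0,z1)],float)/1000
def coverm(cap=18): return [box(-37.5,37.5,-25,25,50,53),box(-37.5,37.5,-25,-22,0,53),box(-37.5,37.5,22,25,0,53),box(-20,20,-18,18,53,53+cap)]
def P(f,pts):
    return cv2.projectPoints(np.asarray(pts,float).reshape(-1,1,3),np.array(f["rvec"],float),np.array(f["tvec"],float),f["intrinsics"],None)[0].reshape(-1,2)
def place(m,x,y,yaw,z=0):
    c,s=np.cos(yaw),np.sin(yaw); R=np.array([[c,-s,0],[s,c,0],[0,0,1]])
    return [b@R.T+[x,y,z] for b in m]
def render(f,boxes,S=4):
    im=np.zeros((400*S//1,640*S//1),np.uint8) 
    for b in boxes:
        p=(P(f,b)+.5)*S-.5
        cv2.fillConvexPoly(im,cv2.convexHull(np.clip(p,-5000,5000).round().astype(np.int32)),255)
    return cv2.resize(im,(640,400),interpolation=cv2.INTER_AREA)/255.
def ray(f,uv,z):
    R=cv2.Rodrigues(np.array(f["rvec"],float))[0]; t=np.array(f["tvec"],float).reshape(3)
    d=R.T@np.linalg.inv(f["intrinsics"])@[uv[0],uv[1],1]; c=-R.T@t
    return c+d*(z-c[2])/d[2]
def fit(fm,model,x0,z=0,yaws=None):
    """fm: list of (frame, mask)"""
    def cost(p):
        J=0
        for f,m in fm:
            r=render(f,place(model,p[0],p[1],p[2],z)); m=m.astype(float)
            J+=1-np.minimum(r,m).sum()/max(np.maximum(r,m).sum(),1)
        return J/len(fm)
    best=None
    for a in (yaws if yaws is not None else np.arange(0,np.pi,np.pi/6)):
        p0=np.array([x0[0],x0[1],a]); sx=np.array([p0,p0+[.012,0,0],p0+[0,.012,0],p0+[0,0,.2]])
        r=minimize(cost,p0,method="Nelder-Mead",options=dict(initial_simplex=sx,xatol=2e-4,fatol=1e-4,maxiter=70))
        if best is None or r.fun<best.fun: best=r
    r=minimize(cost,best.x,method="Nelder-Mead",options=dict(xatol=1e-4,fatol=1e-5,maxiter=120))
    return (r if r.fun<best.fun else best)
E
python3 - <<'E'
from h import *
import pickle
D={}
for n in ["scene","side","wrist"]:
    f=manip.grab_frame(n); D[n]=(f,{})
    for l in ["cover1","press","rail","lever"]:
        r=manip.trace(f,l); D[n][1][l]=r
        print(n,l,[(round(q["conf"],2),np.round(q["extent"]).tolist(),int(q["region"].sum())) for q in r])
pickle.dump(D,open("d0.pkl","wb"))
E
```

```text
scene cover1 [(0.89, [300.0, 220.0, 24.0, 28.0], 393), (0.87, [235.0, 188.0, 31.0, 31.0], 467), (0.86, [302.0, 277.0, 24.0, 35.0], 550), (0.67, [261.0, 327.0, 37.0, 40.0], 755), (0.67, [405.0, 302.0, 31.0, 40.0], 1260), (0.6, [286.0, 255.0, 20.0, 26.0], 464)]
scene press [(0.96, [394.0, 216.0, 103.0, 116.0], 4073)]
scene rail [(0.8, [230.0, 244.0, 46.0, 118.0], 3082), (0.31, [425.0, 203.0, 38.0, 76.0], 986), (0.29, [393.0, 220.0, 104.0, 114.0], 4064), (0.17, [326.0, 212.0, 18.0, 15.0], 201)]
scene lever [(0.58, [423.0, 201.0, 40.0, 80.0], 1021)]
side cover1 [(0.98, [346.0, 234.0, 31.0, 24.0], 631), (0.84, [272.0, 229.0, 26.0, 36.0], 600), (0.74, [232.0, 199.0, 32.0, 28.0], 575), (0.57, [301.0, 220.0, 26.0, 30.0], 605)]
side press [(0.98, [290.0, 319.0, 104.0, 110.0], 6736), (0.31, [229.0, 223.0, 24.0, 28.0], 519)]
side rail [(0.86, [322.0, 172.0, 111.0, 54.0], 2426)]
side lever [(0.81, [266.0, 300.0, 63.0, 64.0], 1907), (0.51, [248.0, 253.0, 7.0, 26.0], 125), (0.23, [322.0, 174.0, 111.0, 52.0], 2335)]
wrist cover1 [(0.88, [534.0, 312.0, 42.0, 35.0], 641), (0.87, [340.0, 273.0, 83.0, 85.0], 4299), (0.81, [214.0, 233.0, 99.0, 86.0], 4639), (0.7, [427.0, 240.0, 97.0, 68.0], 3301), (0.57, [112.0, 396.0, 21.0, 8.0], 139)]
wrist press [(0.96, [307.0, 63.0, 184.0, 123.0], 14640)]
wrist rail [(0.81, [324.0, 358.0, 205.0, 33.0], 1829)]
wrist lever []
```

```bash
cat > f0.py <<'E'
from h import *
import pickle
D=pickle.load(open("d0.pkl","rb"))
sc,sd,wr=[D[n] for n in("scene","side","wrist")]
near=lambda d,l,uv:min(d[1][l],key=lambda q:np.hypot(q["extent"][0]-uv[0],q["extent"][1]-uv[1]))["region"]
C={}
for k,s,e,w in [("A",(300,220),(346,234),(214,233)),("B",(286,255),(301,220),(340,273)),("C",(302,277),(272,229),None)]:
    fm=[(sc[0],near(sc,"cover1",s)),(sd[0],near(sd,"cover1",e))]
    if w: fm.append((wr[0],near(wr,"cover1",w)))
    r=fit(fm,coverm(),ray(sc[0],s,.03)[:2]); C[k]=r.x
    print(k,r.x.round(4),round(r.fun,3))
rail=[box(-180,180,-50,50,0,10),box(-160,160,-12,12,96,120),box(-172,-160,-12,12,0,138),box(160,172,-12,12,0,138)]
r=fit([(sc[0],near(sc,"rail",(230,244))),(sd[0],near(sd,"rail",(322,172)))],rail,ray(sc[0],(230,250),.03)[:2],yaws=[-.3,0,.3]);C["rail"]=r.x
print("rail",r.x.round(4),round(r.fun,3))
th=np.radians(98)
arm=lambda y:np.array([[120+np.cos(th)*-a-np.sin(th)*b*1,y+e,108+np.sin(th)*a+0*b] for a in(0,210) for b in(-8,8) for e in(-3,3)])/1000
pr=[box(-80,190,-68,68,0,12),box(-35,35,-15,15,12,75),box(100,183,-60,-45,12,124),box(100,183,45,60,12,124),arm(48),arm(-48),box(140,158,-51,51,307,325)]
r=fit([(sc[0],near(sc,"press",(394,216))),(sd[0],near(sd,"press",(290,319)))],pr,ray(sc[0],(371,240),.03)[:2],yaws=[.9,1.2,1.5,1.8]);C["press"]=r.x
print("press",r.x.round(4),round(r.fun,3))
pickle.dump(C,open("c0.pkl","wb"))
for n,d in(("scene",sc),("side",sd),("wrist",wr)):
    im=cv2.resize(d[0]["img"][:,:,::-1],None,fx=2,fy=2)
    for k,m in [("A",coverm()),("B",coverm()),("C",coverm()),("rail",rail),("press",pr)]:
        for b in place(m,*C[k]):
            h=cv2.convexHull(((P(d[0],b)+.5)*2-.5).round().astype(np.int32)); cv2.polylines(im,[h],True,(0,0,255) ,1)
    x0,y0=dict(scene=(360,240),side=(300,260),wrist=(240,0))[n]
    cv2.imwrite(f"pics/fit_{n}.png",im[y0:y0+560,x0:x0+620])
E
python3 f0.py
```

```text
A [ 0.4158 -0.0633 -0.521 ] 0.092
B [ 0.549  -0.1088 -0.4778] 0.08
C [ 0.6401 -0.075   2.6954] 0.069
rail [ 0.4925 -0.2966  0.1734] 0.214
press [0.517  0.1514 1.1003] 0.111
```

View pics/fit_scene.png

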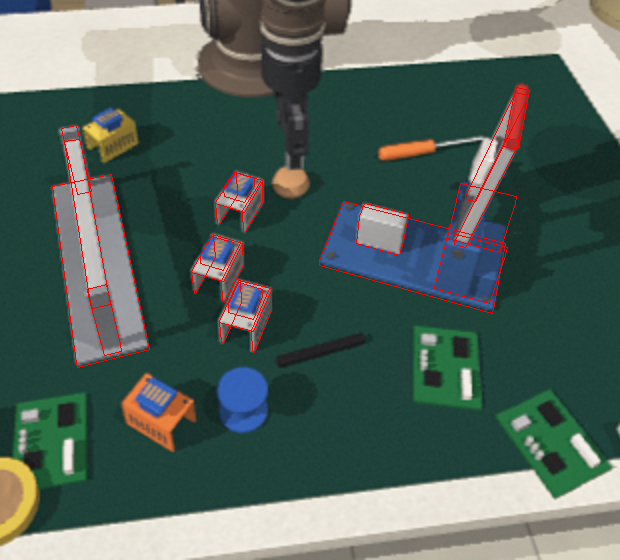

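View pics/fit_side.png

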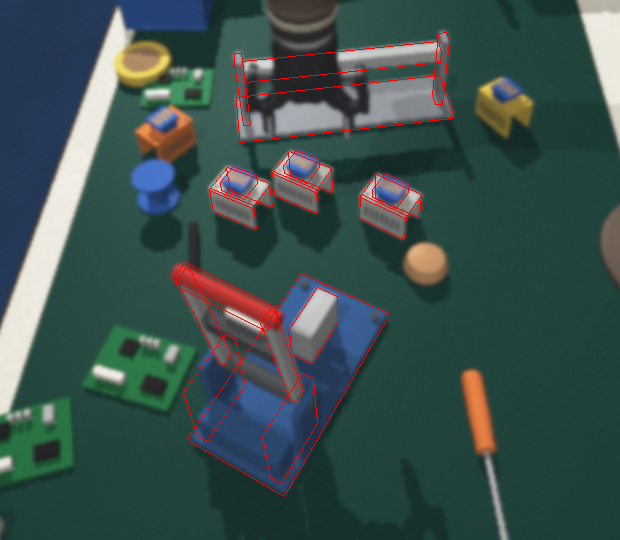

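View pics/fit_wrist.png

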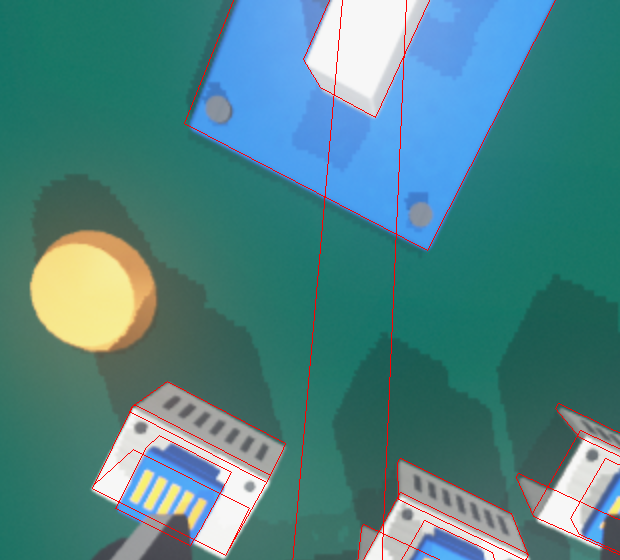

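```bash
cat >> h.py <<'E'
def cur():
    o=manip.get_obs(); w,x,y,z=o["tool_rot"]
    ty=np.array([2*(x*y-w*z),1-2*(x*x+z*z)])
    return np.array(o["ee_pos"]),np.arctan2(ty[1],ty[0]),o
def plan(x,y,z,phi,hand,n=None,start=None,mx=.6,mt=.9):
    """rows from present (or start) pose to target; prints rows"""
    if start is None: p,a,o=cur()
    else: p,a=np.array(start[:3]),start[3]
    d=np.array([x,y,z])-p; da=phi-a
    N=n or max(1,int(np.ceil(max(np.abs(d).max()/.05/mx,np.linalg.norm(d[:2])/.05/mx,abs(da)/.12/mt))))
    out=[]; q=p.copy(); b=a
    for i in range(N):
        g=(p+d*(i+1)/N)-q
        tw=-round(((a+da*(i+1)/N)-b)/.12,2)
        tx=round((-np.sin(b)*g[0]+np.cos(b)*g[1])/.05,2); tyy=round((np.cos(b)*g[0]+np.sin(b)*g[1])/.05,2); tz=round(-g[2]/.05,2)
        q+=np.array([-np.sin(b)*tx+np.cos(b)*tyy,np.cos(b)*tx+np.sin(b)*tyy,-tz])*.05; b-=tw*.12
        out+=[hand,tx,tyy,tz,tw]
    print(N,"rows:",*[str(out[i:i+5])[1:-1]+"," for i in range(0,len(out),5)],sep="\n"); return [*q,b]
E
python3 - <<'E'
from h import *
s=plan(.4158,-.0633,.11,1.05,1)
D=manip.grab_frame("side")
for l in("mouse","spool","marker","driver"):
    r=manip.trace(D,l)
    if r: print(l,r[0]["conf"],r[0]["extent"],ray(D,r[0]["extent"][:2],.015).round(3))
E
```

```text
10
rows:
1, np.float64(-0.13), np.float64(-0.22), np.float64(0.24), np.float64(-0.87),
1, np.float64(-0.1), np.float64(-0.23), np.float64(0.25), np.float64(-0.88),
1, np.float64(-0.08), np.float64(-0.24), np.float64(0.24), np.float64(-0.87),
1, np.float64(-0.05), np.float64(-0.24), np.float64(0.24), np.float64(-0.88),
1, np.float64(-0.03), np.float64(-0.26), np.float64(0.24), np.float64(-0.87),
1, np.float64(0.0), np.float64(-0.25), np.float64(0.25), np.float64(-0.88),
1, np.float64(0.03), np.float64(-0.25), np.float64(0.24), np.float64(-0.87),
1, np.float64(0.05), np.float64(-0.25), np.float64(0.24), np.float64(-0.88),
1, np.float64(0.08), np.float64(-0.24), np.float64(0.24), np.float64(-0.87),
1, np.float64(0.1), np.float64(-0.23), np.float64(0.25), np.float64(-0.88),
mouse 0.86 [362.5, 261.1, 23.7, 19.2] [0.366 0.029 0.015]
spool 0.76 [227.8, 224.4, 19.7, 27.7] [ 0.776 -0.098  0.015]
driver 0.92 [393.2, 357.2, 20.6, 85.5] [0.306 0.302 0.015]
```

Candidates: the grey ones A (300,219), B (289,250) and C (303,275) are bare metal and match the description. Orange (259,325) and yellow (235,187) do not. The enlarged wrist crop confirms A is bare metal with a blue connector, so I'll start with A.

Emit:
step_arm(series=[1, -0.13, -0.22, 0.24, -0.87, 1, -0.1, -0.23, 0.25, -0.88, 1, -0.08, -0.24, 0.24, -0.87, 1, -0.05, -0.24, 0.24, -0.88, 1, -0.03, -0.26, 0.24, -0.87, 1, 0, -0.25, 0.25, -0.88, 1, 0.03, -0.25, 0.24, -0.87, 1, 0.05, -0.25, 0.24, -0.88, 1, 0.08, -0.24, 0.24, -0.87, 1, 0.1, -0.23, 0.25, -0.88, 1, 0, 0, 0, 0, 1, 0, 0, 0, 0], grip_force=40)

```text
time: 2.65
ee_pos: [0.4164, -0.0634, 0.1104]
tool_rot: [0.001, 0.258, 0.966, 0.0]
contact_force: [0.9, -0.5, 0.4]
width: 0.0852
```

```bash
sed -i 's/out+=\[hand,tx,tyy,tz,tw\]/out+=[hand]+[float(v) for v in (tx,tyy,tz,tw)]/' h.py; python3 - <<'E'
from h import *
p,a,o=cur(); print(p.round(4),round(a,4),o["joint_pos"].round(3))
f=manip.grab_frame("wrist"); cv2.imwrite("pics/w1.png",f["img"][:,:,::-1])
# own check fit from wrist
r=manip.trace(f,"cover1")
q=min(r,key=lambda q:np.hypot(*(np.array(q["extent"][:2])-P(f,[[.4158,-.0633,.035]])[0])))
print(q["extent"],q["conf"],fit([(f,q["region"])],coverm(),(.4158,-.0633),yaws=[-.52]).x.round(4))
plan(.4158,-.0633,.014,1.05,1)
E
```

```text
[ 0.4164 -0.0634  0.1104] 1.0483 [-0.151 -0.041 -0.481  1.129  0.     0.371]
[319.1, 212.1, 83.5, 129.8] 0.96 [ 0.4168 -0.0643 -0.5428]
4
rows:
1, 0.0, -0.0, 0.48, -0.0,
1, 0.01, -0.0, 0.48, -0.0,
1, 0.0, -0.01, 0.49, -0.01,
1, 0.0, 0.0, 0.48, 0.0,
```

View pics/w1.png

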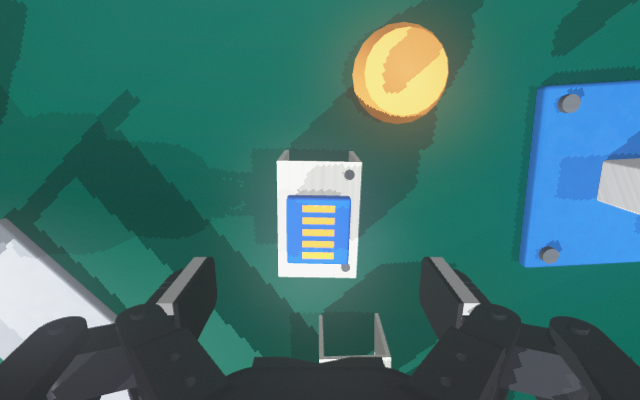

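The wrist view shows cover A centred between the open jaws at (319,219), bare metal with its blue connector proud. Descending and gripping.

Emit:
step_arm(series=[1, 0, 0, 0.48, 0.08, 1, 0, 0, 0.48, 0, 1, 0, 0, 0.48, 0, 1, 0, 0, 0.48, 0, 1, 0, 0, 0, 0, 0, 0, 0, 0, 0, 0, 0, 0, 0, 0, 0, 0, 0, 0, 0, 0, 0, 0, 0, 0, 0, 0, 0, 0, 0], grip_force=40)

```text
time: 4.0
ee_pos: [0.4169, -0.0635, 0.0151]
tool_rot: [0.001, 0.262, 0.965, 0.0]
contact_force: [-0.4, 0.7, 6.3]
width: 0.0498
```

```bash
python3 - <<'E'
from h import *
p,a,o=cur(); print(p.round(4),round(a,4))
# lift then to over anvil
s=plan(p[0],p[1],.20,a,0)
px,py,pa=.517,.1514,1.1003
plan(px,py,.20,pa-np.pi/2,0,start=s)
E
```

```text
[ 0.4169 -0.0635  0.0151] 1.0403
7
rows:
0, 0.0, 0.0, -0.53, -0.0,
0, 0.0, 0.0, -0.53, -0.0,
0, 0.0, 0.0, -0.52, -0.0,
0, 0.0, 0.0, -0.53, -0.0,
0, 0.0, 0.0, -0.53, -0.0,
0, 0.0, 0.0, -0.53, -0.0,
0, 0.0, 0.0, -0.53, -0.0,
14
rows:
0, 0.03, 0.34, 0.0, 0.9,
0, 0.07, 0.33, 0.0, 0.9,
0, 0.1, 0.32, 0.0, 0.9,
0, 0.14, 0.31, 0.0, 0.9,
0, 0.17, 0.29, 0.0, 0.9,
0, 0.2, 0.28, 0.0, 0.9,
0, 0.23, 0.25, 0.0, 0.9,
0, 0.26, 0.22, 0.0, 0.89,
0, 0.27, 0.19, 0.0, 0.9,
0, 0.3, 0.17, 0.0, 0.9,
0, 0.31, 0.13, 0.0, 0.9,
0, 0.33, 0.1, 0.0, 0.9,
0, 0.33, 0.06, 0.0, 0.9,
0, 0.34, 0.02, 0.0, 0.9,
```

Emit:
step_arm(series=[0, 0, 0, -0.3, 0, 0, 0, 0, -0.5, 0, 0, 0, 0, -0.5, 0, 0, 0, 0, -0.6, 0, 0, 0, 0, -0.6, 0, 0, 0, 0, -0.6, 0, 0, 0, 0, -0.6, 0, 0, 0.03, 0.34, 0, 0.9, 0, 0.07, 0.33, 0, 0.9, 0, 0.1, 0.32, 0, 0.9, 0, 0.14, 0.31, 0, 0.9, 0, 0.17, 0.29, 0, 0.9])

```text
time: 5.5
ee_pos: [0.4512, 0.0137, 0.1996]
tool_rot: [0.0, 0.512, 0.859, -0.0]
contact_force: [-0.1, -0.0, -2.6]
width: 0.0493
```

Emit:
step_arm(series=[0, 0.2, 0.28, 0, 0.9, 0, 0.23, 0.25, 0, 0.9, 0, 0.26, 0.22, 0, 0.89, 0, 0.27, 0.19, 0, 0.9, 0, 0.3, 0.17, 0, 0.9, 0, 0.31, 0.13, 0, 0.9, 0, 0.33, 0.1, 0, 0.9, 0, 0.33, 0.06, 0, 0.9, 0, 0.34, 0.02, 0, 0.9, 0, 0, 0, 0, 0, 0, 0, 0, 0, 0])

```text
time: 6.88
ee_pos: [0.5154, 0.1514, 0.1991]
tool_rot: [0.0, 0.852, 0.524, -0.0]
contact_force: [-0.7, -0.1, -0.5]
width: 0.0494
```

```bash
python3 - <<'E'
from h import *
p,a,o=cur(); print(p.round(4),round(a,4),o["contact_force"].round(1),o["joint_pos"].round(2))
for n in("scene","wrist","side"):
    f=manip.grab_frame(n); im=f["img"][:,:,::-1]
    if n=="scene": im=cv2.resize(im[140:300,300:480],None,fx=4,fy=4)[:600]
    if n=="side": im=cv2.resize(im[150:350,200:400],None,fx=3,fy=3)
    cv2.imwrite(f"pics/a1_{n}.png",im)
    r=manip.trace(f,"cover1"); print(n,[(round(q["conf"],2),np.round(q["extent"]).tolist()) for q in r],P(f,[[p[0],p[1],p[2]+.02]]).round())
plan(.517,.1514,.11,1.1003-np.pi/2,0)
E
```

```text
[0.5154 0.1514 0.1991] -0.4688 [-0.7 -0.1 -0.5] [ 0.29  0.15 -0.08  1.34 -0.    2.33]
scene [(0.96, [380.0, 195.0, 33.0, 35.0]), (0.86, [304.0, 276.0, 26.0, 33.0]), (0.83, [285.0, 251.0, 24.0, 25.0]), (0.79, [236.0, 188.0, 30.0, 24.0]), (0.75, [260.0, 326.0, 38.0, 40.0])] [[377. 192.]]
wrist [(0.97, [320.0, 267.0, 159.0, 191.0]), (0.84, [632.0, 356.0, 16.0, 51.0]), (0.76, [530.0, 317.0, 102.0, 68.0])] [[317. 281.]]
side [(0.95, [401.0, 183.0, 34.0, 33.0]), (0.77, [301.0, 260.0, 31.0, 31.0]), (0.66, [233.0, 196.0, 34.0, 32.0]), (0.64, [220.0, 316.0, 54.0, 40.0]), (0.59, [267.0, 227.0, 20.0, 30.0]), (0.43, [363.0, 262.0, 21.0, 19.0])] [[305. 252.]]
3
rows:
0, 0.0, 0.01, 0.59, -0.0,
0, 0.01, 0.01, 0.6, -0.0,
0, 0.0, 0.0, 0.59, -0.0,
```

View pics/a1_wrist.png

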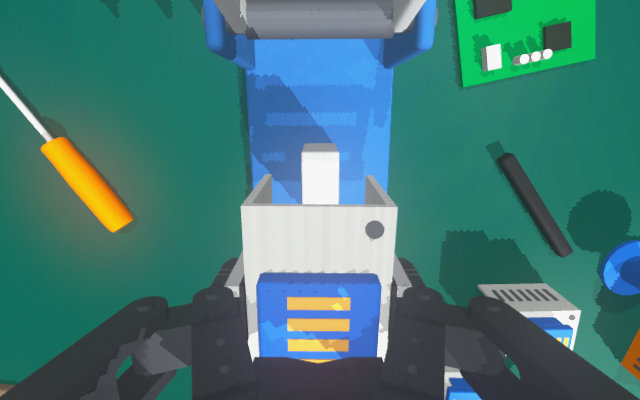

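View pics/a1_scene.png

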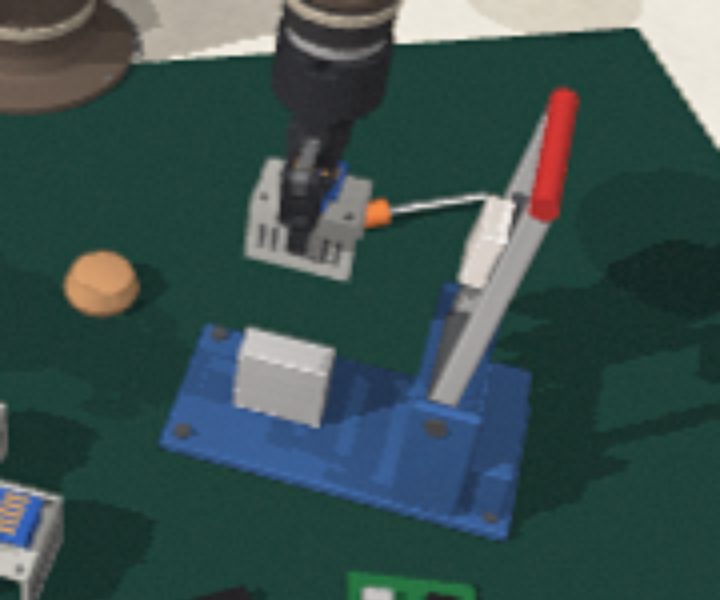

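View pics/a1_side.png

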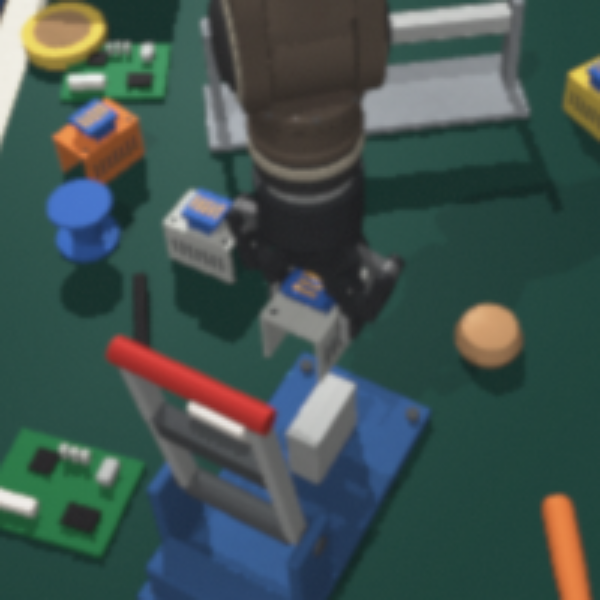

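The wrist view shows the cover centred over the anvil (anvil at (320,175)). Lowering onto it, then releasing and backing off upward.

Emit:
step_arm(series=[0, 0.01, 0.03, 0.6, 0, 0, 0, 0, 0.6, 0, 0, 0, 0, 0.6, 0, 0, 0, 0, 0.4, 0, 0, 0, 0, 0.3, 0, 0, 0, 0, 0.3, 0, 0, 0, 0, 0.2, 0, 0, 0, 0, 0.12, 0, 0, 0, 0, 0, 0, 0, 0, 0, 0, 0])

```text
time: 8.43
ee_pos: [0.5177, 0.1517, 0.0433]
tool_rot: [0.0, 0.852, 0.523, 0.0]
contact_force: [0.3, -0.4, -2.7]
width: 0.0502
```

Emit:
step_arm(series=[0, 0, 0, 0.04, 0, 0, 0, 0, 0.03, 0, 0, 0, 0, 0, 0])

```text
time: 8.8
ee_pos: [0.5176, 0.1516, 0.0401]
tool_rot: [0.0, 0.852, 0.523, 0.0]
contact_force: [-1.2, 0.4, 4.2]
width: 0.0494
```

Emit:
step_arm(series=[1, 0, 0, 0, 0, 1, 0, 0, 0, 0, 1, 0, 0, 0, 0, 1, 0, 0, -0.2, 0, 1, 0, 0, -0.5, 0, 1, 0, 0, -0.6, 0, 1, 0, 0, -0.7, 0, 1, 0, 0, -0.7, 0, 1, 0, 0, -0.7, 0, 1, 0, 0, -0.7, 0, 1, 0, 0, -0.7, 0, 1, 0, 0, 0, 0])

```text
time: 10.3
ee_pos: [0.5184, 0.1519, 0.2829]
tool_rot: [0.001, 0.852, 0.523, 0.003]
contact_force: [0.3, 0.6, 0.0]
width: 0.0857
```

```bash
python3 - <<'E'
from h import *
import pickle
p,a,o=cur(); print(p.round(4),round(a,4),o["joint_pos"].round(2))
f=manip.grab_frame("scene"); cv2.imwrite("pics/a2.png",cv2.resize(f["img"][150:300,320:470,::-1],None,fx=4,fy=4))
g=manip.grab_frame("side")
fm=[]
for ff in(f,g):
    r=manip.trace(ff,"cover1"); t=P(ff,[[.517,.1514,.065]])[0]
    q=min(r,key=lambda q:np.hypot(*(np.array(q["extent"][:2])-t))); print(q["conf"],q["extent"],t); fm.append((ff,q["region"]))
print(fit(fm[:1],coverm(),(.517,.1514),z=.025,yaws=[1.1]))
w=manip.grab_frame("wrist"); cv2.imwrite("pics/a2w.png",w["img"][:,:,::-1])
bx,by=.517+.149*np.cos(1.1003),.1514+.149*np.sin(1.1003); print(bx,by)
s=plan(p[0],p[1],.37,a,1)
plan(bx,by,.37,1.1003,1,start=s,mt=.95)
E
```

```text
[0.5184 0.1519 0.2829] -0.4703 [0.28 0.16 0.11 1.52 0.   2.33]
0.6 [373.6, 232.5, 27.5, 30.4] [371.17446394 229.63001447]
0.95 [306.6, 290.1, 34.0, 33.3] [306.41405929 288.04900162]
       message: Optimization terminated successfully.
       success: True
        status: 0
           fun: 0.05704384750074731
             x: [ 5.170e-01  1.536e-01  1.106e+00]
           nit: 33
          nfev: 76
 final_simplex: (array([[ 5.170e-01,  1.536e-01,  1.106e+00],
                       [ 5.170e-01,  1.535e-01,  1.106e+00],
                       [ 5.170e-01,  1.536e-01,  1.107e+00],
                       [ 5.170e-01,  1.536e-01,  1.106e+00]]), array([ 5.704e-02,  5.704e-02,  5.704e-02,  5.704e-02]))
0.5845459820826518 0.28421016641993213
4
rows:
1, 0.01, 0.01, -0.46, -0.0,
1, 0.0, 0.0, -0.46, -0.0,
1, 0.01, 0.01, -0.46, -0.0,
1, 0.0, 0.0, -0.46, -0.0,
14
rows:
1, 0.21, -0.0, 0.0, -0.93,
1, 0.21, 0.02, 0.0, -0.94,
1, 0.21, 0.05, 0.0, -0.93,
1, 0.2, 0.07, 0.0, -0.94,
1, 0.19, 0.09, 0.0, -0.93,
1, 0.18, 0.11, 0.0, -0.94,
1, 0.17, 0.13, 0.0, -0.93,
1, 0.15, 0.15, 0.0, -0.94,
1, 0.13, 0.16, 0.0, -0.93,
1, 0.11, 0.18, 0.0, -0.94,
1, 0.1, 0.19, 0.0, -0.93,
1, 0.07, 0.2, 0.0, -0.94,
1, 0.05, 0.21, 0.0, -0.93,
1, 0.02, 0.21, 0.0, -0.94,
```

View pics/a2.png

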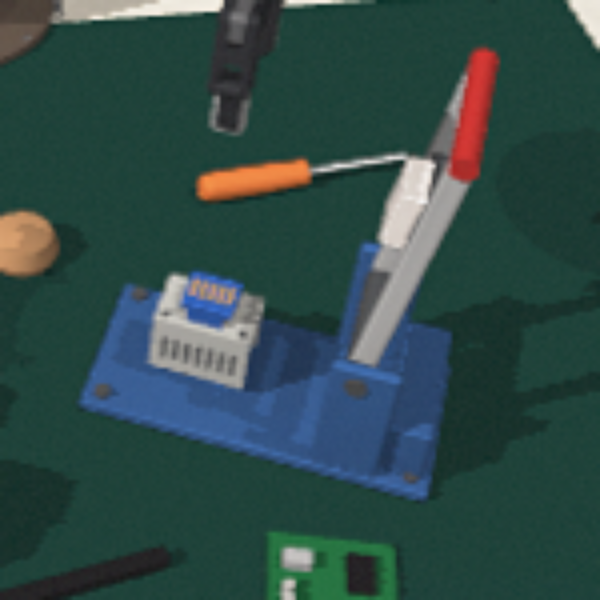

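View pics/a2w.png

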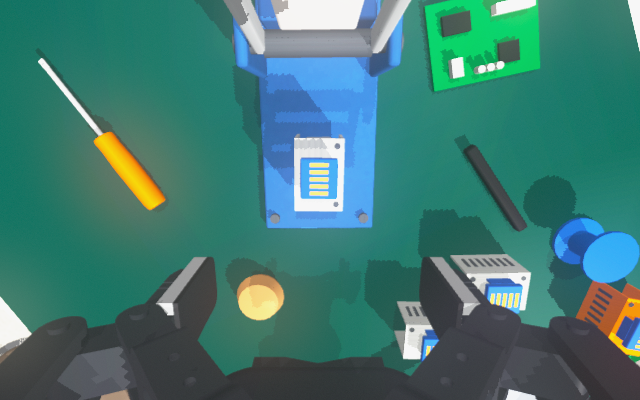

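Cover A sits straight on the anvil (wrist view (319,175)) and the lever is home. Now to above the handle.

Emit:
step_arm(series=[1, 0, 0, -0.46, 0, 1, 0, 0, -0.46, 0, 1, 0, 0, -0.46, 0, 1, 0, 0, -0.46, 0, 1, 0.21, 0, 0, -0.93, 1, 0.21, 0.02, 0, -0.94, 1, 0.21, 0.05, 0, -0.93, 1, 0.2, 0.07, 0, -0.94, 1, 0.19, 0.09, 0, -0.93, 1, 0.18, 0.11, 0, -0.94, 1, 0.17, 0.13, 0, -0.93, 1, 0.15, 0.15, 0, -0.94])

```text
time: 12.05
ee_pos: [0.5554, 0.2276, 0.3701]
tool_rot: [-0.001, 0.54, 0.842, -0.001]
contact_force: [0.0, -0.2, -0.0]
width: 0.0851
```

Emit:
step_arm(series=[1, 0.13, 0.16, 0, -0.93, 1, 0.11, 0.18, 0, -0.94, 1, 0.1, 0.19, 0, -0.93, 1, 0.07, 0.2, 0, -0.94, 1, 0.05, 0.21, 0, -0.93, 1, 0.02, 0.21, 0, -0.94, 1, 0, 0, 0, 0, 1, 0, 0, 0, 0])

```text
time: 13.05
ee_pos: [0.5838, 0.2838, 0.3707]
tool_rot: [-0.0, 0.234, 0.972, -0.0]
contact_force: [-1.0, -0.8, -0.3]
width: 0.0854
```

```bash
python3 - <<'E'
from h import *
p,a,o=cur(); print(p.round(4),round(a,4),o["joint_pos"].round(2))
bx,by=.517+.149*np.cos(1.1003),.1514+.149*np.sin(1.1003)
for n in("scene","wrist","side"):
    f=manip.grab_frame(n); im=f["img"][:,:,::-1].copy()
    u,v=P(f,[[bx,by,.316]])[0]; print(n,u,v)
    cv2.circle(im,(int(u),int(v)),2,(0,255,255),-1)
    if n!="wrist": im=cv2.resize(im[int(v)-70:int(v)+70,int(u)-70:int(u)+70],None,fx=4,fy=4)
    cv2.imwrite(f"pics/b1_{n}.png",im)
plan(bx,by,.2975,1.1003,1)
E
```

```text
[0.5838 0.2838 0.3707] 1.0986 [ 0.45  0.46  0.72  1.83 -0.    0.92]
scene 437.9201550649935 178.23132151395816
wrist 319.91411951336926 222.45339050206303
side 262.0868015949882 277.5981497003776
3
rows:
1, -0.0, 0.01, 0.49, -0.0,
1, -0.01, 0.0, 0.5, -0.01,
1, 0.0, 0.01, 0.49, 0.0,
```

View pics/b1_wrist.png

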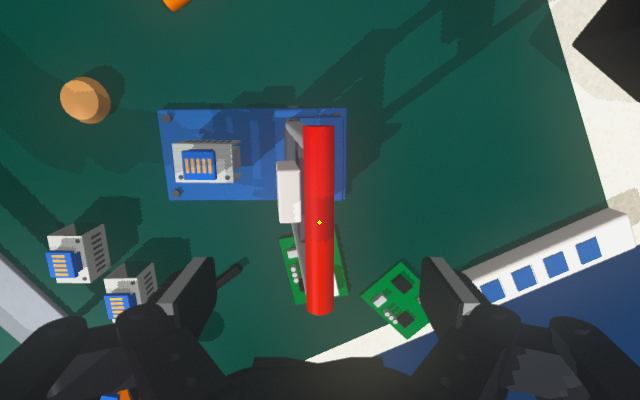

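View pics/b1_scene.png

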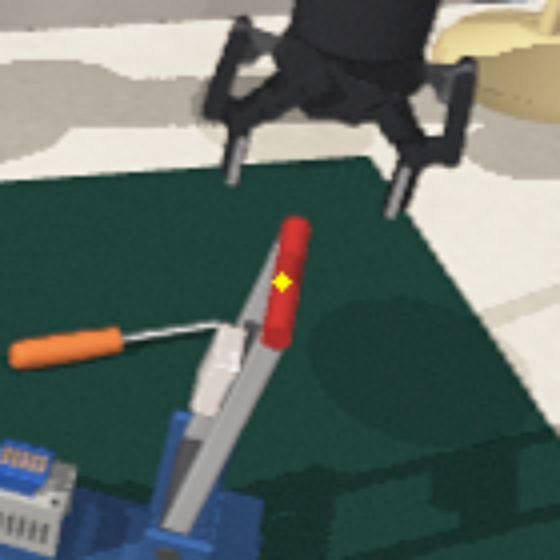

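The marked handle point (320,222) lies on the middle of the red bar, between the jaws. Descending to grip it.

Emit:
step_arm(series=[1, 0, 0.01, 0.49, 0, 1, 0, 0.01, 0.49, 0, 1, 0, 0, 0.49, 0, 1, 0, 0, 0, 0, 0.1, 0, 0, 0, 0, 0.1, 0, 0, 0, 0, 0, 0, 0, 0, 0, 0, 0, 0, 0, 0, 0, 0, 0, 0, 0], grip_force=40)

```text
time: 14.32
ee_pos: [0.5844, 0.2845, 0.2985]
tool_rot: [0.0, 0.233, 0.972, -0.0]
contact_force: [-1.4, -3.0, 3.5]
width: 0.0167
```

```bash
cat > lev.py <<'E'
from h import *
import sys
def arc(qs,p0,a,q0,hand=0):
    # rows from TCP p0 at lever q0, following bar displacement; tool y = press x dir (jaw angle ~1.10)
    B=lambda q:np.array([120-210*np.cos(np.radians(98)-q),108+210*np.sin(np.radians(98)-q)])/1000
    acc=np.zeros(2);out=[]
    for q in qs:
        d=B(q)-B(q0)-acc
        ty=round(d[0]/.05,2);tz=round(-d[1]/.05,2);acc+=np.array([ty,-tz])*.05
        out.append(f"{hand}, 0, {ty}, {tz}, 0,")
    for i in range(0,len(out),12): print("\n".join(out[i:i+12]),"\n--")
E
python3 - <<'E'
from lev import *
p,a,o=cur(); print(p.round(4),round(a,4),o["joint_pos"].round(2))
arc(np.linspace(0,1.71,31)[1:],p,a,0)
E
```

```text
[0.5844 0.2845 0.2985] 1.1002 [ 0.45  0.39  0.46  1.63 -0.    0.92]
0, 0, -0.24, -0.03, 0,
0, 0, -0.24, -0.01, 0,
0, 0, -0.24, 0.0, 0,
0, 0, -0.24, 0.02, 0,
0, 0, -0.23, 0.02, 0,
0, 0, -0.24, 0.04, 0,
0, 0, -0.23, 0.06, 0,
0, 0, -0.23, 0.07, 0,
0, 0, -0.23, 0.08, 0,
0, 0, -0.22, 0.09, 0,
0, 0, -0.21, 0.11, 0,
0, 0, -0.21, 0.12, 0, 
--
0, 0, -0.2, 0.13, 0,
0, 0, -0.19, 0.14, 0,
0, 0, -0.19, 0.15, 0,
0, 0, -0.18, 0.16, 0,
0, 0, -0.16, 0.17, 0,
0, 0, -0.16, 0.18, 0,
0, 0, -0.14, 0.19, 0,
0, 0, -0.14, 0.2, 0,
0, 0, -0.12, 0.21, 0,
0, 0, -0.11, 0.21, 0,
0, 0, -0.1, 0.22, 0,
0, 0, -0.09, 0.22, 0, 
--
0, 0, -0.07, 0.23, 0,
0, 0, -0.07, 0.23, 0,
0, 0, -0.04, 0.23, 0,
0, 0, -0.04, 0.24, 0,
0, 0, -0.02, 0.24, 0,
0, 0, -0.0, 0.24, 0, 
--
```

Emit:
step_arm(series=[0, 0, -0.24, -0.03, 0, 0, 0, -0.24, -0.01, 0, 0, 0, -0.24, 0, 0, 0, 0, -0.24, 0.02, 0, 0, 0, -0.23, 0.02, 0, 0, 0, -0.24, 0.04, 0, 0, 0, -0.23, 0.06, 0, 0, 0, -0.23, 0.07, 0, 0, 0, -0.23, 0.08, 0, 0, 0, -0.22, 0.09, 0, 0, 0, -0.21, 0.11, 0, 0, 0, -0.21, 0.12, 0])

```text
time: 15.82
ee_pos: [0.5229, 0.162, 0.2698]
tool_rot: [0.001, 0.233, 0.972, 0.001]
contact_force: [6.1, 2.6, 7.2]
width: 0.0163
```

```bash
python3 - <<'E'
from h import *
p,a,o=cur(); print(p.round(4),round(a,4),o["contact_force"].round(1),o["joint_pos"].round(2))
im=[]
for n,(u,v) in(("scene",(400,200)),("side",(285,290))):
    f=manip.grab_frame(n); im.append(cv2.resize(f["img"][v-75:v+75,u-70:u+70,::-1],None,fx=2.8,fy=2.8))
cv2.imwrite("pics/l1.png",np.hstack(im))
E
```

```text
[0.5229 0.162  0.2698] 1.1005 [6.1 2.6 7.2] [0.3  0.17 0.1  1.49 0.   0.77]
```

View pics/l1.png

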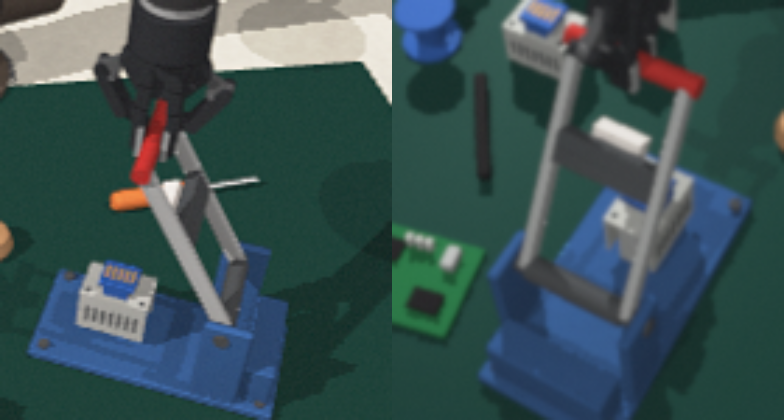

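The lever follows at about 0.7 rad, with the bar held between the arms. Continuing down.

Emit:
step_arm(series=[0, 0, -0.2, 0.13, 0, 0, 0, -0.19, 0.14, 0, 0, 0, -0.19, 0.15, 0, 0, 0, -0.18, 0.16, 0, 0, 0, -0.16, 0.17, 0, 0, 0, -0.16, 0.18, 0, 0, 0, -0.14, 0.19, 0, 0, 0, -0.14, 0.2, 0, 0, 0, -0.12, 0.21, 0, 0, 0, -0.11, 0.21, 0, 0, 0, -0.1, 0.22, 0, 0, 0, -0.09, 0.22, 0])

```text
time: 17.42
ee_pos: [0.4828, 0.0829, 0.1609]
tool_rot: [0.002, 0.233, 0.972, 0.001]
contact_force: [5.7, 3.2, 5.4]
width: 0.0167
```

Emit:
step_arm(series=[0, 0, -0.07, 0.23, 0, 0, 0, -0.07, 0.23, 0, 0, 0, -0.04, 0.23, 0, 0, 0, -0.04, 0.24, 0, 0, 0, -0.02, 0.24, 0, 0, 0, 0, 0.24, 0, 0, 0, 0, 0, 0, 0, 0, 0, 0, 0])

```text
time: 18.42
ee_pos: [0.4767, 0.0706, 0.0905]
tool_rot: [0.001, 0.233, 0.972, -0.001]
contact_force: [3.1, -3.9, 6.2]
width: 0.0164
```

```bash
python3 - <<'E'
from h import *
p,a,o=cur(); print(p.round(4),round(a,4),o["contact_force"].round(1),o["joint_pos"].round(2))
im=[]
for n,(u,v) in(("scene",(380,225)),("side",(300,290))):
    f=manip.grab_frame(n); im.append(cv2.resize(f["img"][v-75:v+75,u-70:u+70,::-1],None,fx=2.8,fy=2.8))
cv2.imwrite("pics/l2.png",np.hstack(im))
E
```

```text
[0.4767 0.0706 0.0905] 1.0996 [ 3.1 -3.9  6.2] [ 0.15  0.08 -0.4   1.09 -0.    0.62]
```

View pics/l2.png

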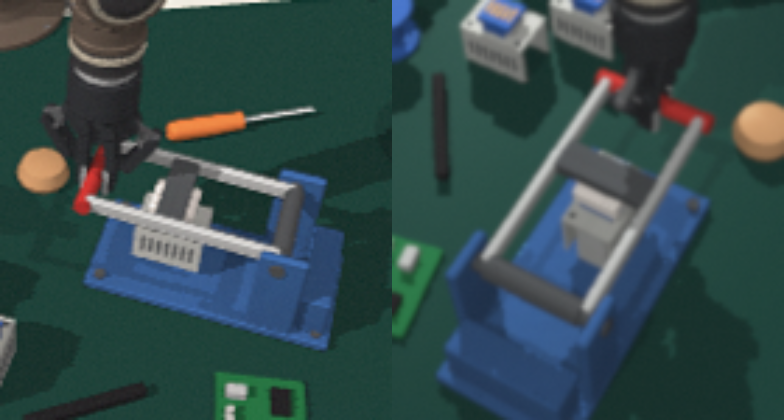

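Emit:
step_arm(series=[0, 0, 0, 0.05, 0, 0, 0, 0, 0.05, 0, 0, 0, 0, 0, 0])

```text
time: 18.9
ee_pos: [0.4767, 0.0705, 0.0864]
tool_rot: [0.002, 0.233, 0.972, -0.001]
contact_force: [0.5, -6.3, 13.1]
width: 0.0165
```

Emit:
step_arm(series=[0, 0, 0, 0.05, 0, 0, 0, 0, 0.05, 0, 0, 0, 0, 0, 0])

```text
time: 19.27
ee_pos: [0.4768, 0.0704, 0.0838]
tool_rot: [0.002, 0.233, 0.972, -0.001]
contact_force: [-7.5, -6.9, 32.3]
width: 0.0163
```

Force rose sharply to 32 N, so it is against the hard stop and the connector is home. Easing back along the same arc.

Emit:
step_arm(series=[0, 0, 0, -0.07, 0, 0, 0, 0, -0.13, 0, 0, 0, 0, -0.24, 0, 0, 0, 0.02, -0.24, 0, 0, 0, 0.04, -0.24, 0, 0, 0, 0.04, -0.23, 0, 0, 0, 0.07, -0.23, 0, 0, 0, 0.07, -0.23, 0, 0, 0, 0.09, -0.22, 0, 0, 0, 0.1, -0.22, 0, 0, 0, 0.11, -0.21, 0, 0, 0, 0.12, -0.21, 0])

```text
time: 20.78
ee_pos: [0.4944, 0.1065, 0.2013]
tool_rot: [0.0, 0.232, 0.973, 0.005]
contact_force: [27.7, 30.1, -27.0]
width: 0.017
```

Emit:
step_arm(series=[0, 0, 0.14, -0.2, 0, 0, 0, 0.14, -0.19, 0, 0, 0, 0.16, -0.18, 0, 0, 0, 0.16, -0.17, 0, 0, 0, 0.18, -0.16, 0, 0, 0, 0.19, -0.15, 0, 0, 0, 0.19, -0.14, 0, 0, 0, 0.2, -0.13, 0, 0, 0, 0.21, -0.12, 0, 0, 0, 0.21, -0.11, 0, 0, 0, 0.22, -0.09, 0, 0, 0, 0.23, -0.08, 0])

```text
time: 22.28
ee_pos: [0.5412, 0.2016, 0.283]
tool_rot: [-0.004, 0.233, 0.973, -0.002]
contact_force: [8.7, 6.9, -26.0]
width: 0.0166
```

Emit:
step_arm(series=[0, 0, 0.23, -0.07, 0, 0, 0, 0.23, -0.06, 0, 0, 0, 0.24, -0.04, 0, 0, 0, 0.23, -0.02, 0, 0, 0, 0.24, -0.02, 0, 0, 0, 0.24, 0, 0, 0, 0, 0.24, 0.01, 0, 0, 0, 0.24, 0.03, 0, 0, 0, 0.02, 0, 0, 0, 0, 0, 0, 0])

```text
time: 23.52
ee_pos: [0.583, 0.2849, 0.295]
tool_rot: [-0.003, 0.233, 0.972, -0.003]
contact_force: [-4.3, -2.7, -27.9]
width: 0.0163
```

```bash
python3 - <<'E'
from h import *
p,a,o=cur(); print(p.round(4),round(a,4),o["contact_force"].round(1),o["joint_pos"].round(2))
im=[]
for n,(u,v) in(("scene",(400,215)),("side",(295,290))):
    f=manip.grab_frame(n); im.append(cv2.resize(f["img"][v-75:v+75,u-70:u+70,::-1],None,fx=2.8,fy=2.8))
cv2.imwrite("pics/l3.png",np.hstack(im))
E
```

```text
[0.583  0.2849 0.295 ] 1.1004 [ -4.3  -2.7 -27.9] [ 0.45  0.4   0.46  1.64 -0.    0.93]
```

View pics/l3.png

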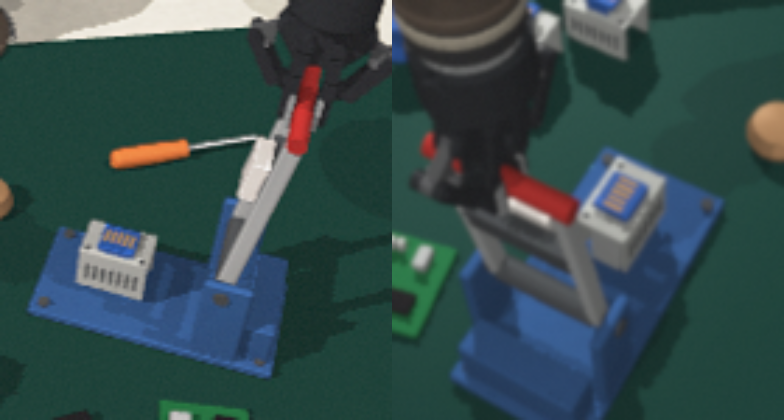

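Connector visibly lower, lever back at home. Relaxing the vertical pull, then opening.

Emit:
step_arm(series=[0, 0, 0, 0.05, 0, 0.3, 0, 0, 0, 0, 1, 0, 0, 0, 0, 1, 0, 0, 0, 0, 1, 0, 0, -0.2, 0, 1, 0, 0, -0.4, 0, 1, 0, 0, -0.5, 0, 1, 0, 0, -0.4, 0, 1, 0, 0, 0, 0])

```text
time: 24.75
ee_pos: [0.5854, 0.2861, 0.3725]
tool_rot: [0.002, 0.233, 0.972, 0.001]
contact_force: [0.1, -0.4, 0.6]
width: 0.0859
```

```bash
python3 - <<'E'
from h import *
p,a,o=cur(); print(p.round(4),round(a,4),o["contact_force"].round(1),o["joint_pos"].round(2))
im=[];fm=[]
for n,(u,v) in(("scene",(400,215)),("side",(295,290))):
    f=manip.grab_frame(n); im.append(cv2.resize(f["img"][v-75:v+75,u-70:u+70,::-1],None,fx=2.8,fy=2.8))
    r=manip.trace(f,"cover1"); t=P(f,[[.517,.1514,.065]])[0]
    q=min(r,key=lambda q:np.hypot(*(np.array(q["extent"][:2])-t))); print(q["conf"],q["extent"],t); fm.append((f,q["region"]))
cv2.imwrite("pics/l4.png",np.hstack(im))
for c in(8,18):
  r=fit(fm,coverm(c),(.517,.1514),z=.025,yaws=[1.1]);print(c,r.x.round(4),r.fun)
s=plan(.517,.1514,.30,1.1003-np.pi/2,1,mt=.95)
s=plan(.517,.1514,.041,1.1003-np.pi/2,1,start=s)
E
```

```text
[0.5854 0.2861 0.3725] 1.1004 [ 0.1 -0.4  0.6] [ 0.45  0.46  0.73  1.83 -0.    0.92]
0.58 [371.4, 234.8, 29.6, 27.5] [371.17446394 229.63001447]
0.56 [307.4, 291.4, 35.1, 33.8] [306.41405929 288.04900162]
8 [0.5178 0.1519 1.1091] 0.10164826081442718
18 [0.5184 0.1531 1.116 ] 0.11885412680905777
14
rows:
1, -0.0, -0.22, 0.1, 0.94,
1, -0.03, -0.21, 0.1, 0.93,
1, -0.04, -0.21, 0.1, 0.94,
1, -0.08, -0.2, 0.1, 0.93,
1, -0.09, -0.19, 0.1, 0.94,
1, -0.11, -0.19, 0.09, 0.93,
1, -0.14, -0.16, 0.1, 0.94,
1, -0.15, -0.16, 0.1, 0.93,
1, -0.17, -0.13, 0.1, 0.94,
1, -0.18, -0.11, 0.1, 0.93,
1, -0.2, -0.09, 0.1, 0.94,
1, -0.2, -0.07, 0.1, 0.93,
1, -0.21, -0.05, 0.1, 0.94,
1, -0.21, -0.02, 0.1, 0.93,
9
rows:
1, -0.0, -0.0, 0.58, 0.0,
1, -0.0, -0.0, 0.57, 0.0,
1, -0.0, -0.0, 0.58, 0.0,
1, -0.0, -0.0, 0.57, 0.0,
1, -0.0, -0.0, 0.58, 0.0,
1, -0.0, -0.0, 0.57, 0.0,
1, -0.0, -0.0, 0.58, 0.0,
1, -0.0, -0.0, 0.57, 0.0,
1, -0.01, -0.0, 0.58, 0.0,
```

View pics/l4.png

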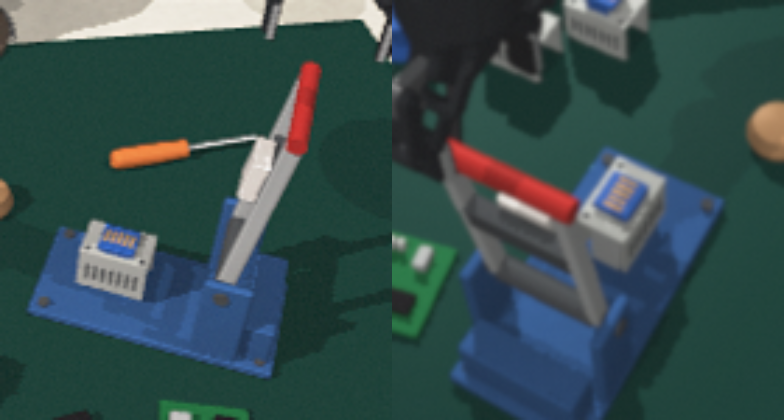

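Lever is home and the connector is down (model with 8 mm proud fits better than 18 mm). Now fetching cover A from the anvil.

Emit:
step_arm(series=[1, 0, -0.22, 0, 0.94, 1, -0.03, -0.21, 0, 0.93, 1, -0.04, -0.21, 0, 0.94, 1, -0.08, -0.2, 0, 0.93, 1, -0.09, -0.19, 0, 0.94, 1, -0.11, -0.19, 0, 0.93, 1, -0.14, -0.16, 0, 0.94, 1, -0.15, -0.16, 0.1, 0.93, 1, -0.17, -0.13, 0.2, 0.94, 1, -0.18, -0.11, 0.3, 0.93, 1, -0.2, -0.09, 0.4, 0.94, 1, -0.2, -0.07, 0.4, 0.93])

```text
time: 26.45
ee_pos: [0.5263, 0.1701, 0.2988]
tool_rot: [-0.0, 0.79, 0.614, -0.001]
contact_force: [0.1, 0.0, 0.7]
width: 0.0856
```

Emit:
step_arm(series=[1, -0.21, -0.05, 0.5, 0.94, 1, -0.21, -0.02, 0.5, 0.93, 1, 0, 0, 0.6, 0, 1, 0, 0, 0.6, 0, 1, 0, 0, 0.6, 0, 1, 0, 0, 0, 0, 1, 0, 0, 0, 0])

```text
time: 27.32
ee_pos: [0.5174, 0.1516, 0.1611]
tool_rot: [0.0, 0.852, 0.523, 0.0]
contact_force: [0.4, 0.1, 0.5]
width: 0.0857
```

```bash
python3 - <<'E'
from h import *
f=manip.grab_frame("wrist"); cv2.imwrite("pics/w3.png",f["img"][:,:,::-1])
p,a,o=cur(); print(p.round(4),round(a,4))
plan(.5178,.152,.041,1.105-np.pi/2,1)
E
```

```text
[0.5178 0.1517 0.1615] -0.4704
5
rows:
1, 0.0, -0.0, 0.48, -0.01,
1, 0.0, -0.0, 0.48, -0.01,
1, 0.0, -0.0, 0.49, -0.0,
1, 0.0, -0.0, 0.48, -0.01,
1, 0.0, -0.0, 0.48, -0.01,
```

View pics/w3.png

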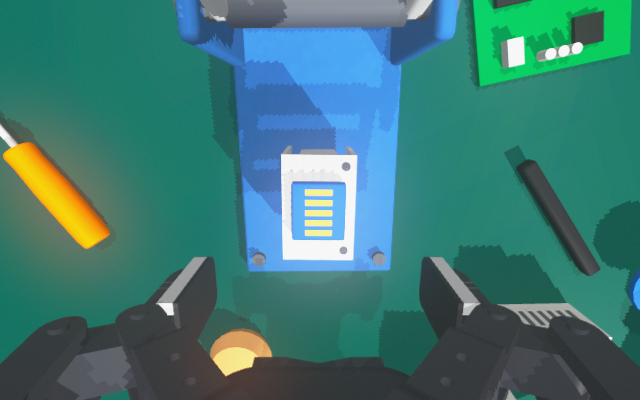

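Cover centred between the jaws at (319,207). Gripping and lifting.

Emit:
step_arm(series=[1, 0, 0, 0.48, 0, 1, 0, 0, 0.48, 0, 1, 0, 0, 0.48, 0, 1, 0, 0, 0.48, 0, 1, 0, 0, 0.48, 0, 1, 0, 0, 0, 0, 0, 0, 0, 0, 0, 0, 0, 0, 0, 0, 0, 0, 0, 0, 0, 0, 0, 0, 0, 0, 0, 0, 0, -0.15, 0, 0, 0, 0, -0.4, 0])

```text
time: 28.88
ee_pos: [0.5164, 0.1513, 0.0674]
tool_rot: [-0.0, 0.852, 0.523, -0.001]
contact_force: [0.6, 0.5, -2.3]
width: 0.0493
```

```bash
python3 - <<'E'
from h import *
p,a,o=cur(); print(p.round(4),round(a,4),o["contact_force"],o["width"])
s=plan(p[0],p[1],.23,a,0)
R=lambda s:(.4925+s*np.cos(.1734),-.2966+s*np.sin(.1734))
plan(*R(-.085),.23,.1734-np.pi/2,0,start=s,mx=.7)
E
```

```text
[0.5164 0.1513 0.0674] -0.4704 [ 0.57676381  0.45702696 -2.33766437] 0.04933700212580614
6
rows:
0, 0.0, 0.0, -0.54, -0.0,
0, 0.0, 0.0, -0.54, -0.0,
0, 0.0, 0.0, -0.55, -0.0,
0, 0.0, 0.0, -0.54, -0.0,
0, 0.0, 0.0, -0.54, -0.0,
0, 0.0, 0.0, -0.54, -0.0,
14
rows:
0, -0.66, 0.16, -0.0, 0.55,
0, -0.65, 0.21, -0.0, 0.55,
0, -0.63, 0.25, -0.0, 0.56,
0, -0.61, 0.28, -0.0, 0.55,
0, -0.59, 0.33, -0.0, 0.55,
0, -0.57, 0.37, -0.0, 0.55,
0, -0.55, 0.41, -0.0, 0.55,
0, -0.51, 0.44, -0.0, 0.55,
0, -0.49, 0.47, -0.0, 0.56,
0, -0.46, 0.5, -0.0, 0.55,
0, -0.41, 0.54, -0.0, 0.55,
0, -0.39, 0.56, -0.0, 0.55,
0, -0.34, 0.58, -0.0, 0.55,
0, -0.31, 0.61, -0.0, 0.56,
```

Emit:
step_arm(series=[0, 0, 0, -0.6, 0, 0, 0, 0, -0.6, 0, 0, 0, 0, -0.6, 0, 0, 0, 0, -0.6, 0, 0, 0, 0, -0.6, 0, 0, 0, 0, -0.3, 0, 0, -0.66, 0.16, 0, 0.55, 0, -0.65, 0.21, 0, 0.55, 0, -0.63, 0.25, 0, 0.56, 0, -0.61, 0.28, 0, 0.55, 0, -0.59, 0.33, 0, 0.55, 0, -0.57, 0.37, 0, 0.55])

```text
time: 30.38
ee_pos: [0.4706, -0.0475, 0.2323]
tool_rot: [-0.0, 0.939, 0.343, -0.0]
contact_force: [0.1, -0.6, -1.6]
width: 0.0489
```

Emit:
step_arm(series=[0, -0.55, 0.41, 0, 0.55, 0, -0.51, 0.44, 0, 0.55, 0, -0.49, 0.47, 0, 0.56, 0, -0.46, 0.5, 0, 0.55, 0, -0.41, 0.54, 0, 0.55, 0, -0.39, 0.56, 0, 0.55, 0, -0.34, 0.58, 0, 0.55, 0, -0.31, 0.61, 0, 0.56, 0, 0, 0, 0, 0, 0, 0, 0, 0, 0])

```text
time: 31.62
ee_pos: [0.4096, -0.3107, 0.2323]
tool_rot: [-0.001, 0.996, 0.086, -0.0]
contact_force: [-0.1, 0.5, -1.1]
width: 0.0497
```

```bash
python3 - <<'E'
from h import *
p,a,o=cur(); print(p.round(4),round(a,4),o["contact_force"].round(1),o["joint_pos"].round(2))
R=lambda s:(.4925+s*np.cos(.1734),-.2966+s*np.sin(.1734))
plan(*R(-.085),.145,.1734-np.pi/2,0)
f=manip.grab_frame("wrist"); cv2.imwrite("pics/w4.png",f["img"][:,:,::-1])
im=[]
for n,(u,v) in(("scene",(230,225)),("side",(330,180))):
    f=manip.grab_frame(n); im.append(cv2.resize(f["img"][v-75:v+75,u-70:u+70,::-1],None,fx=2.8,fy=2.8))
cv2.imwrite("pics/r1.png",np.hstack(im))
E
```

```text
[ 0.4096 -0.3107  0.2323] -1.3978 [-0.1  0.5 -1.1] [-0.65  0.11 -0.06  1.41  0.    2.32]
3
rows:
0, -0.01, 0.0, 0.58, -0.0,
0, -0.0, 0.01, 0.58, -0.0,
0, -0.01, -0.0, 0.59, -0.0,
```

View pics/w4.png

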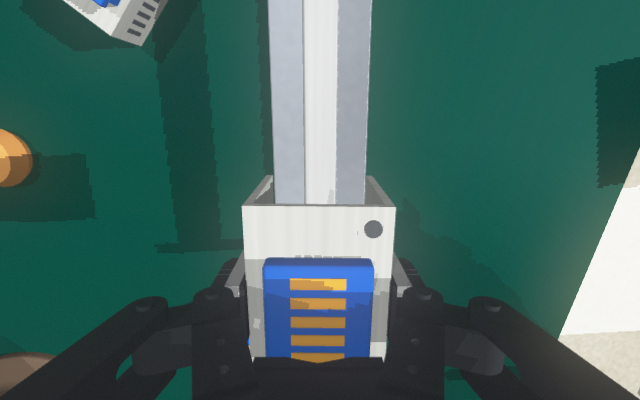

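View pics/r1.png

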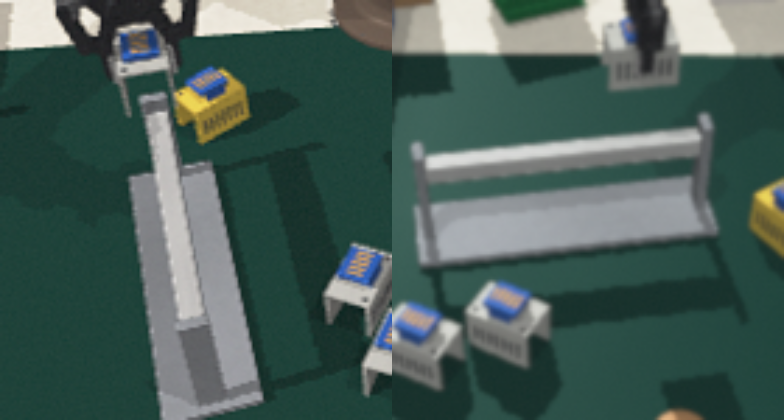

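Cover is over the bar and in line with it (bar spans columns 305–336 in the wrist view, cover centre 319). Lowering.

Emit:
step_arm(series=[0, -0.01, 0, 0.58, 0, 0, -0.01, 0, 0.58, 0, 0, 0, 0, 0.5, 0, 0, 0, 0, 0.4, 0, 0, 0, 0, 0.3, 0, 0, 0, 0, 0.25, 0, 0, 0, 0, 0.15, 0, 0, 0, 0, 0.06, 0, 0, 0, 0, 0, 0])

```text
time: 32.9
ee_pos: [0.409, -0.3115, 0.092]
tool_rot: [0.0, 0.996, 0.086, 0.0]
contact_force: [-0.5, 0.4, -1.6]
width: 0.0497
```

Emit:
step_arm(series=[0, 0, 0, 0.05, 0, 0, 0, 0, 0.05, 0, 0, 0, 0, 0.03, 0, 0, 0, 0, 0, 0])

```text
time: 33.4
ee_pos: [0.4091, -0.3115, 0.0868]
tool_rot: [0.001, 0.996, 0.086, 0.001]
contact_force: [-3.3, 3.0, 8.6]
width: 0.0498
```

Emit:
step_arm(series=[0.5, 0, 0, -0.02, 0, 1, 0, 0, 0, 0, 1, 0, 0, 0, 0, 1, 0, 0, -0.2, 0, 1, 0, 0, -0.5, 0, 1, 0, 0, -0.6, 0, 1, 0, 0, -0.6, 0, 1, 0, 0, -0.6, 0, 1, 0, 0, -0.5, 0])

```text
time: 34.52
ee_pos: [0.409, -0.3114, 0.2383]
tool_rot: [0.0, 0.996, 0.086, 0.001]
contact_force: [-0.0, -0.2, -0.4]
width: 0.0856
```

```bash
cat > look.py <<'E'
from h import *
def covers(guess,yaw,zs=0,cap=18,views=("scene","side")):
    F=[manip.grab_frame(n) for n in views]; T=[manip.trace(f,"cover1") for f in F]
    for k,(g,y0) in enumerate(zip(guess,yaw)):
        fm=[]
        for f,r in zip(F,T):
            t=P(f,[[g[0],g[1],zs+.035]])[0]
            q=min(r,key=lambda q:np.hypot(*(np.array(q["extent"][:2])-t))) if r else None
            if q is not None and np.hypot(*(np.array(q["extent"][:2])-t))<25: fm.append((f,q["region"])); print("  ",round(q["conf"],2),np.round(q["extent"]),t.round())
        if fm:
            r=fit(fm,coverm(cap),g,z=zs,yaws=[y0,y0+.5,y0-.5]); print(k,r.x.round(4),round(r.fun,3),len(fm))
    return F
E
python3 - <<'E'
from look import *
F=covers([(.549,-.1088),(.640,-.075)],[-.478,-.446])
covers([(.4088,-.3113)],[.173],zs=.07,cap=8)
im=[cv2.resize(f["img"][v-75:v+75,u-70:u+70,::-1],None,fx=2.8,fy=2.8) for f,(u,v) in zip(F,((260,235),(320,185)))]
cv2.imwrite("pics/r2.png",np.hstack(im))
f=manip.grab_frame("wrist"); cv2.imwrite("pics/w5.png",f["img"][:,:,::-1])
E
```

```text
0.78 [286. 254.  23.  28.] [288. 252.]
   0.71 [302. 221.  24.  25.] [301. 219.]
0 [ 0.5483 -0.1077 -0.4866] 0.095 2
   0.59 [304. 276.  28.  32.] [303. 276.]
   0.83 [272. 227.  30.  33.] [270. 227.]
1 [ 0.6401 -0.0745 -0.4577] 0.078 2
   0.78 [221. 209.  21.  35.] [219. 209.]
   0.56 [347. 160.  27.  17.] [347. 159.]
0 [ 0.4071 -0.3103  0.1623] 0.113 2
```

View pics/r2.png

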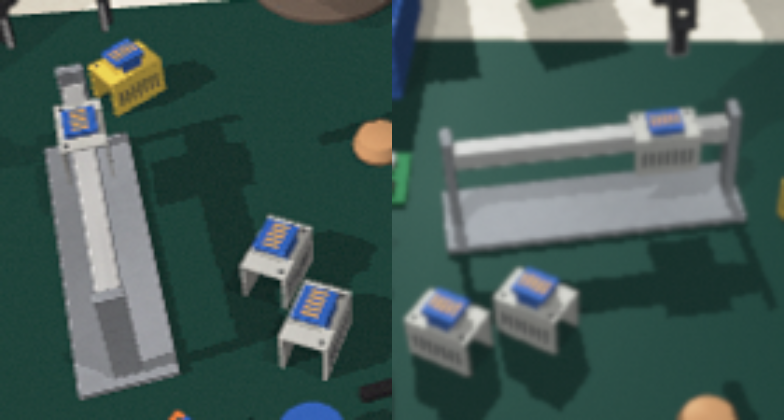

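View pics/w5.png

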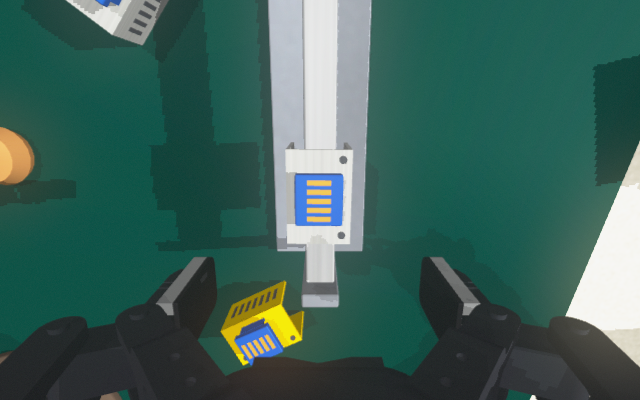

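Cover A hangs level at (319,197) in the wrist view. B and C are unmoved. Next is B.

```bash
python3 - <<'E'
from h import *
plan(.5485,-.108,.12,-.482+np.pi/2,1,mt=1)
E
```

```text
21
rows:
1, 0.16, -0.17, 0.11, -0.99,
1, 0.19, -0.14, 0.11, -0.98,
1, 0.2, -0.13, 0.11, -0.99,
1, 0.21, -0.1, 0.11, -0.99,
1, 0.22, -0.07, 0.11, -0.98,
1, 0.23, -0.05, 0.11, -0.99,
1, 0.24, -0.02, 0.11, -0.99,
1, 0.23, 0.01, 0.11, -0.98,
1, 0.23, 0.03, 0.11, -0.99,
1, 0.23, 0.07, 0.11, -0.99,
1, 0.22, 0.09, 0.11, -0.99,
1, 0.2, 0.11, 0.11, -0.98,
1, 0.19, 0.14, 0.11, -0.99,
1, 0.18, 0.16, 0.11, -0.99,
1, 0.15, 0.18, 0.11, -0.98,
1, 0.13, 0.19, 0.11, -0.99,
1, 0.11, 0.21, 0.11, -0.99,
1, 0.08, 0.22, 0.11, -0.98,
1, 0.05, 0.23, 0.11, -0.99,
1, 0.03, 0.23, 0.11, -0.99,
1, -0.0, 0.24, 0.11, -0.98,
```

Emit:
step_arm(series=[1, 0.16, -0.17, 0, -0.99, 1, 0.19, -0.14, 0, -0.98, 1, 0.2, -0.13, 0, -0.99, 1, 0.21, -0.1, 0, -0.99, 1, 0.22, -0.07, 0, -0.98, 1, 0.23, -0.05, 0, -0.99, 1, 0.24, -0.02, 0, -0.99, 1, 0.23, 0.01, 0, -0.98, 1, 0.23, 0.03, 0, -0.99, 1, 0.23, 0.07, 0, -0.99, 1, 0.22, 0.09, 0, -0.99, 1, 0.2, 0.11, 0, -0.98])

```text
time: 36.48
ee_pos: [0.4887, -0.195, 0.2356]
tool_rot: [-0.001, 0.698, 0.716, -0.0]
contact_force: [0.3, -0.6, 0.5]
width: 0.0851
```

Emit:
step_arm(series=[1, 0.19, 0.14, 0.2, -0.99, 1, 0.18, 0.16, 0.2, -0.99, 1, 0.15, 0.18, 0.2, -0.98, 1, 0.13, 0.19, 0.3, -0.99, 1, 0.11, 0.21, 0.3, -0.99, 1, 0.08, 0.22, 0.3, -0.98, 1, 0.05, 0.23, 0.3, -0.99, 1, 0.03, 0.23, 0.3, -0.99, 1, 0, 0.24, 0.2, -0.98, 1, 0, 0, 0, 0, 1, 0, 0, 0, 0])

```text
time: 37.85
ee_pos: [0.5486, -0.1083, 0.1214]
tool_rot: [-0.0, 0.24, 0.971, -0.0]
contact_force: [-0.7, 0.2, -0.6]
width: 0.0854
```

```bash
cat > wl.py <<'E'
from h import *
import sys
def wl(name,g,yaw,z=0,cap=18):
    p,a,o=cur(); print(p.round(4),round(a,4),o["joint_pos"].round(2))
    f=manip.grab_frame("wrist"); cv2.imwrite(f"pics/{name}.png",f["img"][:,:,::-1])
    r=manip.trace(f,"cover1")
    q=min(r,key=lambda q:np.hypot(*(np.array(q["extent"][:2])-P(f,[[*g,z+.035]])[0])))
    R=fit([(f,q["region"])],coverm(cap),g,z=z,yaws=[yaw]); print(q["extent"],q["conf"],R.x.round(4),round(R.fun,3)); return R.x
E
python3 - <<'E'
from wl import *
x=wl("w6",(.5485,-.108),-.482)
plan(x[0],x[1],.0145,x[2]+np.pi/2,1)
E
```

```text
[ 0.5486 -0.1083  0.1214] 1.0865 [-0.19  0.21 -0.18  1.18 -0.    0.29]
[316.9, 206.5, 81.9, 124.7] 0.69 [ 0.5491 -0.1093 -0.4835] 0.023
4
rows:
1, -0.0, -0.0, 0.54, -0.0,
1, -0.01, -0.01, 0.53, -0.0,
1, -0.0, 0.0, 0.54, -0.0,
1, -0.0, -0.0, 0.54, -0.0,
```

View pics/w6.png

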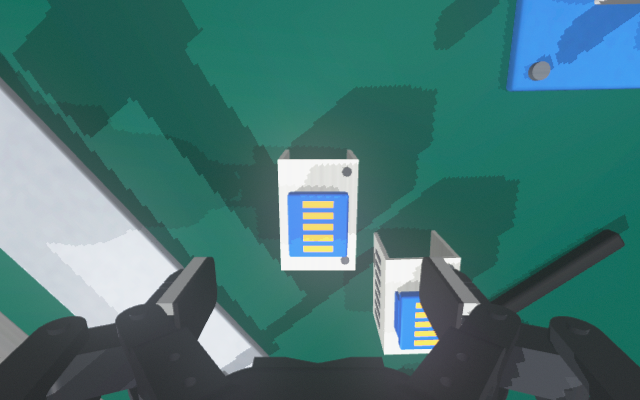

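B is centred at (318,214). C's near end is about 16 mm clear of the right finger, so I'll narrow the jaws a little while descending.

Emit:
step_arm(series=[0.82, 0, 0, 0.2, 0, 0.82, 0, 0, 0.4, 0, 0.82, 0, 0, 0.5, 0, 0.82, 0, 0, 0.5, 0, 0.82, 0, 0, 0.53, 0, 0.82, 0, 0, 0, 0, 0, 0, 0, 0, 0, 0, 0, 0, 0, 0, 0, 0, 0, 0, 0, 0, 0, 0, 0, 0])

```text
time: 39.2
ee_pos: [0.5495, -0.1083, 0.0159]
tool_rot: [0.001, 0.239, 0.971, -0.0]
contact_force: [-1.4, -0.5, 4.9]
width: 0.0494
```

```bash
python3 - <<'E'
from h import *
p,a,o=cur(); print(p.round(4),round(a,4))
s=plan(p[0],p[1],.20,a,0)
plan(.517,.1514,.20,1.1003-np.pi/2,0,start=s)
E
```

```text
[ 0.5495 -0.1083  0.0159] 1.0884
7
rows:
0, 0.0, 0.0, -0.53, -0.0,
0, 0.0, 0.0, -0.52, -0.0,
0, 0.0, 0.0, -0.53, -0.0,
0, 0.0, 0.0, -0.52, -0.0,
0, 0.0, 0.0, -0.53, -0.0,
0, 0.0, 0.0, -0.53, -0.0,
0, 0.0, 0.0, -0.52, -0.0,
15
rows:
0, 0.2, 0.29, -0.0, 0.87,
0, 0.23, 0.26, -0.0, 0.86,
0, 0.25, 0.24, -0.0, 0.87,
0, 0.28, 0.21, -0.0, 0.86,
0, 0.3, 0.18, -0.0, 0.87,
0, 0.31, 0.15, -0.0, 0.87,
0, 0.33, 0.12, -0.0, 0.86,
0, 0.34, 0.08, -0.0, 0.87,
0, 0.35, 0.05, -0.0, 0.86,
0, 0.34, 0.01, -0.0, 0.87,
0, 0.35, -0.03, -0.0, 0.87,
0, 0.35, -0.06, -0.0, 0.86,
0, 0.33, -0.1, -0.0, 0.87,
0, 0.32, -0.13, -0.0, 0.86,
0, 0.31, -0.16, -0.0, 0.87,
```

Emit:
step_arm(series=[0, 0, 0, -0.3, 0, 0, 0, 0, -0.5, 0, 0, 0, 0, -0.5, 0, 0, 0, 0, -0.6, 0, 0, 0, 0, -0.6, 0, 0, 0, 0, -0.6, 0, 0, 0, 0, -0.6, 0, 0, 0.2, 0.29, 0, 0.87, 0, 0.23, 0.26, 0, 0.86, 0, 0.25, 0.24, 0, 0.87, 0, 0.28, 0.21, 0, 0.86, 0, 0.3, 0.18, 0, 0.87])

```text
time: 40.7
ee_pos: [0.5371, -0.0208, 0.2003]
tool_rot: [-0.0, 0.482, 0.876, -0.0]
contact_force: [0.0, -0.3, -2.8]
width: 0.0495
```

Emit:
step_arm(series=[0, 0.31, 0.15, 0, 0.87, 0, 0.33, 0.12, 0, 0.86, 0, 0.34, 0.08, 0, 0.87, 0, 0.35, 0.05, 0, 0.86, 0, 0.34, 0.01, 0, 0.87, 0, 0.35, -0.03, 0, 0.87, 0, 0.35, -0.06, 0, 0.86, 0, 0.33, -0.1, 0, 0.87, 0, 0.32, -0.13, 0, 0.86, 0, 0.31, -0.16, 0, 0.87, 0, 0, 0, 0, 0, 0, 0, 0, 0, 0])

```text
time: 42.2
ee_pos: [0.5162, 0.1511, 0.2]
tool_rot: [0.0, 0.852, 0.523, -0.0]
contact_force: [-0.2, 0.4, -2.0]
width: 0.0497
```

```bash
python3 - <<'E'
from h import *
p,a,o=cur(); print(p.round(4),round(a,4))
f=manip.grab_frame("wrist"); cv2.imwrite("pics/w7.png",f["img"][:,:,::-1])
plan(.5175,.1517,.0430,1.1003-np.pi/2,0)
E
```

```text
[0.5162 0.1511 0.2   ] -0.469
6
rows:
0, 0.0, 0.0, 0.52, 0.0,
0, 0.01, 0.0, 0.53, 0.0,
0, 0.0, 0.01, 0.52, 0.0,
0, 0.01, -0.0, 0.52, 0.0,
0, 0.0, 0.0, 0.53, 0.01,
0, 0.0, 0.0, 0.52, -0.0,
```

View pics/w7.png

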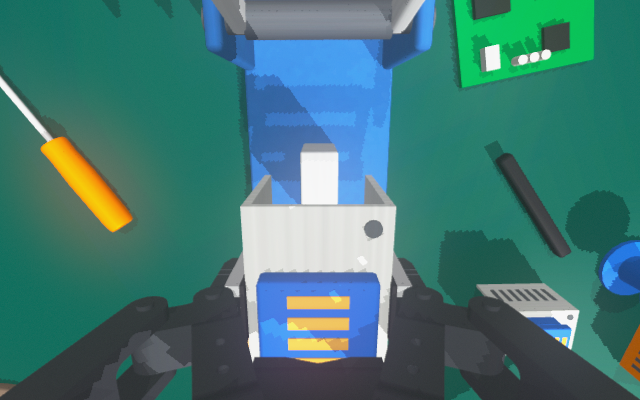

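Cover B is centred over the anvil (320,175). Lowering.

Emit:
step_arm(series=[0, 0.01, 0.02, 0.6, 0, 0, 0, 0, 0.6, 0, 0, 0, 0, 0.6, 0, 0, 0, 0, 0.4, 0, 0, 0, 0, 0.3, 0, 0, 0, 0, 0.3, 0, 0, 0, 0, 0.2, 0, 0, 0, 0, 0.1, 0, 0, 0, 0, 0.05, 0, 0, 0, 0, 0.04, 0, 0, 0, 0, 0, 0])

```text
time: 43.62
ee_pos: [0.5179, 0.1515, 0.0408]
tool_rot: [0.0, 0.852, 0.523, 0.0]
contact_force: [-0.2, -0.3, 0.5]
width: 0.0496
```

Emit:
step_arm(series=[0.5, 0, 0, 0.01, 0, 1, 0, 0, 0, 0, 1, 0, 0, 0, 0, 1, 0, 0, -0.2, 0, 1, 0, 0, -0.5, 0, 1, 0, 0, -0.7, 0, 1, 0, 0, -0.8, 0, 1, 0, 0, -0.9, 0, 1, 0, 0, -0.9, 0, 1, 0, 0, -0.9, 0, 1, 0, 0, -0.9, 0, 1, 0, 0, -0.75, 0])

```text
time: 45.12
ee_pos: [0.5173, 0.1513, 0.37]
tool_rot: [0.0, 0.852, 0.523, 0.001]
contact_force: [0.3, -0.5, -0.1]
width: 0.0852
```

```bash
python3 - <<'E'
from look import *
p,a,o=cur(); print(p.round(4),round(a,4))
F=covers([(.517,.1514)],[1.1],zs=.025)
covers([(.640,-.075)],[-.446])
im=[cv2.resize(f["img"][v-75:v+75,u-70:u+70,::-1],None,fx=2.8,fy=2.8) for f,(u,v) in zip(F,((400,215),(295,290)))]
cv2.imwrite("pics/a3.png",np.hstack(im))
bx,by=.5855,.2861
plan(.585,.285,.37,1.1003,1,mt=.95)
E
```

```text
[0.5173 0.1513 0.37  ] -0.4704
   0.93 [371. 232.  26.  26.] [371. 231.]
   0.75 [306. 290.  23.  36.] [306. 289.]
0 [0.5175 0.1524 1.1131] 0.088 2
   0.81 [303. 276.  25.  33.] [303. 276.]
   0.95 [271. 227.  28.  32.] [270. 227.]
0 [ 0.6406 -0.0751 -0.4604] 0.073 2
14
rows:
1, 0.21, -0.0, -0.01, -0.93,
1, 0.22, 0.02, -0.0, -0.94,
1, 0.21, 0.05, -0.01, -0.93,
1, 0.2, 0.07, -0.0, -0.94,
1, 0.19, 0.09, -0.01, -0.93,
1, 0.18, 0.12, -0.0, -0.94,
1, 0.17, 0.13, -0.01, -0.93,
1, 0.15, 0.15, -0.0, -0.94,
1, 0.13, 0.17, -0.01, -0.93,
1, 0.12, 0.18, -0.01, -0.94,
1, 0.09, 0.19, -0.0, -0.93,
1, 0.07, 0.21, -0.01, -0.94,
1, 0.05, 0.21, -0.0, -0.93,
1, 0.02, 0.21, -0.01, -0.94,
```

View pics/a3.png

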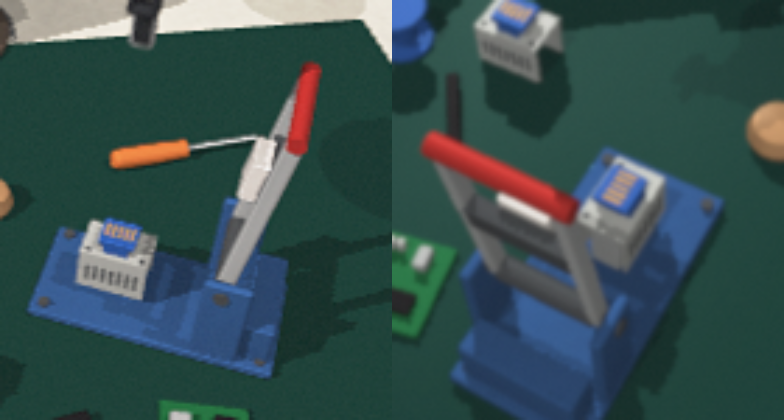

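B sits squarely on the anvil with its connector proud. Going to the lever.

Emit:
step_arm(series=[1, 0.21, 0, 0, -0.93, 1, 0.22, 0.02, 0, -0.94, 1, 0.21, 0.05, 0, -0.93, 1, 0.2, 0.07, 0, -0.94, 1, 0.19, 0.09, 0, -0.93, 1, 0.18, 0.12, 0, -0.94, 1, 0.17, 0.13, 0, -0.93, 1, 0.15, 0.15, 0, -0.94, 1, 0.13, 0.17, 0, -0.93, 1, 0.12, 0.18, 0, -0.94, 1, 0.09, 0.19, 0, -0.93, 1, 0.07, 0.21, 0, -0.94])

```text
time: 47.02
ee_pos: [0.5758, 0.2662, 0.3662]
tool_rot: [-0.001, 0.339, 0.941, -0.001]
contact_force: [-1.3, -0.4, -0.3]
width: 0.0855
```

Emit:
step_arm(series=[1, 0.05, 0.21, 0, -0.93, 1, 0.02, 0.21, 0, -0.94, 1, 0, 0, 0, 0, 1, 0, 0, 0.49, 0, 1, 0, 0, 0.49, 0, 1, 0, 0, 0.46, 0, 1, 0, 0, 0, 0, 0.1, 0, 0, 0, 0, 0, 0, 0, 0, 0, 0, 0, 0, 0, 0, 0, 0, 0, 0, 0], grip_force=40)

```text
time: 48.4
ee_pos: [0.5854, 0.2843, 0.296]
tool_rot: [0.0, 0.233, 0.972, -0.001]
contact_force: [-2.2, -4.3, 0.9]
width: 0.0165
```

```bash
python3 - <<'E'
from h import *
p,a,o=cur(); print(p.round(4),round(a,4),o["contact_force"].round(1))
im=[]
for n,(u,v) in(("scene",(400,215)),("side",(295,290))):
    f=manip.grab_frame(n); im.append(cv2.resize(f["img"][v-75:v+75,u-70:u+70,::-1],None,fx=2.8,fy=2.8))
cv2.imwrite("pics/l5.png",np.hstack(im))
E
```

```text
[0.5854 0.2843 0.296 ] 1.1002 [-2.2 -4.3  0.9]
```

View pics/l5.png

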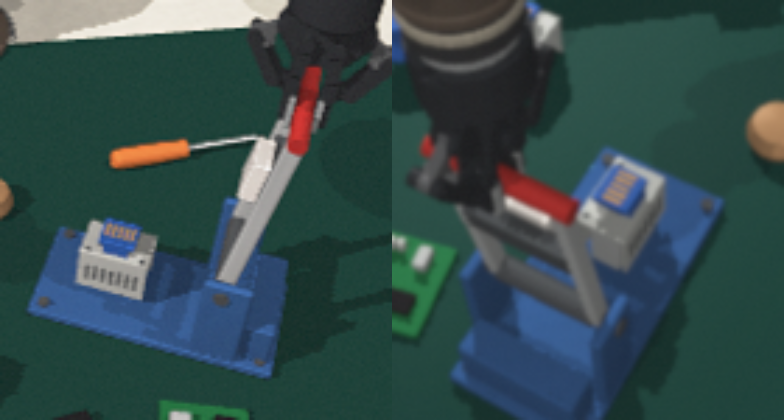

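Bar gripped. Same arc down.

Emit:
step_arm(series=[0, 0, -0.24, -0.03, 0, 0, 0, -0.24, -0.01, 0, 0, 0, -0.24, 0, 0, 0, 0, -0.24, 0.02, 0, 0, 0, -0.23, 0.02, 0, 0, 0, -0.24, 0.04, 0, 0, 0, -0.23, 0.06, 0, 0, 0, -0.23, 0.07, 0, 0, 0, -0.23, 0.08, 0, 0, 0, -0.22, 0.09, 0, 0, 0, -0.21, 0.11, 0, 0, 0, -0.21, 0.12, 0])

```text
time: 50.0
ee_pos: [0.524, 0.1619, 0.2676]
tool_rot: [0.002, 0.233, 0.972, 0.001]
contact_force: [5.2, 1.1, 5.4]
width: 0.0167
```

Emit:
step_arm(series=[0, 0, -0.2, 0.13, 0, 0, 0, -0.19, 0.14, 0, 0, 0, -0.19, 0.15, 0, 0, 0, -0.18, 0.16, 0, 0, 0, -0.16, 0.17, 0, 0, 0, -0.16, 0.18, 0, 0, 0, -0.14, 0.19, 0, 0, 0, -0.14, 0.2, 0, 0, 0, -0.12, 0.21, 0, 0, 0, -0.11, 0.21, 0, 0, 0, -0.1, 0.22, 0, 0, 0, -0.09, 0.22, 0])

```text
time: 51.5
ee_pos: [0.484, 0.0826, 0.1586]
tool_rot: [0.002, 0.233, 0.972, 0.001]
contact_force: [4.9, 1.9, 6.9]
width: 0.0166
```

Emit:
step_arm(series=[0, 0, -0.07, 0.23, 0, 0, 0, -0.07, 0.23, 0, 0, 0, -0.04, 0.23, 0, 0, 0, -0.04, 0.24, 0, 0, 0, -0.02, 0.24, 0, 0, 0, 0, 0.24, 0, 0, 0, 0, 0.05, 0, 0, 0, 0, 0.05, 0, 0, 0, 0, 0, 0])

```text
time: 52.62
ee_pos: [0.4777, 0.07, 0.084]
tool_rot: [0.002, 0.234, 0.972, -0.002]
contact_force: [-0.9, -7.9, 14.2]
width: 0.0169
```

Emit:
step_arm(series=[0, 0, 0, 0.05, 0, 0, 0, 0, 0.05, 0, 0, 0, 0, 0, 0])

```text
time: 53.0
ee_pos: [0.4778, 0.0699, 0.0808]
tool_rot: [0.002, 0.234, 0.972, -0.001]
contact_force: [-7.2, -9.0, 28.2]
width: 0.0167
```

Emit:
step_arm(series=[0, 0, 0, 0.03, 0, 0, 0, 0, 0, 0])

```text
time: 53.25
ee_pos: [0.4779, 0.0699, 0.0806]
tool_rot: [0.003, 0.234, 0.972, -0.001]
contact_force: [-11.2, -9.6, 39.1]
width: 0.0166
```

Emit:
step_arm(series=[0, 0, 0, -0.1, 0, 0, 0, 0, -0.13, 0, 0, 0, 0, -0.24, 0, 0, 0, 0.02, -0.24, 0, 0, 0, 0.04, -0.24, 0, 0, 0, 0.04, -0.23, 0, 0, 0, 0.07, -0.23, 0, 0, 0, 0.07, -0.23, 0, 0, 0, 0.09, -0.22, 0, 0, 0, 0.1, -0.22, 0, 0, 0, 0.11, -0.21, 0, 0, 0, 0.12, -0.21, 0])

```text
time: 54.75
ee_pos: [0.4957, 0.1065, 0.1989]
tool_rot: [0.001, 0.232, 0.973, 0.006]
contact_force: [24.3, 27.1, -24.1]
width: 0.0164
```

Emit:
step_arm(series=[0, 0, 0.14, -0.2, 0, 0, 0, 0.14, -0.19, 0, 0, 0, 0.16, -0.18, 0, 0, 0, 0.16, -0.17, 0, 0, 0, 0.18, -0.16, 0, 0, 0, 0.19, -0.15, 0, 0, 0, 0.19, -0.14, 0, 0, 0, 0.2, -0.13, 0, 0, 0, 0.21, -0.12, 0, 0, 0, 0.21, -0.11, 0, 0, 0, 0.22, -0.09, 0, 0, 0, 0.23, -0.08, 0])

```text
time: 56.25
ee_pos: [0.5425, 0.2017, 0.2803]
tool_rot: [-0.004, 0.233, 0.973, -0.002]
contact_force: [8.9, 6.3, -27.8]
width: 0.0165
```

Emit:
step_arm(series=[0, 0, 0.23, -0.07, 0, 0, 0, 0.23, -0.06, 0, 0, 0, 0.24, -0.04, 0, 0, 0, 0.23, -0.02, 0, 0, 0, 0.24, -0.02, 0, 0, 0, 0.24, 0, 0, 0, 0, 0.24, 0.01, 0, 0, 0, 0.24, 0.03, 0, 0, 0, 0.02, 0.05, 0, 0, 0, 0, 0, 0])

```text
time: 57.5
ee_pos: [0.5841, 0.2845, 0.2917]
tool_rot: [-0.002, 0.233, 0.972, -0.003]
contact_force: [-6.8, -4.1, -17.3]
width: 0.0164
```

```bash
python3 - <<'E'
from h import *
p,a,o=cur(); print(p.round(4),round(a,4),o["contact_force"].round(1))
im=[]
for n,(u,v) in(("scene",(400,215)),("side",(295,290))):
    f=manip.grab_frame(n); im.append(cv2.resize(f["img"][v-75:v+75,u-70:u+70,::-1],None,fx=2.8,fy=2.8))
cv2.imwrite("pics/l6.png",np.hstack(im))
E
```

```text
[0.5841 0.2845 0.2917] 1.1002 [ -6.8  -4.1 -17.3]
```

View pics/l6.png

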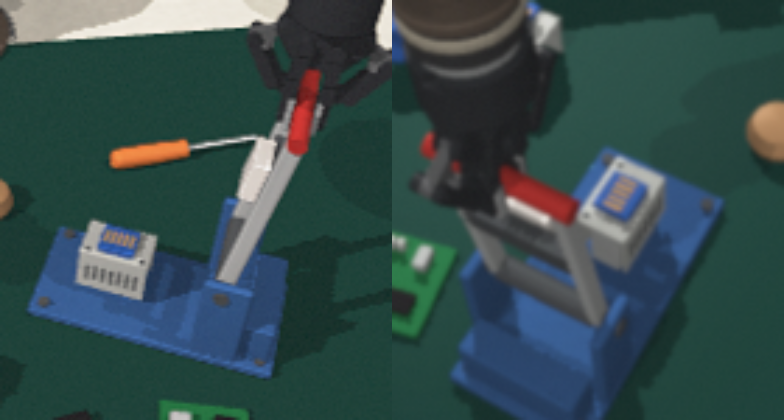

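Connector B is down and the lever is home. Releasing and fetching B.

Emit:
step_arm(series=[0, 0, 0, 0.04, 0, 0.3, 0, 0, 0, 0, 1, 0, 0, 0, 0, 1, 0, 0, 0, 0, 1, 0, 0, -0.2, 0, 1, 0, 0, -0.4, 0, 1, 0, 0, -0.5, 0, 1, 0, 0, -0.5, 0, 1, 0, 0, 0, 0])

```text
time: 58.72
ee_pos: [0.5867, 0.2862, 0.3732]
tool_rot: [0.002, 0.233, 0.972, 0.001]
contact_force: [0.3, 0.4, -0.3]
width: 0.0854
```

Emit:
step_arm(series=[1, 0, -0.22, 0, 0.94, 1, -0.03, -0.21, 0, 0.93, 1, -0.04, -0.21, 0, 0.94, 1, -0.08, -0.2, 0, 0.93, 1, -0.09, -0.19, 0, 0.94, 1, -0.11, -0.19, 0, 0.93, 1, -0.14, -0.16, 0, 0.94, 1, -0.15, -0.16, 0.1, 0.93, 1, -0.17, -0.13, 0.2, 0.94, 1, -0.18, -0.11, 0.3, 0.93, 1, -0.2, -0.09, 0.4, 0.94, 1, -0.2, -0.07, 0.4, 0.93])

```text
time: 60.22
ee_pos: [0.5278, 0.1703, 0.2991]
tool_rot: [-0.0, 0.79, 0.614, -0.0]
contact_force: [0.2, 0.0, -0.4]
width: 0.0852
```

Emit:
step_arm(series=[1, -0.21, -0.05, 0.5, 0.94, 1, -0.21, -0.02, 0.5, 0.93, 1, 0, 0, 0.6, 0, 1, 0, 0, 0.6, 0, 1, 0, 0, 0.6, 0, 1, 0, 0, 0, 0, 1, 0, 0, 0, 0])

```text
time: 61.1
ee_pos: [0.5187, 0.1517, 0.1615]
tool_rot: [0.0, 0.852, 0.523, 0.0]
contact_force: [-0.3, -0.5, -0.1]
width: 0.0854
```

```bash
python3 - <<'E'
from wl import *
x=wl("w8",(.5175,.152),1.105,z=.025,cap=8)
f=manip.grab_frame("scene");cv2.imwrite("pics/s8.png",f["img"][:,:,::-1])
plan(.5178,.152,.041,1.105-np.pi/2,1)
E
```

```text
[0.5187 0.1517 0.1615] -0.4704 [ 0.28  0.16 -0.15  1.26  0.    2.33]
[316.1, 201.6, 72.5, 112.8] 0.62 [0.5178 0.1511 1.0989] 0.014
5
rows:
1, -0.0, -0.01, 0.48, -0.01,
1, -0.0, -0.0, 0.49, -0.01,
1, -0.01, -0.01, 0.48, -0.0,
1, 0.0, -0.0, 0.49, -0.01,
1, -0.0, -0.01, 0.48, -0.01,
```

View pics/w8.png

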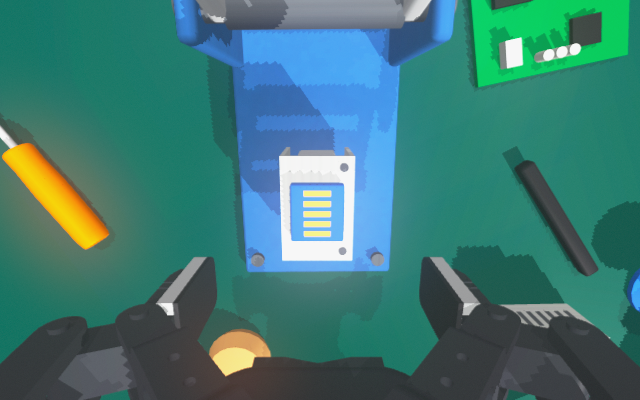

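View pics/s8.png

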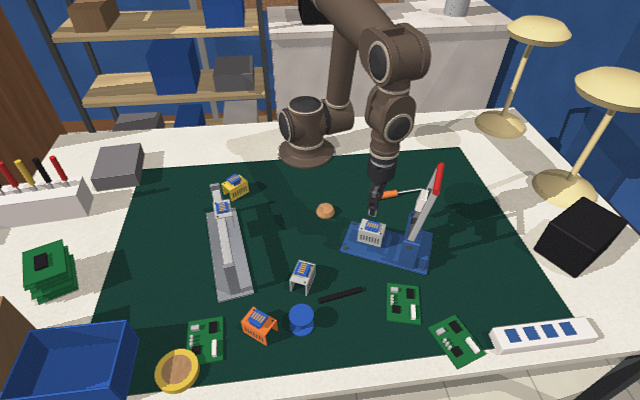

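All good: A on the bar (222,210), B on the anvil (370,232), C still at (303,275). Gripping B.

Emit:
step_arm(series=[1, 0, -0.01, 0.48, 0, 1, 0, -0.01, 0.48, 0, 1, 0, 0, 0.48, 0, 1, 0, 0, 0.48, 0, 1, 0, 0, 0.48, 0, 1, 0, 0, 0, 0, 0, 0, 0, 0, 0, 0, 0, 0, 0, 0, 0, 0, 0, 0, 0, 0, 0, 0, 0, 0, 0, 0, 0, -0.15, 0, 0, 0, 0, -0.4, 0])

```text
time: 62.75
ee_pos: [0.5166, 0.1517, 0.0677]
tool_rot: [-0.0, 0.852, 0.523, -0.001]
contact_force: [0.3, -0.1, -1.8]
width: 0.0495
```

```bash
python3 - <<'E'
from h import *
p,a,o=cur(); print(p.round(4),round(a,4),o["contact_force"],o["width"])
R=lambda s:(.4925+s*np.cos(.1734),-.2966+s*np.sin(.1734))
print(R(0),R(.085))
plan(*R(0),.23,.1734-np.pi/2,0,start=[p[0],p[1],.23,a],mx=.7)
E
```

```text
[0.5166 0.1517 0.0677] -0.4704 [ 0.33781229 -0.13999871 -1.81084793] 0.04954680425500577
(np.float64(0.4925), np.float64(-0.2966)) (np.float64(0.5762253273653046), np.float64(-0.28193474999965634))
13
rows:
0, -0.63, 0.28, -0.0, 0.59,
0, -0.61, 0.32, -0.0, 0.6,
0, -0.59, 0.37, -0.0, 0.59,
0, -0.56, 0.41, -0.0, 0.6,
0, -0.52, 0.44, -0.0, 0.59,
0, -0.5, 0.49, -0.0, 0.6,
0, -0.46, 0.51, -0.0, 0.59,
0, -0.42, 0.55, -0.0, 0.59,
0, -0.38, 0.58, -0.0, 0.6,
0, -0.34, 0.6, -0.0, 0.59,
0, -0.29, 0.62, -0.0, 0.6,
0, -0.25, 0.65, -0.0, 0.59,
0, -0.2, 0.66, -0.0, 0.59,
```

Emit:
step_arm(series=[0, 0, 0, -0.6, 0, 0, 0, 0, -0.6, 0, 0, 0, 0, -0.6, 0, 0, 0, 0, -0.6, 0, 0, 0, 0, -0.6, 0, 0, 0, 0, -0.25, 0, 0, -0.63, 0.28, 0, 0.59, 0, -0.61, 0.32, 0, 0.6, 0, -0.59, 0.37, 0, 0.59, 0, -0.56, 0.41, 0, 0.6, 0, -0.52, 0.44, 0, 0.59, 0, -0.5, 0.49, 0, 0.6])

```text
time: 64.25
ee_pos: [0.5061, -0.0561, 0.2299]
tool_rot: [-0.0, 0.944, 0.329, -0.001]
contact_force: [0.5, 0.1, -2.7]
width: 0.0494
```

Emit:
step_arm(series=[0, -0.46, 0.51, 0, 0.59, 0, -0.42, 0.55, 0, 0.59, 0, -0.38, 0.58, 0, 0.6, 0, -0.34, 0.6, 0, 0.59, 0, -0.29, 0.62, 0, 0.6, 0, -0.25, 0.65, 0, 0.59, 0, -0.2, 0.66, 0, 0.59, 0, 0, 0, 0, 0, 0, 0, 0, 0, 0])

```text
time: 65.38
ee_pos: [0.4936, -0.296, 0.23]
tool_rot: [-0.001, 0.996, 0.087, -0.001]
contact_force: [-0.2, 0.8, -1.2]
width: 0.0496
```

```bash
python3 - <<'E'
from h import *
p,a,o=cur(); print(p.round(4),round(a,4))
R=lambda s:(.4925+s*np.cos(.1734),-.2966+s*np.sin(.1734))
plan(*R(0),.145,.1734-np.pi/2,0)
f=manip.grab_frame("wrist"); cv2.imwrite("pics/w9.png",f["img"][:,:,::-1])
E
```

```text
[ 0.4936 -0.296   0.23  ] -1.3966
3
rows:
0, -0.01, 0.0, 0.57, 0.0,
0, -0.01, 0.01, 0.56, 0.0,
0, -0.0, -0.0, 0.57, 0.01,
```

View pics/w9.png

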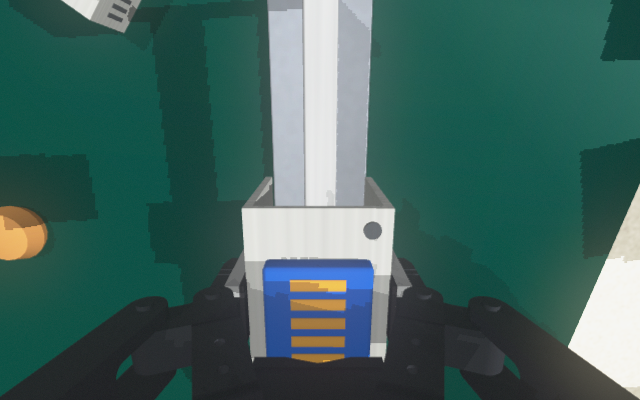

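Aligned with the bar (320). Lowering.

Emit:
step_arm(series=[0, -0.01, 0, 0.58, 0, 0, -0.01, 0, 0.58, 0, 0, 0, 0, 0.5, 0, 0, 0, 0, 0.4, 0, 0, 0, 0, 0.3, 0, 0, 0, 0, 0.2, 0, 0, 0, 0, 0.15, 0, 0, 0, 0, 0.06, 0, 0, 0, 0, 0.05, 0, 0, 0, 0, 0.04, 0, 0, 0, 0, 0, 0])

```text
time: 66.8
ee_pos: [0.5007, -0.2948, 0.1027]
tool_rot: [0.003, 0.996, 0.089, 0.012]
contact_force: [-6.7, 21.0, 70.9]
width: 0.0494
```

Blocked early: 71 N at z 0.103. Backing up straight away to look.

Emit:
step_arm(series=[0, 0, 0, -0.4, 0, 0, 0, 0, -0.4, 0])

```text
time: 67.05
ee_pos: [0.4933, -0.2952, 0.1294]
tool_rot: [0.0, 0.996, 0.088, 0.001]
contact_force: [-0.2, -0.6, -3.2]
width: 0.0492
```

```bash
python3 - <<'E'
from h import *
p,a,o=cur(); print(p.round(4),round(a,4),o["contact_force"])
im=[]
for n,(u,v) in(("scene",(235,225)),("side",(330,180))):
    f=manip.grab_frame(n); im.append(cv2.resize(f["img"][v-75:v+75,u-70:u+70,::-1],None,fx=2.8,fy=2.8))
cv2.imwrite("pics/r3.png",np.hstack(im))
f=manip.grab_frame("wrist"); cv2.imwrite("pics/w10.png",f["img"][:,:,::-1])
E
```

```text
[ 0.4933 -0.2952  0.1294] -1.3944 [-0.22477471 -0.57580578 -3.16084565]
```

View pics/r3.png

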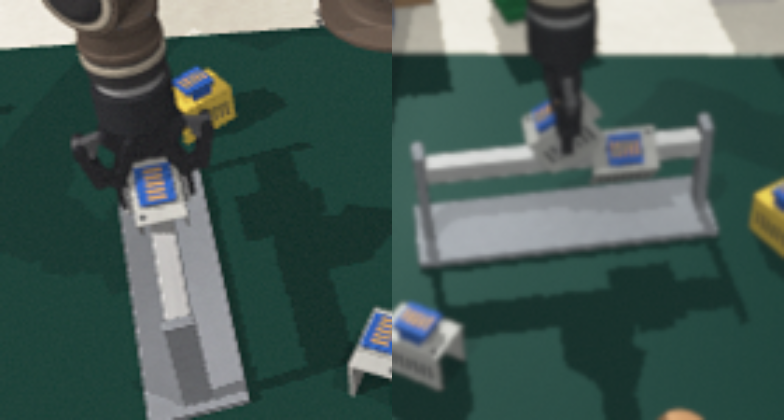

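View pics/w10.png

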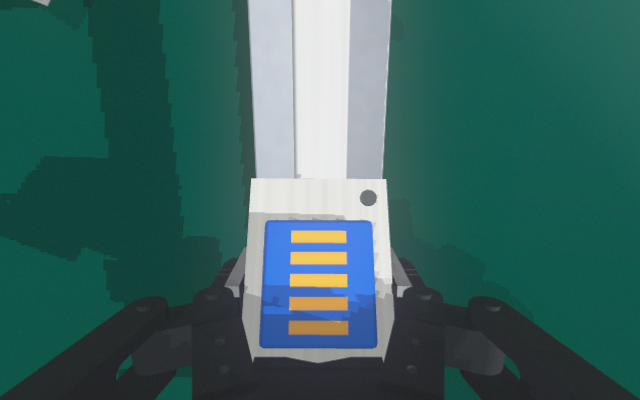

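Cover A was knocked along the bar (side crop (625,150)), and B pitched in the grip when it hit it. Lifting clear to look.

Emit:
step_arm(series=[0, 0, 0, -0.5, 0, 0, 0, 0, -0.5, 0, 0, 0, 0, -0.5, 0, 0, 0, 0, -0.3, 0, 0, 0.5, 0, 0, 0, 0, 0.5, 0, 0, 0, 0, 0.5, 0, 0, 0, 0, 0.3, 0, 0, 0, 0, 0, 0, 0, 0])

```text
time: 68.32
ee_pos: [0.5819, -0.2805, 0.2165]
tool_rot: [-0.0, 0.996, 0.087, -0.001]
contact_force: [-0.1, 0.2, -2.5]
width: 0.0497
```

```bash
python3 - <<'E'
from h import *
p,a,o=cur(); print(p.round(4),round(a,4),o["contact_force"])
im=[]
for n,(u,v) in(("scene",(235,225)),("side",(330,170))):
    f=manip.grab_frame(n); im.append(cv2.resize(f["img"][v-75:v+75,u-70:u+70,::-1],None,fx=2.8,fy=2.8))
    print(n,P(f,[[*p[:2],p[2]+.02]]).round(),[(round(q["conf"],2),np.round(q["extent"]).tolist()) for q in manip.trace(f,"cover1")])
cv2.imwrite("pics/r4.png",np.hstack(im))
E
```

```text
[ 0.5819 -0.2805  0.2165] -1.3957 [-0.06476214  0.24457182 -2.46557691]
scene [[219. 218.]] [(0.89, [260.0, 327.0, 38.0, 39.0]), (0.86, [216.0, 220.0, 23.0, 26.0]), (0.86, [238.0, 188.0, 19.0, 32.0]), (0.68, [305.0, 276.0, 28.0, 33.0])]
side [[290. 131.]] [(0.94, [342.0, 161.0, 23.0, 16.0]), (0.93, [234.0, 198.0, 32.0, 26.0]), (0.91, [402.0, 180.0, 28.0, 30.0]), (0.78, [293.0, 133.0, 25.0, 31.0]), (0.76, [269.0, 230.0, 28.0, 28.0])]
```

View pics/r4.png

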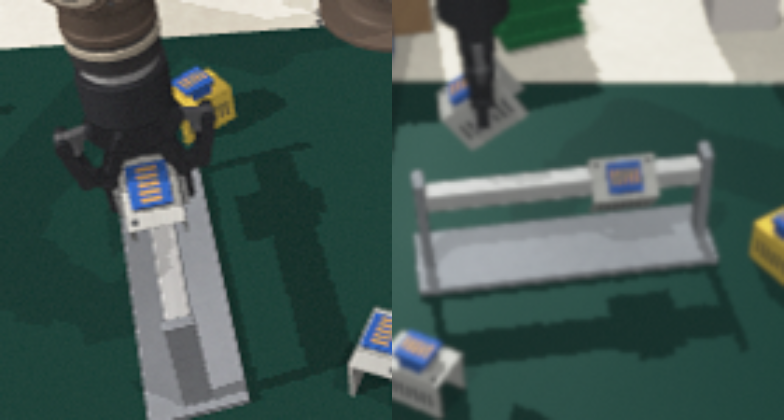

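A sits around (342,161) in the side view, still on the bar but apparently rolled. B is pitched about 30° in the grip, +x end low. I'll work out A's location from the side view and set B down where the bar is free, which should level it.

```bash
python3 - <<'E'
from h import *
f=manip.grab_frame("side"); cv2.imwrite("pics/r5.png",cv2.resize(f["img"][90:220,250:400,::-1],None,fx=5,fy=4.6))
c,s=np.cos(.1734),np.sin(.1734)
q=min(manip.trace(f,"cover1"),key=lambda q:abs(q["extent"][0]-342)+abs(q["extent"][1]-161)); print(q["extent"])
for m in (0,):
    for sx in(-.085,-.075,-.07,-.065): print(sx,P(f,[[.4925+sx*c,-.2966+sx*s,.123],[.4925+(sx-.0375)*c,-.2966+(sx-.0375)*s,.123],[.4925+(sx+.0375)*c,-.2966+(sx+.0375)*s,.123]]).round(1).tolist())
E
```

```text
[341.6, 161.3, 27.3, 17.6]
-0.085 [[346.7, 154.3], [358.1, 153.1], [335.3, 155.5]]
-0.075 [[343.7, 154.6], [355.1, 153.4], [332.2, 155.8]]
-0.07 [[342.2, 154.8], [353.6, 153.6], [330.7, 155.9]]
-0.065 [[340.6, 154.9], [352.1, 153.7], [329.2, 156.1]]
```

View pics/r5.png

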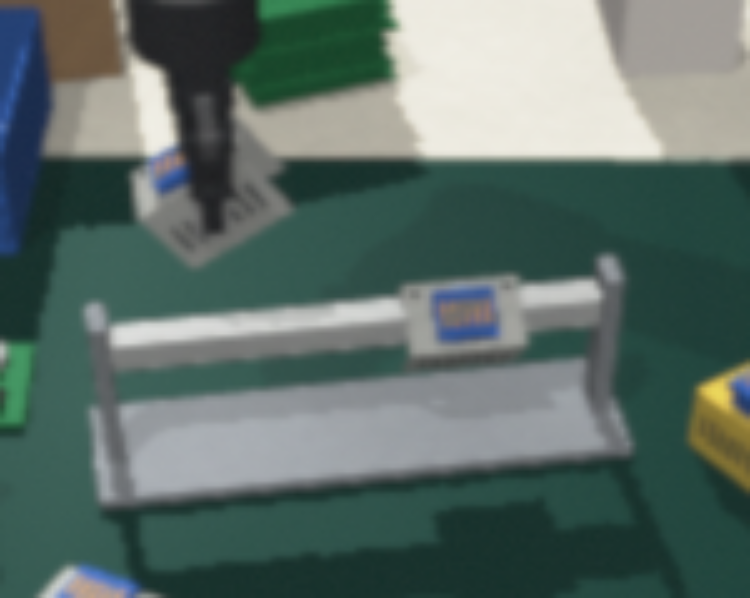

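A is rolled well over toward +y on the bar at s ≈ -0.068 m. I'll place B first near s ≈ +0.05 with a light grip so that the bar levels it.

Emit:
step_arm(series=[0, -0.4, 0, 0, 0, 0, -0.4, 0, 0, 0, 0, 0, 0, 0.5, 0, 0, 0, 0, 0.5, 0, 0, 0, 0, 0.5, 0, 0, 0, 0, 0.3, 0, 0, 0, 0, 0.2, 0, 0, 0, 0, 0.1, 0, 0, 0, 0, 0, 0], grip_force=22)

```text
time: 69.75
ee_pos: [0.5423, -0.288, 0.113]
tool_rot: [0.0, 0.996, 0.087, 0.0]
contact_force: [1.0, -0.2, -2.6]
width: 0.0497
```

```bash
python3 - <<'E'
from h import *
p,a,o=cur(); print(p.round(4),round(a,4),o["contact_force"])
f=manip.grab_frame("side"); cv2.imwrite("pics/r6.png",cv2.resize(f["img"][90:220,250:400,::-1],None,fx=5,fy=4.6))
E
```

```text
[ 0.5423 -0.288   0.113 ] -1.3968 [ 0.96374808 -0.21067893 -2.61775012]
```

View pics/r6.png

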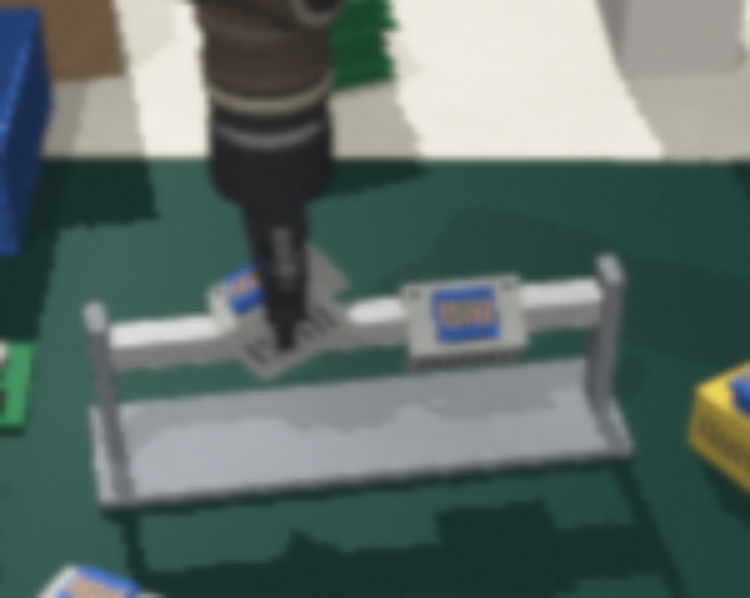

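Straddling cleanly. Continuing slowly down to level it on the bar.

Emit:
step_arm(series=[0, 0, 0, 0.1, 0, 0, 0, 0, 0.1, 0, 0, 0, 0, 0.08, 0, 0, 0, 0, 0.08, 0, 0, 0, 0, 0, 0])

```text
time: 70.42
ee_pos: [0.5423, -0.2884, 0.0968]
tool_rot: [0.001, 0.996, 0.087, 0.001]
contact_force: [-4.9, -0.0, 9.1]
width: 0.0495
```

Emit:
step_arm(series=[0, 0, 0, 0.06, 0, 0, 0, 0, 0.06, 0, 0, 0, 0, 0.05, 0, 0, 0, 0, 0.05, 0, 0, 0, 0, 0, 0])

```text
time: 71.05
ee_pos: [0.5436, -0.2883, 0.0863]
tool_rot: [0.001, 0.996, 0.087, 0.002]
contact_force: [-1.2, 1.9, 9.5]
width: 0.0496
```

```bash
python3 - <<'E'
from h import *
p,a,o=cur(); print(p.round(4),round(a,4),o["contact_force"])
f=manip.grab_frame("side"); cv2.imwrite("pics/r7.png",cv2.resize(f["img"][90:220,250:400,::-1],None,fx=5,fy=4.6))
E
```

```text
[ 0.5436 -0.2883  0.0863] -1.3966 [-1.2266609   1.85115488  9.461585  ]
```

View pics/r7.png

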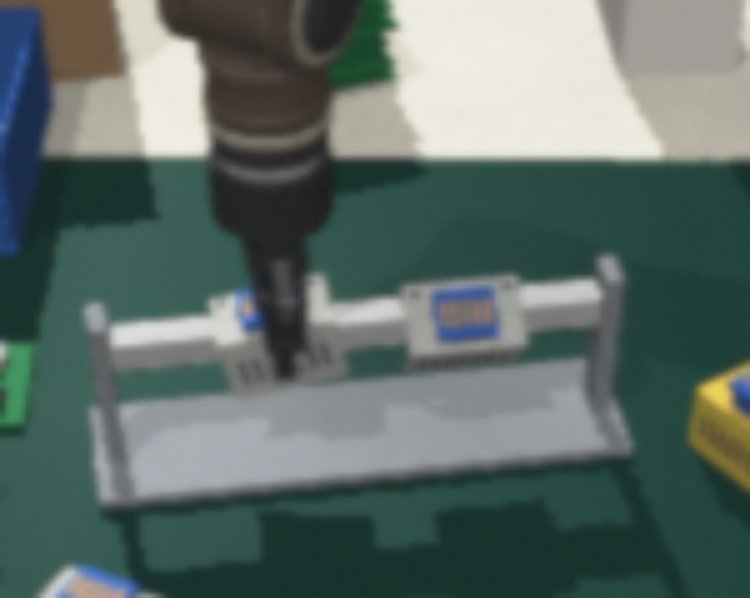

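Nearly level. Releasing, then lifting to look from above.

Emit:
step_arm(series=[0, 0, 0, 0.02, 0, 0.5, 0, 0, 0, 0, 1, 0, 0, 0, 0, 1, 0, 0, 0, 0, 1, 0, 0, -0.2, 0, 1, 0, 0, -0.5, 0, 1, 0, 0, -0.6, 0, 1, 0, 0, -0.6, 0, 1, -0.4, 0, -0.5, 0, 1, -0.6, 0, -0.4, 0, 1, -0.6, 0, 0, 0, 1, -0.6, 0, 0, 0])

```text
time: 72.6
ee_pos: [0.4331, -0.3072, 0.2237]
tool_rot: [0.0, 0.996, 0.087, 0.0]
contact_force: [0.6, 0.2, -0.3]
width: 0.0853
```

Emit:
step_arm(series=[1, -0.6, 0, 0, 0, 1, -0.4, 0, 0, 0, 1, 0, 0, 0, 0])

```text
time: 72.97
ee_pos: [0.3838, -0.3159, 0.2234]
tool_rot: [0.0, 0.996, 0.086, 0.0]
contact_force: [-0.2, 0.6, 0.8]
width: 0.0854
```

```bash
python3 - <<'E'
from h import *
p,a,o=cur(); print(p.round(4),round(a,4),o["contact_force"])
f=manip.grab_frame("side"); cv2.imwrite("pics/r8.png",cv2.resize(f["img"][90:220,250:400,::-1],None,fx=5,fy=4.6))
f=manip.grab_frame("wrist"); cv2.imwrite("pics/w11.png",f["img"][:,:,::-1])
f=manip.grab_frame("scene"); cv2.imwrite("pics/s11.png",cv2.resize(f["img"][150:300,150:350,::-1],None,fx=4,fy=4))
E
```

```text
[ 0.3838 -0.3159  0.2234] -1.3983 [-0.17054215  0.61565522  0.76132184]
```

View pics/r8.png

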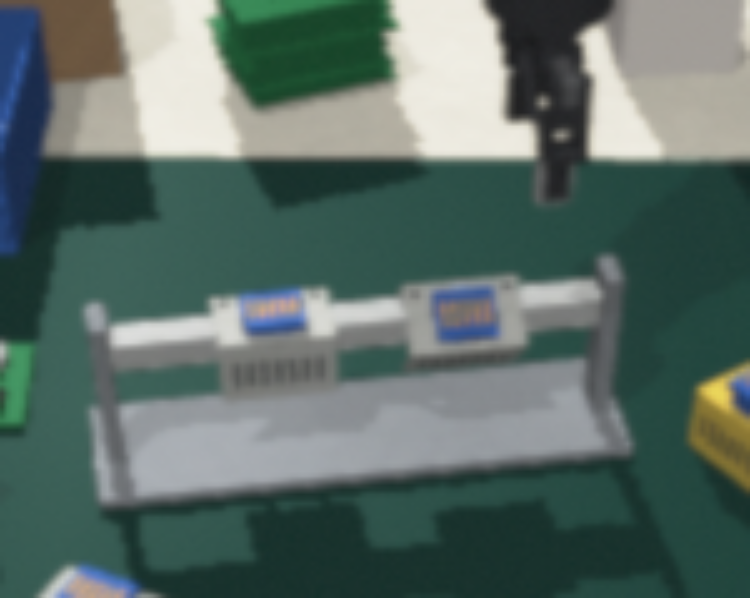

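View pics/w11.png

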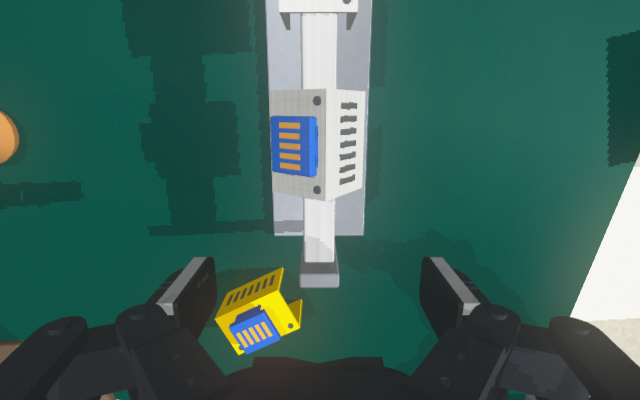

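View pics/s11.png

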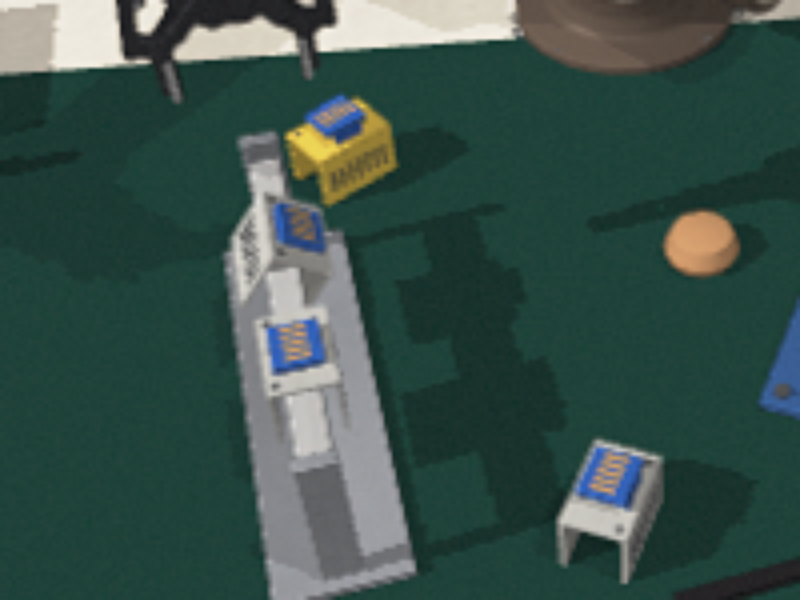

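B now hangs level. A is rolled about 35–40° toward +y and wedged on the bar. Closing the jaws across it should right it: the pads would meet the high +y top corner and the low -y edge. Fitting its rolled pose first.

```bash
cat > roll.py <<'E'
from h import *
from scipy.spatial.transform import Rotation as Ro
def rollfit(g=(-.068,0,.07,-.6,0),views=("scene","side","wrist"),cap=8):
    c,s=np.cos(.1734),np.sin(.1734)
    RR=np.array([[c,-s,0],[s,c,0],[0,0,1]])
    def pl(p):  # p: s,y,z(origin),roll,yaw in rail frame
        R=RR@Ro.from_euler("ZX",[p[4],p[3]]).as_matrix(); t=RR@np.array([p[0],p[1],0])+[.4925,-.2966,p[2]]
        return [b@R.T+t for b in coverm(cap)]
    fm=[]
    for n in views:
        f=manip.grab_frame(n); t=P(f,[pl(g)[0].mean(0)])[0]
        r=manip.trace(f,"cover1")
        if not r: continue
        q=min(r,key=lambda q:np.hypot(*(np.array(q["extent"][:2])-t))); print(n,q["extent"],t.round())
        fm.append((f,q["region"].astype(float)))
    def cost(p):
        J=0
        for f,m in fm:
            r=render(f,pl(p)); J+=1-np.minimum(r,m).sum()/np.maximum(r,m).sum()
        return J/len(fm)
    best=None
    for r0 in (-.7,-.4,0,.4):
        p0=np.array([g[0],g[1],g[2],r0,g[4]]); sx=np.vstack([p0]+[p0+np.eye(5)[i]*d for i,d in enumerate((.01,.01,.01,.2,.1))])
        r=minimize(cost,p0,method="Nelder-Mead",options=dict(initial_simplex=sx,maxiter=160,xatol=1e-4,fatol=1e-4))
        print(r0,r.x.round(4),round(r.fun,3))
        if best is None or r.fun<best.fun: best=r
    return best.x,pl
E
python3 - <<'E'
from roll import *
x,pl=rollfit()
R=Ro.from_euler("X",x[3]).as_matrix()
for y,z in((25,53),(-25,53),(25,0),(-25,0)): v=R@[0,y/1000,z/1000]; print((y,z),round(v[1]+x[1],4),round(v[2]+x[2],4))
E
```

```text
scene [222.4, 211.3, 24.6, 31.0] [229. 209.]
side [341.9, 159.2, 27.5, 14.2] [343. 163.]
wrist [317.6, 146.4, 97.9, 113.0] [277. 145.]
-0.7 [-0.0671 -0.0135  0.079  -0.5542  0.015 ] 0.102
-0.4 [-0.0664 -0.0153  0.0823 -0.6605  0.0113] 0.099
0 [-0.0672  0.0167  0.079   0.6322 -0.031 ] 0.161
0.4 [-0.0664  0.012   0.0773  0.4411 -0.1408] 0.181
(25, 53) 0.037 0.1088
(-25, 53) -0.0025 0.1395
(25, 0) 0.0044 0.067
(-25, 0) -0.035 0.0976
```

```bash
python3 - <<'E'
from h import *
s=plan(.427,-.3081,.2,.1734-np.pi/2,1)
plan(.427,-.3081,.078,.1734-np.pi/2,1,start=s)
E
```

```text
2
rows:
1, 0.43, 0.0, 0.23, 0.0,
1, 0.42, 0.0, 0.22, 0.01,
5
rows:
1, 0.0, 0.0, 0.49, -0.0,
1, 0.0, 0.0, 0.49, -0.0,
1, 0.0, 0.0, 0.48, -0.0,
1, 0.0, 0.0, 0.49, -0.0,
1, 0.0, 0.0, 0.49, -0.0,
```

Emit:
step_arm(series=[1, 0.43, 0, 0.23, 0, 1, 0.42, 0, 0.22, 0, 1, 0, 0, 0, 0, 1, 0, 0, 0.4, 0, 1, 0, 0, 0.4, 0, 1, 0, 0, 0.4, 0, 1, 0, 0, 0.4, 0, 1, 0, 0, 0, 0], grip_force=25)

```text
time: 74.42
ee_pos: [0.4256, -0.3074, 0.1188]
tool_rot: [-0.001, 0.996, 0.087, -0.001]
contact_force: [-0.0, 0.4, 0.3]
width: 0.0854
```

```bash
python3 - <<'E'
from h import *
p,a,o=cur(); print(p.round(4),round(a,4),o["contact_force"])
f=manip.grab_frame("wrist"); cv2.imwrite("pics/w12.png",f["img"][:,:,::-1])
f=manip.grab_frame("scene"); cv2.imwrite("pics/s12.png",cv2.resize(f["img"][150:300,150:350,::-1],None,fx=4,fy=4))
E
```

```text
[ 0.4256 -0.3074  0.1188] -1.3965 [-0.01598859  0.41892535  0.27013647]
```

View pics/w12.png

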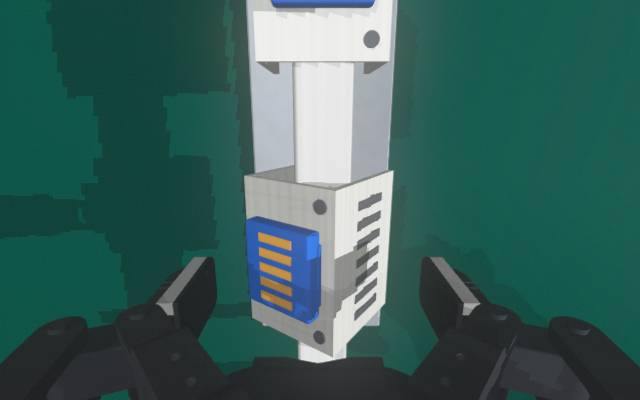

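View pics/s12.png

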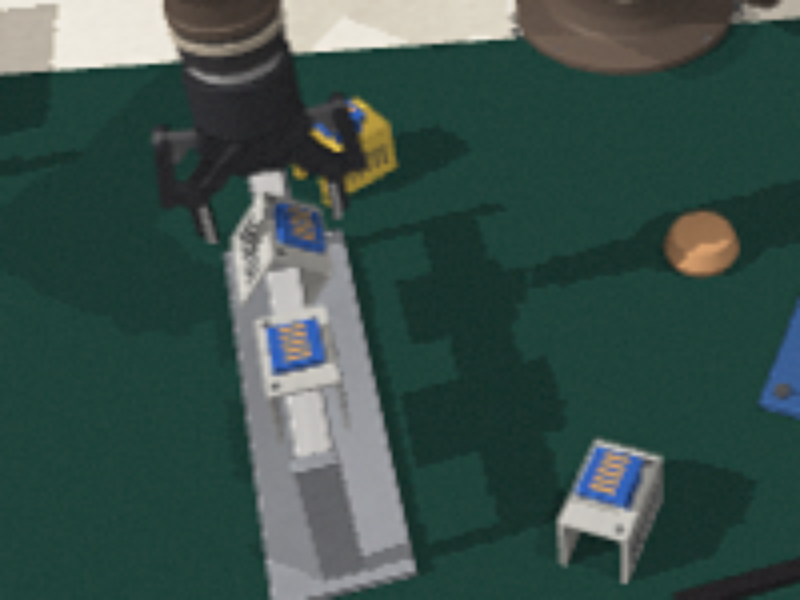

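A spans columns 245–393, inside the open jaws (215–423). Descending and closing gently.

Emit:
step_arm(series=[1, 0, 0, 0.3, 0, 1, 0, 0, 0.3, 0, 1, 0, 0, 0.2, 0, 1, 0, 0, 0, 0, 0.6, 0, 0, 0, 0, 0.5, 0, 0, 0, 0, 0.3, 0, 0, 0, 0, 0, 0, 0, 0, 0, 0, 0, 0, 0, 0, 0, 0, 0, 0, 0], grip_force=25)

```text
time: 75.78
ee_pos: [0.4266, -0.3085, 0.0807]
tool_rot: [0.0, 0.996, 0.087, 0.0]
contact_force: [-0.1, -0.9, 3.8]
width: 0.0692
```

```bash
python3 - <<'E'
from h import *
p,a,o=cur(); print(p.round(4),round(a,4),o["contact_force"],o["width"])
f=manip.grab_frame("wrist"); cv2.imwrite("pics/w13.png",f["img"][:,:,::-1])
f=manip.grab_frame("scene"); cv2.imwrite("pics/s13.png",cv2.resize(f["img"][150:300,150:350,::-1],None,fx=4,fy=4))
E
```

```text
[ 0.4266 -0.3085  0.0807] -1.3968 [-0.14181173 -0.86559647  3.81503289] 0.06917585212146721
```

View pics/w13.png

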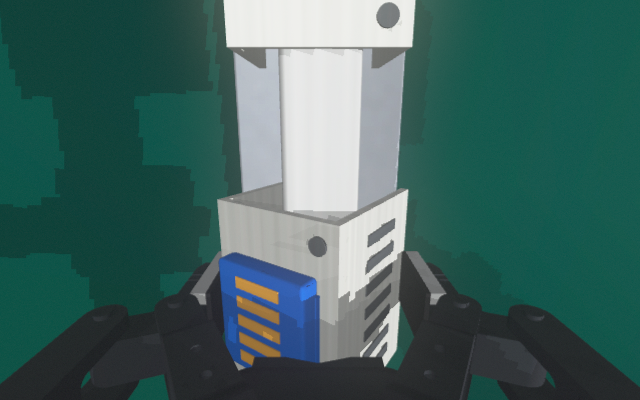

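View pics/s13.png

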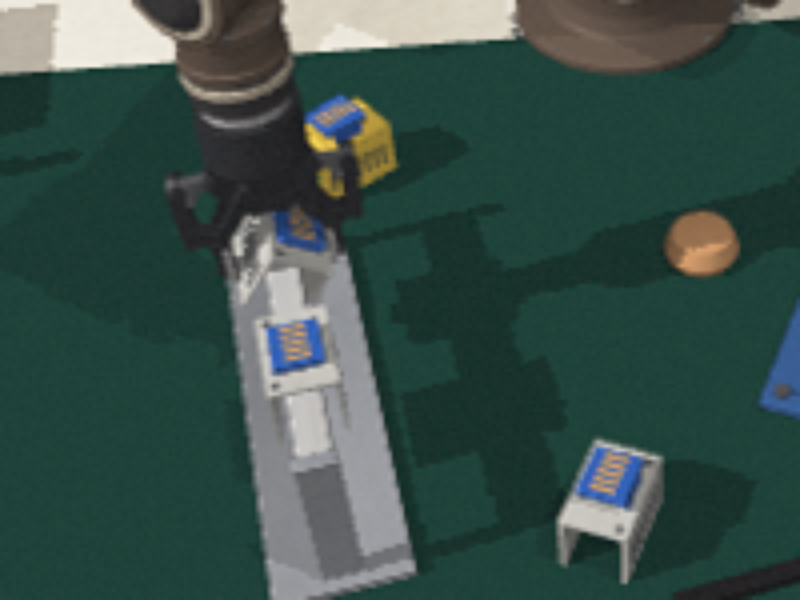

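The jaws stopped at 69 mm: friction holds the rolled pose. A better push is the -y bottom edge alone toward +y, with the jaws open and the other pad well clear.

Emit:
step_arm(series=[0.5, 0, 0, 0, 0, 1, 0, 0, 0, 0, 1, 0, 0, 0.08, 0, 1, 0, 0, 0, 0, 1, 0, -0.08, 0, 0, 1, 0, -0.08, 0, 0, 1, 0, -0.08, 0, 0, 1, 0, 0, 0, 0])

```text
time: 76.88
ee_pos: [0.4244, -0.2962, 0.0764]
tool_rot: [0.0, 0.996, 0.087, 0.0]
contact_force: [1.0, -1.5, -0.0]
width: 0.0851
```

```bash
cat > v.py <<'E'
from h import *
import sys
n=sys.argv[1]
p,a,o=cur(); print(p.round(4),round(a,4),o["contact_force"].round(1),o["width"])
c,s=np.cos(.1734),np.sin(.1734);d=p[:2]-[.4925,-.2966];print("rail s,y",(d[0]*c+d[1]*s).round(4),(-d[0]*s+d[1]*c).round(4))
f=manip.grab_frame("wrist"); A=f["img"][:,:,::-1]
f=manip.grab_frame("scene"); B=cv2.resize(f["img"][160:260,180:280,::-1],(400,400),interpolation=cv2.INTER_CUBIC)
cv2.imwrite(f"pics/{n}.png",cv2.resize(np.hstack([A[:,120:520],B]),None,fx=1,fy=1))
E
python3 v.py v1
```

```text
[ 0.4244 -0.2962  0.0764] -1.3965 [ 1.  -1.5 -0. ] 0.08511102437439531
rail s,y -0.067 0.0121
```

View pics/v1.png

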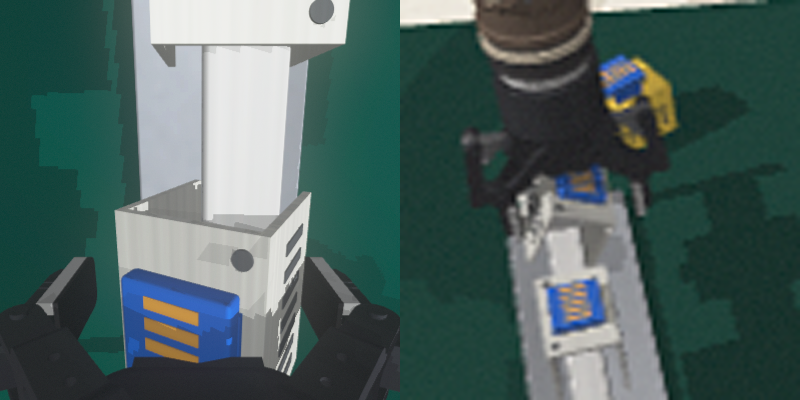

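It is beginning to right. Pushing a little further.

Emit:
step_arm(series=[1, 0, -0.05, 0, 0, 1, 0, -0.05, 0, 0, 1, 0, -0.05, 0, 0, 1, 0, 0, 0, 0])

```text
time: 77.47
ee_pos: [0.423, -0.2888, 0.0763]
tool_rot: [-0.0, 0.996, 0.087, -0.0]
contact_force: [0.5, -2.1, -0.9]
width: 0.0856
```

```bash
python3 v.py v2
```

```text
[ 0.423  -0.2888  0.0763] -1.3966 [ 0.5 -2.1 -0.9] 0.08556956222168483
rail s,y -0.0671 0.0197
```

View pics/v2.png

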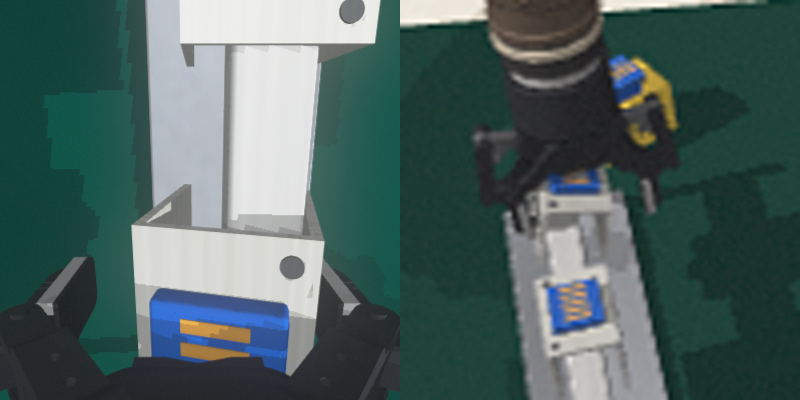

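Cover A is nearly upright. Re-centring, gripping, then moving it to s = -0.10.

Emit:
step_arm(series=[1, 0, 0.1, -0.1, 0, 1, 0, 0.12, -0.08, 0, 1, 0, 0, 0, 0, 0.6, 0, 0, 0, 0, 0.4, 0, 0, 0, 0, 0, 0, 0, 0, 0, 0, 0, 0, 0, 0, 0, 0, 0, 0, 0], grip_force=30)

```text
time: 78.58
ee_pos: [0.4248, -0.2996, 0.085]
tool_rot: [-0.0, 0.996, 0.087, -0.0]
contact_force: [0.5, -0.3, -1.8]
width: 0.0497
```

```bash
python3 v.py v3
```

```text
[ 0.4248 -0.2996  0.085 ] -1.3967 [ 0.5 -0.3 -1.8] 0.04968235307506683
rail s,y -0.0672 0.0088
```

View pics/v3.png

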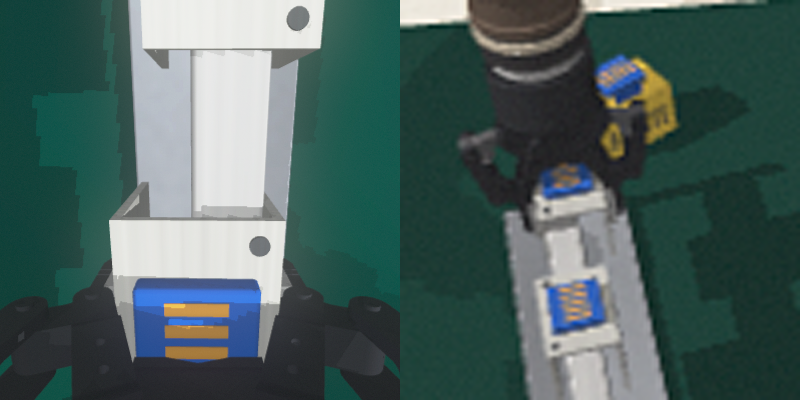

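Width 49.7 mm, so it is flat in the jaws. Lifting slightly, centring over the bar and shifting to s = -0.10.

Emit:
step_arm(series=[0, 0, 0, -0.15, 0, 0, 0, 0, -0.15, 0, 0, -0.1, 0.09, 0, 0, 0, -0.2, 0.09, 0, 0, 0, -0.2, 0, 0, 0, 0, -0.16, 0, 0, 0, 0, 0, 0, 0, 0, 0, 0, 0, 0.12, 0, 0, 0, 0, 0.1, 0, 0, 0, 0, 0.05, 0, 0, 0, 0, 0, 0], grip_force=30)

```text
time: 80.05
ee_pos: [0.394, -0.3142, 0.0864]
tool_rot: [-0.0, 0.996, 0.087, -0.0]
contact_force: [-0.7, 0.2, -0.9]
width: 0.0498
```

```bash
python3 v.py v4
```

```text
[ 0.394  -0.3142  0.0864] -1.3966 [-0.7  0.2 -0.9] 0.04982542398105753
rail s,y -0.1001 -0.0004
```

View pics/v4.png

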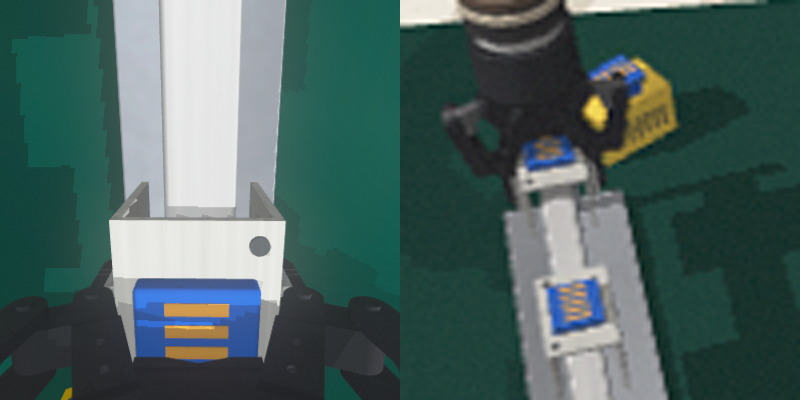

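Emit:
step_arm(series=[0, 0, 0, 0.05, 0, 0, 0, 0, 0.04, 0, 0, 0, 0, 0, 0])

```text
time: 80.53
ee_pos: [0.3939, -0.3144, 0.0821]
tool_rot: [-0.0, 0.996, 0.087, -0.0]
contact_force: [-0.3, 0.6, -1.9]
width: 0.0498
```

Emit:
step_arm(series=[0, 0, 0, 0.05, 0, 0, 0, 0, 0.04, 0, 0, 0, 0, 0, 0])

```text
time: 80.9
ee_pos: [0.3939, -0.3143, 0.0775]
tool_rot: [-0.0, 0.996, 0.087, -0.0]
contact_force: [0.1, -0.2, -1.7]
width: 0.0494
```

```bash
python3 - <<'E'
from h import *
f=manip.grab_frame("side"); cv2.imwrite("pics/r9.png",cv2.resize(f["img"][110:210,290:400,::-1],None,fx=6,fy=6,interpolation=cv2.INTER_CUBIC))
f=manip.grab_frame("scene"); cv2.imwrite("pics/s9.png",cv2.resize(f["img"][170:250,180:280,::-1],None,fx=7,fy=7,interpolation=cv2.INTER_CUBIC))
E
```

```text
(no output)
```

View pics/r9.png

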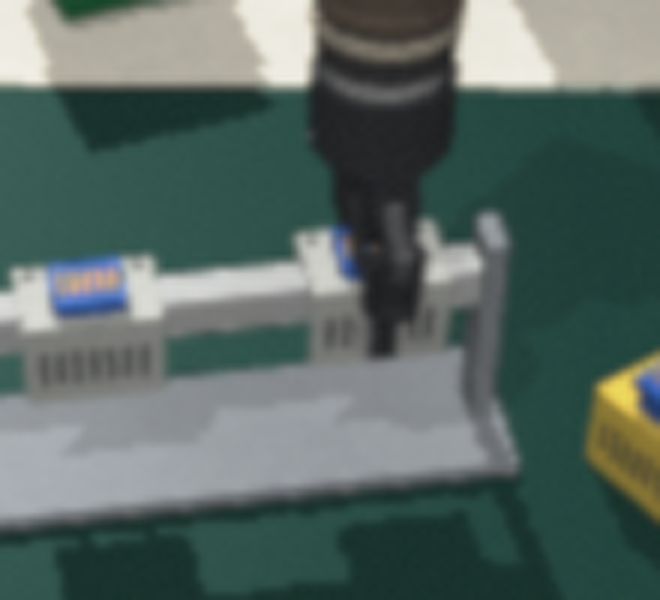

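View pics/s9.png

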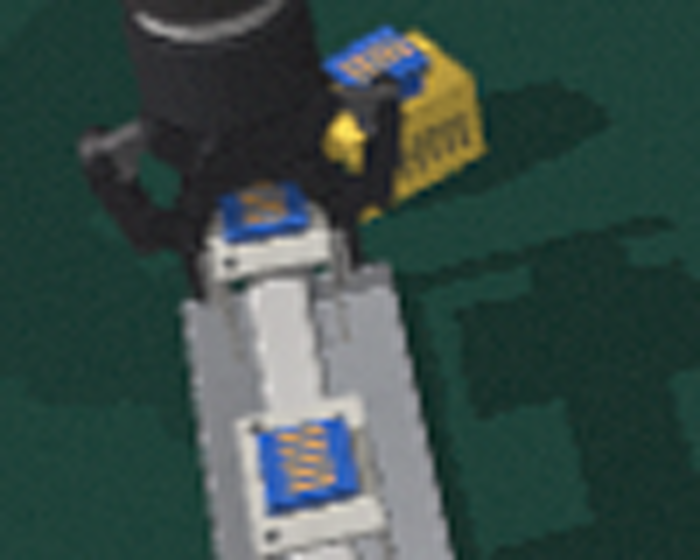

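```bash
python3 - <<'E'
from h import *
import pickle
D=pickle.load(open("d0.pkl","rb")); fm=[]
for n,t in(("scene",(235,188)),):
    f,d=D[n]; q=min(d["cover1"],key=lambda q:np.hypot(q["extent"][0]-t[0],q["extent"][1]-t[1])); fm.append((f,q["region"]))
r=fit(fm,coverm(),ray(fm[0][0],(235,188),.035)[:2]); print(r.x,r.fun)
c,s=np.cos(.1734),np.sin(.1734);d=r.x[:2]-[.4925,-.2966];print("rail s,y",d[0]*c+d[1]*s,-d[0]*s+d[1]*c)
E
```

```text
[ 0.22282711 -0.27792771  2.19616747] 0.06389037337183234
rail s,y -0.2624072640215545 0.06491957850273669
```

Emit:
step_arm(series=[0, 0, 0, 0.04, 0, 0, 0, 0, 0.04, 0, 0, 0, 0, 0, 0])

```text
time: 81.38
ee_pos: [0.3939, -0.3143, 0.0735]
tool_rot: [-0.0, 0.996, 0.087, -0.0]
contact_force: [-0.0, -0.5, -2.1]
width: 0.0497
```

Yellow is far off (s = -0.26). Continuing down.

Emit:
step_arm(series=[0, 0, 0, 0.04, 0, 0, 0, 0, 0.04, 0, 0, 0, 0, 0, 0])

```text
time: 81.75
ee_pos: [0.3944, -0.3146, 0.0719]
tool_rot: [0.001, 0.996, 0.087, 0.001]
contact_force: [-3.5, 3.9, 14.1]
width: 0.0499
```

```bash
python3 - <<'E'
from h import *
f=manip.grab_frame("side"); cv2.imwrite("pics/r10.png",cv2.resize(f["img"][110:210,290:400,::-1],None,fx=6,fy=6,interpolation=cv2.INTER_CUBIC))
E
python3 v.py v5
```

```text
[ 0.3944 -0.3146  0.0719] -1.3968 [-4.2  3.6 13.6] 0.04981183315050789
rail s,y -0.0997 -0.0008
```

View pics/r10.png

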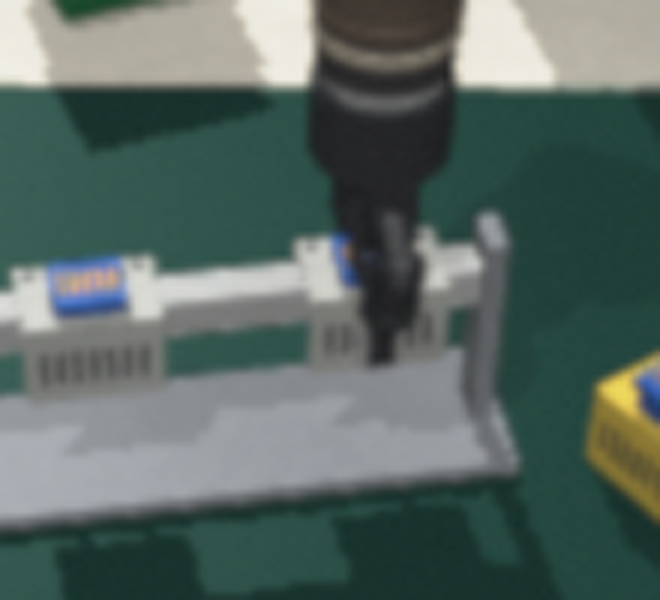

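View pics/v5.png

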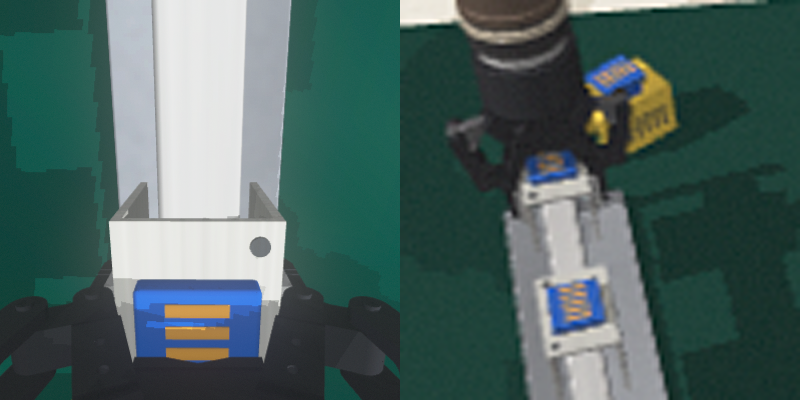

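Contact (14 N), level. Releasing and moving above B.

Emit:
step_arm(series=[0, 0, 0, -0.05, 0, 0.5, 0, 0, 0, 0, 1, 0, 0, 0, 0, 1, 0, 0, 0, 0, 1, 0, 0, -0.2, 0, 1, 0, 0, -0.5, 0, 1, 0, 0, -0.7, 0, 1, 0, 0, -0.8, 0, 1, 0.4, 0, -0.2, 0, 1, 0.6, 0, 0, 0, 1, 0.6, 0, 0, 0, 1, 0.6, 0, 0, 0])

```text
time: 83.4
ee_pos: [0.5034, -0.2953, 0.1931]
tool_rot: [0.0, 0.996, 0.087, 0.0]
contact_force: [0.3, -0.3, 0.2]
width: 0.0853
```

Emit:
step_arm(series=[1, 0.5, 0, 0, 0, 1, 0.3, 0, 0, 0, 1, 0, 0, 0, 0])

```text
time: 83.78
ee_pos: [0.5422, -0.2883, 0.1922]
tool_rot: [-0.0, 0.996, 0.087, -0.0]
contact_force: [0.0, -0.2, 0.4]
width: 0.0854
```

```bash
python3 v.py v6; python3 - <<'E'
from h import *
f=manip.grab_frame("side"); cv2.imwrite("pics/r11.png",cv2.resize(f["img"][90:220,250:400,::-1],None,fx=5,fy=4.6,interpolation=cv2.INTER_CUBIC))
f=manip.grab_frame("wrist"); cv2.imwrite("pics/w14.png",f["img"][:,:,::-1])
r=manip.trace(f,"cover1")
c,s=np.cos(.1734),np.sin(.1734)
for q in r: print(q["conf"],q["extent"])
g=(.4925+.052*c,-.2966+.052*s)
t=P(f,[[*g,.105]])[0]
q=min(r,key=lambda q:np.hypot(*(np.array(q["extent"][:2])-t)))
R=fit([(f,q["region"])],coverm(8),g,z=.07,yaws=[.173]);d=R.x[:2]-[.4925,-.2966];print("B rail s,y",d[0]*c+d[1]*s,-d[0]*s+d[1]*c,R.x[2],R.fun)
E
```

```text
[ 0.5422 -0.2883  0.1922] -1.396 [ 0.  -0.2  0.4] 0.0854073339303164
rail s,y 0.0504 -0.0004
0.96 [318.2, 340.0, 67.4, 44.7]
0.7 [74.9, 41.2, 141.1, 81.3]
B rail s,y 0.051999999999999984 2.949029909160572e-17 0.173 1.0
```

View pics/r11.png

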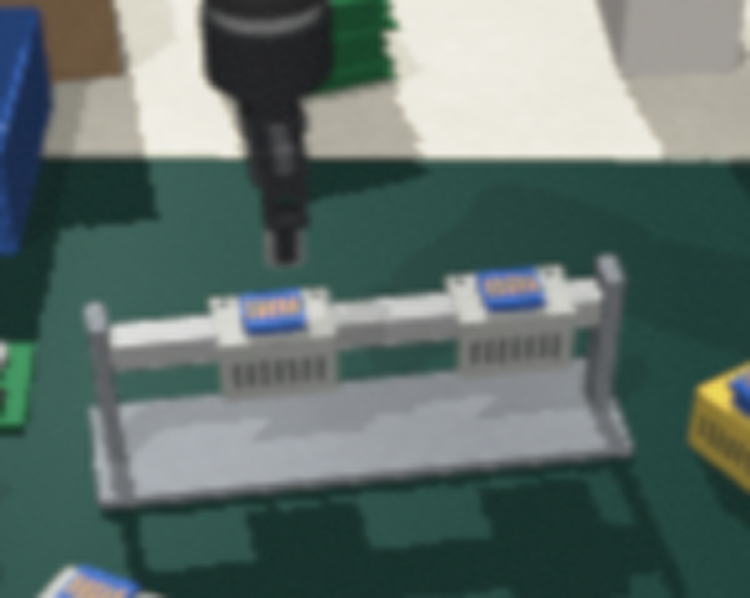

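View pics/w14.png

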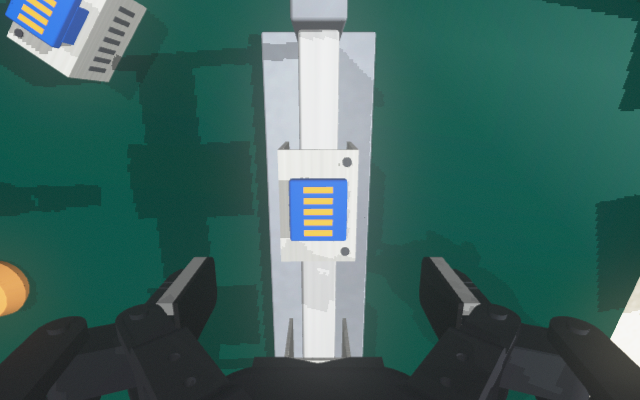

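Both A and B hang level. The gap between them is about 75 mm, so I'll slide B outward 45 mm (lift, shift, lower) to make room for C.

Emit:
step_arm(series=[1, 0, 0, 0.5, 0, 1, 0, 0, 0.5, 0, 1, 0, 0, 0.6, 0, 1, 0, 0, 0.5, 0, 1, 0, 0, 0, 0, 0, 0, 0, 0, 0, 0, 0, 0, 0, 0, 0, 0, 0, 0, 0, 0, 0, 0, 0, 0], grip_force=40)

```text
time: 85.15
ee_pos: [0.5425, -0.2889, 0.089]
tool_rot: [0.001, 0.996, 0.087, 0.001]
contact_force: [-1.7, -0.8, 6.2]
width: 0.0494
```

Emit:
step_arm(series=[0, 0, 0, -0.15, 0, 0, 0, 0, -0.15, 0, 0, 0, 0, -0.1, 0, 0, 0.2, 0, 0, 0, 0, 0.3, 0, 0, 0, 0, 0.3, 0, 0, 0, 0, 0.1, 0, 0, 0, 0, 0, 0, 0, 0, 0, 0, 0, 0.2, 0, 0, 0, 0, 0.12, 0, 0, 0, 0, 0.04, 0, 0, 0, 0, 0, 0])

```text
time: 86.65
ee_pos: [0.5859, -0.2807, 0.0893]
tool_rot: [0.0, 0.996, 0.087, 0.0]
contact_force: [0.5, -0.1, -2.3]
width: 0.0493
```

```bash
python3 v.py v7
```

```text
[ 0.5859 -0.2807  0.0893] -1.397 [ 0.5 -0.1 -2.3] 0.04925508778913761
rail s,y 0.0947 -0.0005
```

View pics/v7.png

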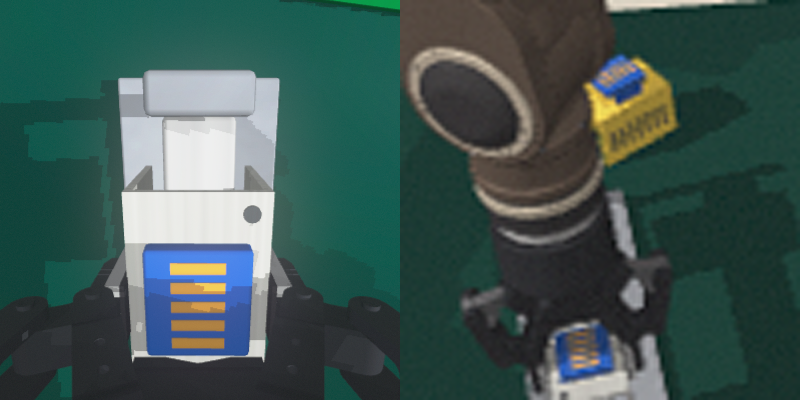

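Emit:
step_arm(series=[0, 0, 0, 0.03, 0, 0, 0, 0, 0.02, 0, 0.5, 0, 0, 0, 0, 1, 0, 0, 0, 0, 1, 0, 0, 0, 0, 1, 0, 0, -0.2, 0, 1, 0, 0, -0.5, 0, 1, 0, 0, -0.7, 0, 1, 0, 0, -0.7, 0, 1, 0, 0, -0.6, 0])

```text
time: 88.0
ee_pos: [0.5863, -0.2808, 0.2239]
tool_rot: [0.0, 0.996, 0.087, 0.001]
contact_force: [0.1, -0.3, 0.3]
width: 0.0852
```

```bash
python3 - <<'E'
from h import *
from look import *
c,s=np.cos(.1734),np.sin(.1734)
f=manip.grab_frame("side"); cv2.imwrite("pics/r12.png",cv2.resize(f["img"][90:250,240:420,::-1],None,fx=4.4,fy=3.7,interpolation=cv2.INTER_CUBIC))
f=manip.grab_frame("wrist"); cv2.imwrite("pics/w15.png",f["img"][:,:,::-1])
covers([(.640,-.075)],[-.446])
covers([(.4925-.1*c,-.2966-.1*s)],[.173],zs=.07,cap=8)
plan(.6405,-.075,.13,-.455+np.pi/2,1,mt=1)
E
```

```text
0.89 [305. 275.  28.  33.] [303. 276.]
   0.95 [270. 228.  29.  34.] [270. 227.]
0 [ 0.6409 -0.0753 -0.4376] 0.082 2
   0.69 [221. 211.  19.  20.] [219. 206.]
   0.68 [351. 160.  25.  19.] [351. 158.]
0 [ 0.3929 -0.3148  0.2074] 0.398 2
21
rows:
1, 0.09, -0.18, 0.09, -1.0,
1, 0.1, -0.18, 0.08, -0.99,
1, 0.13, -0.15, 0.09, -1.0,
1, 0.14, -0.15, 0.09, -1.0,
1, 0.16, -0.12, 0.08, -1.0,
1, 0.18, -0.1, 0.09, -0.99,
1, 0.18, -0.09, 0.08, -1.0,
1, 0.2, -0.06, 0.09, -1.0,
1, 0.19, -0.03, 0.09, -0.99,
1, 0.21, -0.01, 0.08, -1.0,
1, 0.2, 0.01, 0.09, -1.0,
1, 0.2, 0.03, 0.09, -0.99,
1, 0.19, 0.06, 0.08, -1.0,
1, 0.19, 0.09, 0.09, -1.0,
1, 0.17, 0.1, 0.09, -1.0,
1, 0.16, 0.12, 0.08, -0.99,
1, 0.14, 0.15, 0.09, -1.0,
1, 0.13, 0.16, 0.08, -1.0,
1, 0.11, 0.17, 0.09, -0.99,
1, 0.08, 0.18, 0.09, -1.0,
1, 0.07, 0.19, 0.08, -1.0,
```

View pics/r12.png

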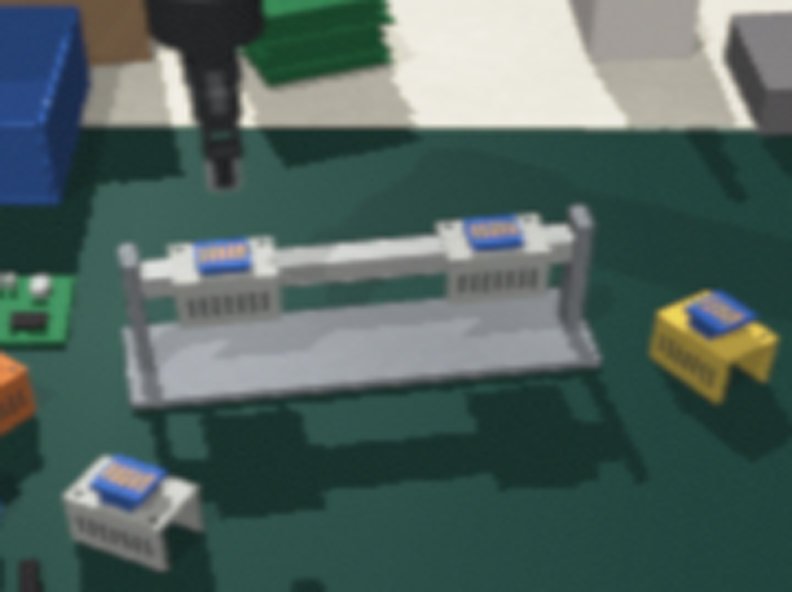

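View pics/w15.png

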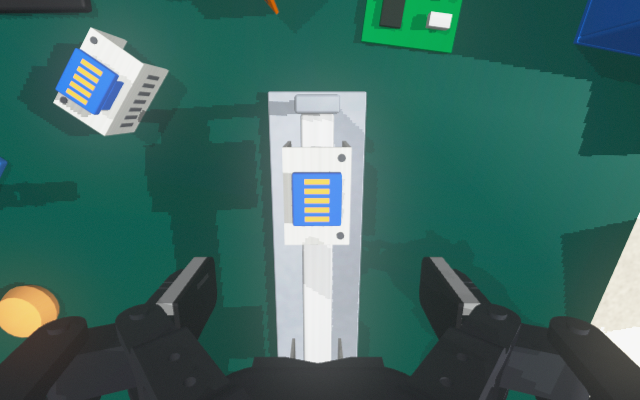

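A and B hang level with a roughly 120 mm gap between them. Now C.

Emit:
step_arm(series=[1, 0.09, -0.18, 0, -1, 1, 0.1, -0.18, 0, -0.99, 1, 0.13, -0.15, 0, -1, 1, 0.14, -0.15, 0, -1, 1, 0.16, -0.12, 0, -1, 1, 0.18, -0.1, 0, -0.99, 1, 0.18, -0.09, 0, -1, 1, 0.2, -0.06, 0, -1, 1, 0.19, -0.03, 0, -0.99, 1, 0.21, -0.01, 0, -1, 1, 0.2, 0.01, 0, -1, 1, 0.2, 0.03, 0, -0.99])

```text
time: 90.0
ee_pos: [0.617, -0.1628, 0.2212]
tool_rot: [-0.0, 0.692, 0.722, -0.0]
contact_force: [0.3, -0.0, -0.6]
width: 0.0855
```

Emit:
step_arm(series=[1, 0.19, 0.06, 0.2, -1, 1, 0.19, 0.09, 0.2, -1, 1, 0.17, 0.1, 0.2, -1, 1, 0.16, 0.12, 0.2, -0.99, 1, 0.14, 0.15, 0.2, -1, 1, 0.13, 0.16, 0.2, -1, 1, 0.11, 0.17, 0.2, -0.99, 1, 0.08, 0.18, 0.2, -1, 1, 0.07, 0.19, 0.2, -1, 1, 0, 0, 0, 0, 1, 0, 0, 0, 0])

```text
time: 91.38
ee_pos: [0.6405, -0.0755, 0.1319]
tool_rot: [-0.0, 0.226, 0.974, -0.0]
contact_force: [-0.8, -0.2, -0.3]
width: 0.0854
```

```bash
python3 - <<'E'
from wl import *
x=wl("w16",(.6405,-.075),-.45)
plan(x[0],x[1],.0145,x[2]+np.pi/2,1)
E
```

```text
[ 0.6405 -0.0755  0.1319] 1.114 [-0.12  0.37  0.05  1.26 -0.    0.34]
[317.3, 206.8, 80.0, 113.0] 0.81 [ 0.6418 -0.0771 -0.4534] 0.016
4
rows:
1, -0.01, -0.0, 0.59, -0.01,
1, -0.01, -0.01, 0.59, -0.0,
1, -0.0, -0.0, 0.59, -0.01,
1, -0.01, -0.01, 0.59, -0.01,
```

View pics/w16.png

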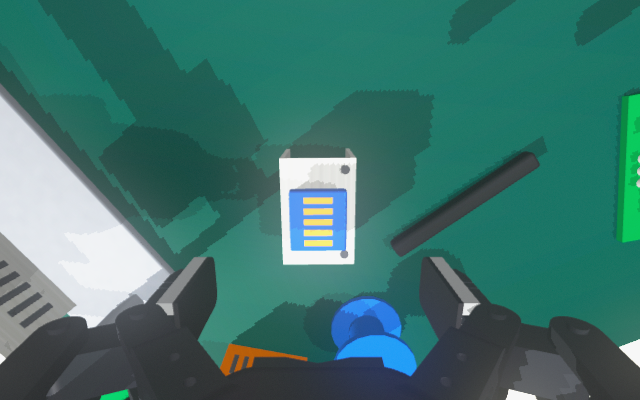

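C is confirmed as bare metal, centred at (318,210). The marker's tip (395,248) is near the right finger's outer side, so I'll descend with narrowed jaws.

Emit:
step_arm(series=[0.8, -0.02, -0.01, 0.2, 0, 0.8, -0.02, -0.02, 0.4, -0.02, 0.8, 0, 0, 0.6, 0, 0.8, 0, 0, 0.6, 0, 0.8, 0, 0, 0.55, 0, 0.8, 0, 0, 0, 0, 0, 0, 0, 0, 0, 0, 0, 0, 0, 0, 0, 0, 0, 0, 0, 0, 0, 0, 0, 0])

```text
time: 92.72
ee_pos: [0.6424, -0.0777, 0.0154]
tool_rot: [0.001, 0.224, 0.975, 0.0]
contact_force: [-0.1, -0.6, 4.6]
width: 0.0496
```

```bash
python3 - <<'E'
from h import *
p,a,o=cur(); print(p.round(4),round(a,4))
plan(.517,.1514,.20,1.1003-np.pi/2,0,start=[p[0],p[1],.2,a])
E
```

```text
[ 0.6424 -0.0777  0.0154] 1.1182
15
rows:
0, 0.28, 0.2, -0.0, 0.88,
0, 0.31, 0.17, -0.0, 0.89,
0, 0.32, 0.14, -0.0, 0.88,
0, 0.33, 0.1, -0.0, 0.88,
0, 0.34, 0.07, -0.0, 0.88,
0, 0.35, 0.03, -0.0, 0.89,
0, 0.35, -0.01, -0.0, 0.88,
0, 0.34, -0.04, -0.0, 0.88,
0, 0.34, -0.08, -0.0, 0.88,
0, 0.33, -0.11, -0.0, 0.89,
0, 0.32, -0.15, -0.0, 0.88,
0, 0.29, -0.18, -0.0, 0.88,
0, 0.28, -0.22, -0.0, 0.88,
0, 0.25, -0.24, -0.0, 0.89,
0, 0.23, -0.26, -0.0, 0.88,
```

Emit:
step_arm(series=[0, 0, 0, -0.3, 0, 0, 0, 0, -0.5, 0, 0, 0, 0, -0.5, 0, 0, 0, 0, -0.6, 0, 0, 0, 0, -0.6, 0, 0, 0, 0, -0.6, 0, 0, 0, 0, -0.6, 0, 0, 0.28, 0.2, 0, 0.88, 0, 0.31, 0.17, 0, 0.89, 0, 0.32, 0.14, 0, 0.88, 0, 0.33, 0.1, 0, 0.88, 0, 0.34, 0.07, 0, 0.88])

```text
time: 94.22
ee_pos: [0.5994, -0.0007, 0.1999]
tool_rot: [-0.0, 0.473, 0.881, -0.0]
contact_force: [-0.1, -0.2, -1.8]
width: 0.0495
```

Emit:
step_arm(series=[0, 0.35, 0.03, 0, 0.89, 0, 0.35, -0.01, 0, 0.88, 0, 0.34, -0.04, 0, 0.88, 0, 0.34, -0.08, 0, 0.88, 0, 0.33, -0.11, 0, 0.89, 0, 0.32, -0.15, 0, 0.88, 0, 0.29, -0.18, 0, 0.88, 0, 0.28, -0.22, 0, 0.88, 0, 0.25, -0.24, 0, 0.89, 0, 0.23, -0.26, 0, 0.88, 0, 0, 0, 0, 0, 0, 0, 0, 0, 0])

```text
time: 95.72
ee_pos: [0.5164, 0.1514, 0.1997]
tool_rot: [0.0, 0.852, 0.523, 0.0]
contact_force: [0.1, -0.5, -1.7]
width: 0.0498
```

```bash
python3 - <<'E'
from h import *
p,a,o=cur(); print(p.round(4),round(a,4))
f=manip.grab_frame("wrist"); cv2.imwrite("pics/w17.png",f["img"][:,:,::-1])
plan(.5175,.1517,.0430,1.1003-np.pi/2,0)
E
```

```text
[0.5164 0.1514 0.1997] -0.4689
6
rows:
0, 0.0, 0.0, 0.52, 0.0,
0, 0.01, 0.0, 0.52, 0.0,
0, -0.0, 0.01, 0.53, 0.0,
0, 0.0, -0.0, 0.52, 0.0,
0, 0.0, 0.0, 0.52, 0.01,
0, 0.01, 0.0, 0.52, -0.0,
```

View pics/w17.png

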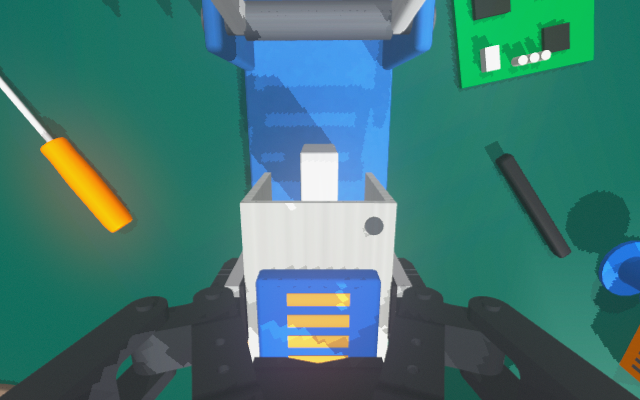

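C is centred over the anvil. Lowering and releasing.

Emit:
step_arm(series=[0, 0.01, 0.02, 0.6, 0, 0, 0, 0, 0.6, 0, 0, 0, 0, 0.6, 0, 0, 0, 0, 0.4, 0, 0, 0, 0, 0.3, 0, 0, 0, 0, 0.3, 0, 0, 0, 0, 0.2, 0, 0, 0, 0, 0.1, 0, 0, 0, 0, 0.05, 0, 0, 0, 0, 0.04, 0, 0, 0, 0, 0, 0])

```text
time: 97.15
ee_pos: [0.5178, 0.1518, 0.0404]
tool_rot: [0.0, 0.852, 0.523, 0.0]
contact_force: [-0.1, -0.3, -0.2]
width: 0.0494
```

Emit:
step_arm(series=[0.5, 0, 0, 0.01, 0, 1, 0, 0, 0, 0, 1, 0, 0, 0, 0, 1, 0, 0, -0.2, 0, 1, 0, 0, -0.5, 0, 1, 0, 0, -0.7, 0, 1, 0, 0, -0.8, 0, 1, 0, 0, -0.9, 0, 1, 0, 0, -0.9, 0, 1, 0, 0, -0.9, 0, 1, 0, 0, -0.9, 0, 1, 0, 0, -0.75, 0])

```text
time: 98.65
ee_pos: [0.5172, 0.1516, 0.3695]
tool_rot: [0.0, 0.852, 0.523, 0.001]
contact_force: [0.0, 0.8, 0.9]
width: 0.0854
```

```bash
python3 - <<'E'
from look import *
p,a,o=cur(); print(p.round(4),round(a,4))
F=covers([(.517,.1514)],[1.1],zs=.025)
im=[cv2.resize(f["img"][v-75:v+75,u-70:u+70,::-1],None,fx=2.8,fy=2.8) for f,(u,v) in zip(F,((400,215),(295,290)))]
cv2.imwrite("pics/a4.png",np.hstack(im)); cv2.imwrite("pics/s18.png",F[0]["img"][:,:,::-1])
plan(.585,.285,.37,1.1003,1,mt=.95)
E
```

```text
[0.5172 0.1516 0.3695] -0.4704
   0.57 [374. 231.  28.  28.] [371. 231.]
   0.84 [307. 290.  29.  40.] [306. 289.]
0 [0.5179 0.1534 1.1261] 0.082 2
14
rows:
1, 0.21, -0.0, -0.0, -0.93,
1, 0.22, 0.02, -0.01, -0.94,
1, 0.2, 0.05, -0.0, -0.93,
1, 0.2, 0.07, -0.0, -0.94,
1, 0.2, 0.09, -0.01, -0.93,
1, 0.18, 0.11, -0.0, -0.94,
1, 0.16, 0.14, -0.0, -0.93,
1, 0.16, 0.15, -0.01, -0.94,
1, 0.13, 0.16, -0.0, -0.93,
1, 0.11, 0.18, -0.0, -0.94,
1, 0.1, 0.19, -0.01, -0.93,
1, 0.07, 0.21, -0.0, -0.94,
1, 0.05, 0.2, -0.0, -0.93,
1, 0.02, 0.21, -0.01, -0.94,
```

View pics/a4.png

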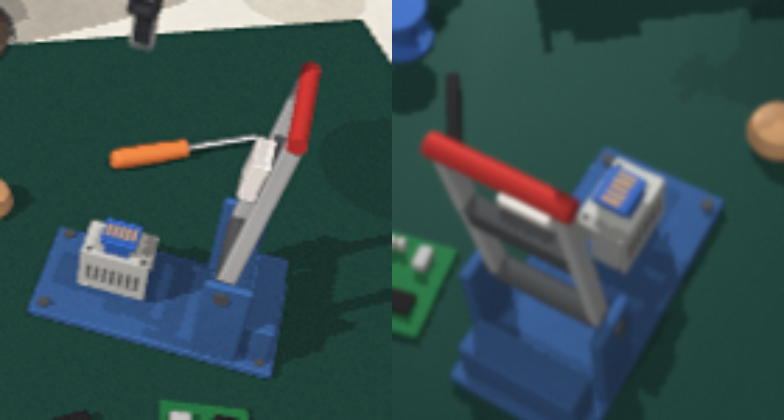

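View pics/s18.png

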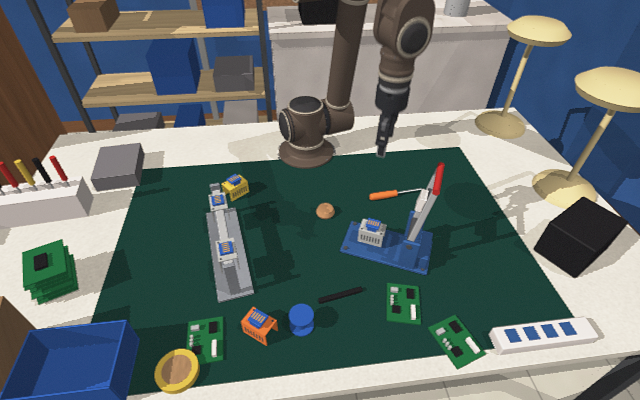

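C is on the anvil, with A and B still on the bar. Lever again.

Emit:
step_arm(series=[1, 0.21, 0, 0, -0.93, 1, 0.22, 0.02, 0, -0.94, 1, 0.21, 0.05, 0, -0.93, 1, 0.2, 0.07, 0, -0.94, 1, 0.19, 0.09, 0, -0.93, 1, 0.18, 0.12, 0, -0.94, 1, 0.17, 0.13, 0, -0.93, 1, 0.15, 0.15, 0, -0.94, 1, 0.13, 0.17, 0, -0.93, 1, 0.12, 0.18, 0, -0.94, 1, 0.09, 0.19, 0, -0.93, 1, 0.07, 0.21, 0, -0.94])

```text
time: 100.35
ee_pos: [0.5757, 0.2665, 0.3652]
tool_rot: [-0.001, 0.339, 0.941, -0.001]
contact_force: [-0.7, -1.1, -0.0]
width: 0.0855
```

Emit:
step_arm(series=[1, 0.05, 0.21, 0, -0.93, 1, 0.02, 0.21, 0, -0.94, 1, 0, 0, 0, 0, 1, 0, 0, 0.49, 0, 1, 0, 0, 0.49, 0, 1, 0, 0, 0.46, 0, 1, 0, 0, 0, 0, 0.1, 0, 0, 0, 0, 0, 0, 0, 0, 0, 0, 0, 0, 0, 0, 0, 0, 0, 0, 0], grip_force=40)

```text
time: 101.72
ee_pos: [0.5853, 0.2844, 0.2955]
tool_rot: [0.0, 0.233, 0.972, -0.001]
contact_force: [-2.8, -6.5, 1.5]
width: 0.0168
```

Emit:
step_arm(series=[0, 0, -0.24, -0.03, 0, 0, 0, -0.24, -0.01, 0, 0, 0, -0.24, 0, 0, 0, 0, -0.24, 0.02, 0, 0, 0, -0.23, 0.02, 0, 0, 0, -0.24, 0.04, 0, 0, 0, -0.23, 0.06, 0, 0, 0, -0.23, 0.07, 0, 0, 0, -0.23, 0.08, 0, 0, 0, -0.22, 0.09, 0, 0, 0, -0.21, 0.11, 0, 0, 0, -0.21, 0.12, 0])

```text
time: 103.22
ee_pos: [0.5239, 0.162, 0.2671]
tool_rot: [0.002, 0.233, 0.972, 0.001]
contact_force: [6.3, 2.3, 4.7]
width: 0.0167
```

Emit:
step_arm(series=[0, 0, -0.2, 0.13, 0, 0, 0, -0.19, 0.14, 0, 0, 0, -0.19, 0.15, 0, 0, 0, -0.18, 0.16, 0, 0, 0, -0.16, 0.17, 0, 0, 0, -0.16, 0.18, 0, 0, 0, -0.14, 0.19, 0, 0, 0, -0.14, 0.2, 0, 0, 0, -0.12, 0.21, 0, 0, 0, -0.11, 0.21, 0, 0, 0, -0.1, 0.22, 0, 0, 0, -0.09, 0.22, 0])

```text
time: 104.72
ee_pos: [0.4839, 0.0827, 0.1582]
tool_rot: [0.002, 0.233, 0.972, 0.001]
contact_force: [4.5, 1.0, 6.0]
width: 0.0167
```

Emit:
step_arm(series=[0, 0, -0.07, 0.23, 0, 0, 0, -0.07, 0.23, 0, 0, 0, -0.04, 0.23, 0, 0, 0, -0.04, 0.24, 0, 0, 0, -0.02, 0.24, 0, 0, 0, 0, 0.24, 0, 0, 0, 0, 0.05, 0, 0, 0, 0, 0.05, 0, 0, 0, 0, 0.05, 0, 0, 0, 0, 0.05, 0, 0, 0, 0, 0, 0])

```text
time: 106.1
ee_pos: [0.4777, 0.07, 0.0802]
tool_rot: [0.002, 0.234, 0.972, -0.002]
contact_force: [-6.5, -8.7, 26.6]
width: 0.0168
```

Bottomed out like the others. A touch more, then ease back.

Emit:
step_arm(series=[0, 0, 0, 0.03, 0, 0, 0, 0, 0, 0])

```text
time: 106.35
ee_pos: [0.4777, 0.0699, 0.08]
tool_rot: [0.003, 0.234, 0.972, -0.002]
contact_force: [-10.8, -9.6, 37.3]
width: 0.0166
```

Emit:
step_arm(series=[0, 0, 0, -0.1, 0, 0, 0, 0, -0.13, 0, 0, 0, 0, -0.24, 0, 0, 0, 0.02, -0.24, 0, 0, 0, 0.04, -0.24, 0, 0, 0, 0.04, -0.23, 0, 0, 0, 0.07, -0.23, 0, 0, 0, 0.07, -0.23, 0, 0, 0, 0.09, -0.22, 0, 0, 0, 0.1, -0.22, 0, 0, 0, 0.11, -0.21, 0, 0, 0, 0.12, -0.21, 0])

```text
time: 107.85
ee_pos: [0.4956, 0.1066, 0.1985]
tool_rot: [0.001, 0.232, 0.973, 0.005]
contact_force: [24.1, 26.7, -25.4]
width: 0.0169
```

Emit:
step_arm(series=[0, 0, 0.14, -0.2, 0, 0, 0, 0.14, -0.19, 0, 0, 0, 0.16, -0.18, 0, 0, 0, 0.16, -0.17, 0, 0, 0, 0.18, -0.16, 0, 0, 0, 0.19, -0.15, 0, 0, 0, 0.19, -0.14, 0, 0, 0, 0.2, -0.13, 0, 0, 0, 0.21, -0.12, 0, 0, 0, 0.21, -0.11, 0, 0, 0, 0.22, -0.09, 0, 0, 0, 0.23, -0.08, 0])

```text
time: 109.35
ee_pos: [0.5423, 0.2017, 0.2795]
tool_rot: [-0.004, 0.233, 0.973, -0.002]
contact_force: [8.6, 8.8, -31.5]
width: 0.0168
```

Emit:
step_arm(series=[0, 0, 0.23, -0.07, 0, 0, 0, 0.23, -0.06, 0, 0, 0, 0.24, -0.04, 0, 0, 0, 0.23, -0.02, 0, 0, 0, 0.24, -0.02, 0, 0, 0, 0.24, 0, 0, 0, 0, 0.24, 0.01, 0, 0, 0, 0.24, 0.03, 0, 0, 0, 0.02, 0.05, 0, 0, 0, 0, 0, 0])

```text
time: 110.6
ee_pos: [0.584, 0.2847, 0.291]
tool_rot: [-0.002, 0.233, 0.972, -0.002]
contact_force: [-6.1, -4.4, -18.4]
width: 0.0164
```

```bash
python3 - <<'E'
from h import *
p,a,o=cur(); print(p.round(4),round(a,4),o["contact_force"].round(1))
im=[]
for n,(u,v) in(("scene",(400,215)),("side",(295,290))):
    f=manip.grab_frame(n); im.append(cv2.resize(f["img"][v-75:v+75,u-70:u+70,::-1],None,fx=2.8,fy=2.8))
cv2.imwrite("pics/l7.png",np.hstack(im))
E
```

```text
[0.584  0.2847 0.291 ] 1.1001 [ -6.1  -4.4 -18.4]
```

View pics/l7.png

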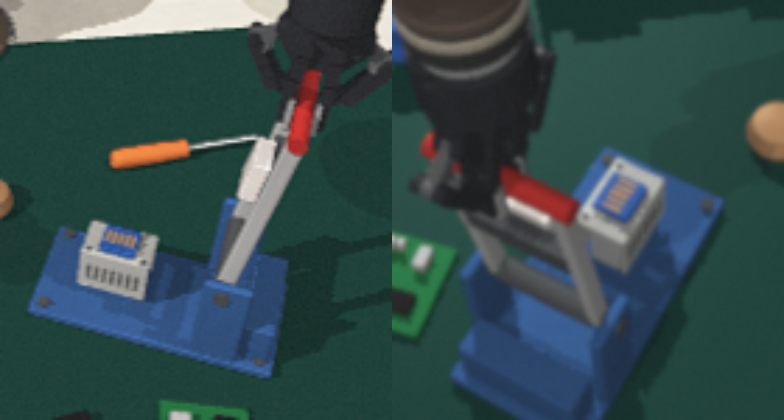

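Connector C down, lever home. Releasing, then fetching C.

Emit:
step_arm(series=[0, 0, 0, 0.04, 0, 0.3, 0, 0, 0, 0, 1, 0, 0, 0, 0, 1, 0, 0, 0, 0, 1, 0, 0, -0.2, 0, 1, 0, 0, -0.4, 0, 1, 0, 0, -0.5, 0, 1, 0, 0, -0.5, 0, 1, 0, 0, 0, 0])

```text
time: 111.82
ee_pos: [0.5867, 0.2865, 0.3727]
tool_rot: [0.002, 0.233, 0.972, 0.001]
contact_force: [1.0, -0.0, -0.0]
width: 0.0854
```

Emit:
step_arm(series=[1, 0, -0.22, 0, 0.94, 1, -0.03, -0.21, 0, 0.93, 1, -0.04, -0.21, 0, 0.94, 1, -0.08, -0.2, 0, 0.93, 1, -0.09, -0.19, 0, 0.94, 1, -0.11, -0.19, 0, 0.93, 1, -0.14, -0.16, 0, 0.94, 1, -0.15, -0.16, 0.1, 0.93, 1, -0.17, -0.13, 0.2, 0.94, 1, -0.18, -0.11, 0.3, 0.93, 1, -0.2, -0.09, 0.4, 0.94, 1, -0.2, -0.07, 0.4, 0.93])

```text
time: 113.32
ee_pos: [0.5278, 0.1705, 0.2987]
tool_rot: [-0.0, 0.79, 0.614, -0.0]
contact_force: [-0.5, 0.4, -0.2]
width: 0.0858
```

Emit:
step_arm(series=[1, -0.21, -0.05, 0.5, 0.94, 1, -0.21, -0.02, 0.5, 0.93, 1, 0, 0, 0.6, 0, 1, 0, 0, 0.6, 0, 1, 0, 0, 0.6, 0, 1, 0, 0, 0, 0, 1, 0, 0, 0, 0])

```text
time: 114.2
ee_pos: [0.5187, 0.152, 0.161]
tool_rot: [0.0, 0.852, 0.523, 0.0]
contact_force: [-0.1, -0.9, -0.0]
width: 0.0855
```

```bash
python3 - <<'E'
from wl import *
x=wl("w19",(.5175,.152),1.105,z=.025,cap=8)
f=manip.grab_frame("side"); cv2.imwrite("pics/r13.png",cv2.resize(f["img"][90:250,240:420,::-1],None,fx=4.4,fy=3.7,interpolation=cv2.INTER_CUBIC))
plan(x[0],x[1],.041,x[2]-np.pi/2,1)
E
```

```text
[0.5187 0.152  0.161 ] -0.4704 [ 0.28  0.16 -0.15  1.26  0.    2.33]
[315.4, 204.6, 72.8, 110.4] 0.97 [0.5183 0.1522 1.1   ] 0.02
5
rows:
1, -0.0, -0.0, 0.48, 0.0,
1, -0.0, -0.01, 0.49, 0.0,
1, -0.01, -0.0, 0.48, 0.0,
1, 0.0, -0.0, 0.48, 0.0,
1, 0.0, -0.01, 0.48, 0.0,
```

View pics/w19.png

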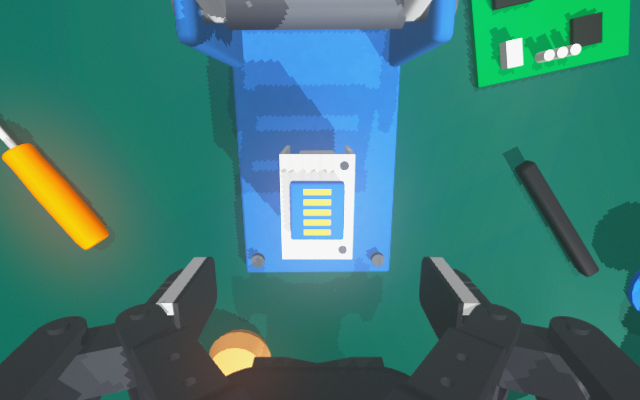

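View pics/r13.png

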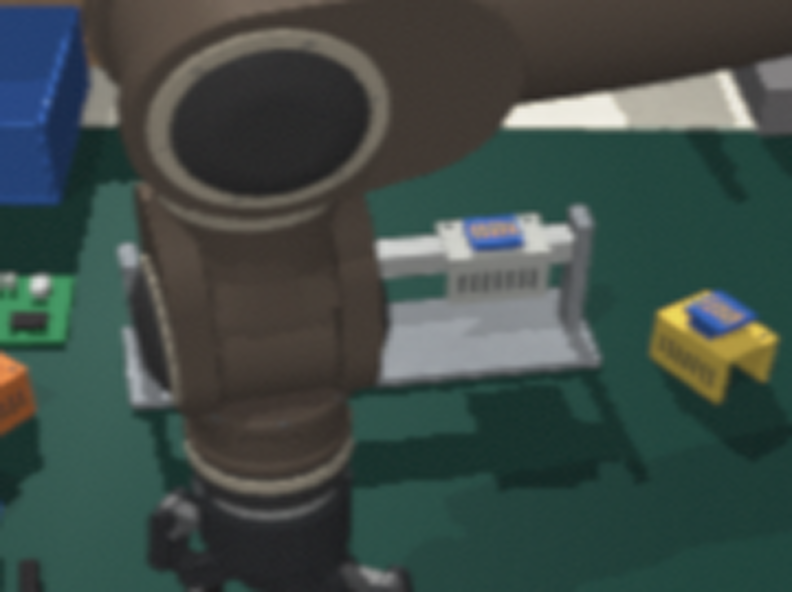

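C is centred. Gripping and carrying to the bar's middle.

Emit:
step_arm(series=[1, 0, -0.01, 0.48, 0, 1, 0, 0, 0.48, 0, 1, 0, 0, 0.48, 0, 1, 0, 0, 0.48, 0, 1, 0, 0, 0.48, 0, 1, 0, 0, 0, 0, 0, 0, 0, 0, 0, 0, 0, 0, 0, 0, 0, 0, 0, 0, 0, 0, 0, 0, 0, 0, 0, 0, 0, -0.15, 0, 0, 0, 0, -0.4, 0])

```text
time: 115.85
ee_pos: [0.517, 0.1518, 0.0672]
tool_rot: [-0.0, 0.852, 0.523, -0.001]
contact_force: [1.5, 0.6, -2.0]
width: 0.0496
```

Emit:
step_arm(series=[0, 0, 0, -0.6, 0, 0, 0, 0, -0.6, 0, 0, 0, 0, -0.6, 0, 0, 0, 0, -0.6, 0, 0, 0, 0, -0.6, 0, 0, 0, 0, -0.25, 0, 0, -0.63, 0.28, 0, 0.59, 0, -0.61, 0.32, 0, 0.6, 0, -0.59, 0.37, 0, 0.59, 0, -0.56, 0.41, 0, 0.6, 0, -0.52, 0.44, 0, 0.59, 0, -0.5, 0.49, 0, 0.6])

```text
time: 117.35
ee_pos: [0.5065, -0.0561, 0.2294]
tool_rot: [-0.0, 0.944, 0.329, -0.001]
contact_force: [-0.5, -0.0, -1.9]
width: 0.0497
```

Emit:
step_arm(series=[0, -0.46, 0.51, 0, 0.59, 0, -0.42, 0.55, 0, 0.59, 0, -0.38, 0.58, 0, 0.6, 0, -0.34, 0.6, 0, 0.59, 0, -0.29, 0.62, 0, 0.6, 0, -0.25, 0.65, 0, 0.59, 0, -0.2, 0.66, 0, 0.59, 0, 0, 0, 0, 0, 0, 0, 0, 0, 0])

```text
time: 118.48
ee_pos: [0.4939, -0.296, 0.2295]
tool_rot: [-0.001, 0.996, 0.087, -0.001]
contact_force: [-0.5, 0.2, -2.8]
width: 0.0498
```

```bash
python3 v.py v8; python3 - <<'E'
from h import *
plan(.4925,-.2966,.145,.1734-np.pi/2,0)
f=manip.grab_frame("side"); cv2.imwrite("pics/r14.png",cv2.resize(f["img"][90:250,240:420,::-1],None,fx=4.4,fy=3.7,interpolation=cv2.INTER_CUBIC))
E
```

```text
[ 0.4939 -0.296   0.2295] -1.3966 [-0.5  0.2 -2.8] 0.04978108077437029
rail s,y 0.0015 0.0004
3
rows:
0, -0.01, 0.01, 0.57, 0.01,
0, -0.02, 0.0, 0.56, 0.0,
0, -0.01, 0.01, 0.57, 0.01,
```

View pics/v8.png

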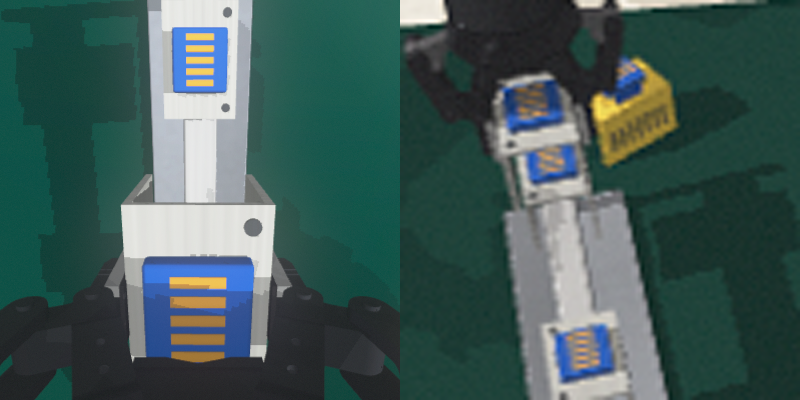

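View pics/r14.png

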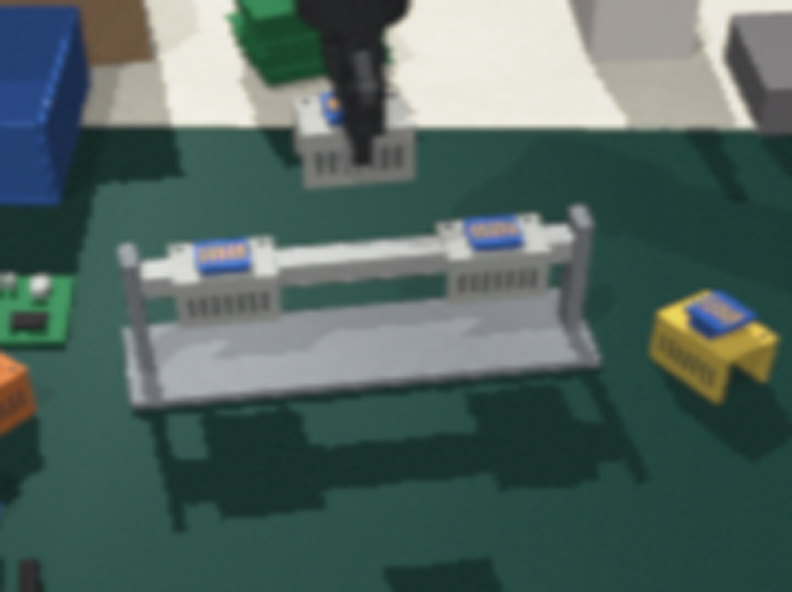

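C is in line with the bar, above the wide gap (280–440 in the side crop), with A and B level on either side. Lowering.

Emit:
step_arm(series=[0, -0.01, 0.01, 0.58, 0, 0, -0.01, 0, 0.58, 0, 0, 0, 0, 0.5, 0, 0, 0, 0, 0.4, 0, 0, 0, 0, 0.2, 0, 0, 0, 0, 0, 0])

```text
time: 119.38
ee_pos: [0.4933, -0.2964, 0.117]
tool_rot: [-0.0, 0.996, 0.087, -0.0]
contact_force: [0.5, -0.5, -2.4]
width: 0.0494
```

```bash
python3 v.py v9; python3 - <<'E'
from h import *
f=manip.grab_frame("side"); cv2.imwrite("pics/r15.png",cv2.resize(f["img"][90:250,240:420,::-1],None,fx=4.4,fy=3.7,interpolation=cv2.INTER_CUBIC))
E
```

```text
[ 0.4933 -0.2964  0.117 ] -1.396 [ 0.5 -0.5 -2.4] 0.04940024210842185
rail s,y 0.0008 0.0001
```

View pics/r15.png

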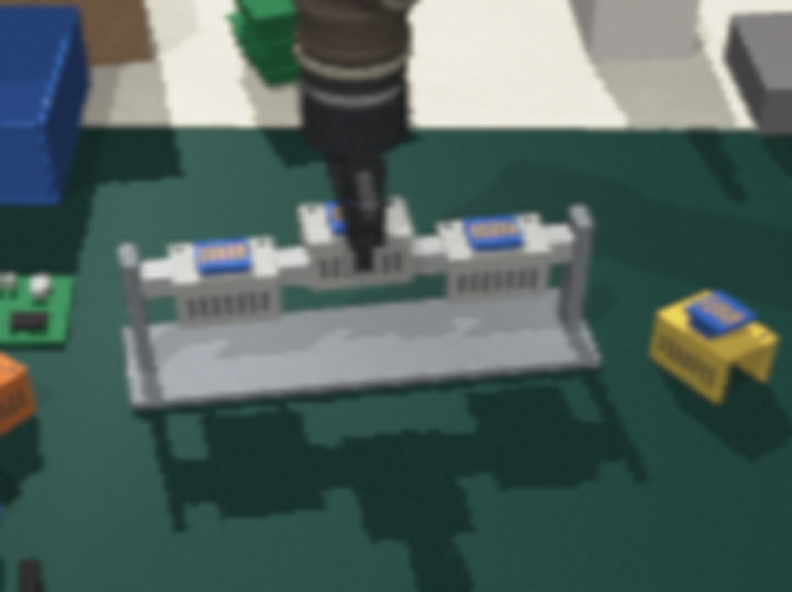

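Clear of both neighbours. Seating it.

Emit:
step_arm(series=[0, 0, 0, 0.2, 0, 0, 0, 0, 0.2, 0, 0, 0, 0, 0.1, 0, 0, 0, 0, 0.06, 0, 0, 0, 0, 0.03, 0, 0, 0, 0, 0, 0])

```text
time: 120.28
ee_pos: [0.4935, -0.297, 0.0878]
tool_rot: [0.0, 0.996, 0.087, 0.0]
contact_force: [-0.7, 0.8, -2.4]
width: 0.0496
```

Emit:
step_arm(series=[0, 0, 0, 0.04, 0, 0, 0, 0, 0, 0])

```text
time: 120.52
ee_pos: [0.4937, -0.2972, 0.0868]
tool_rot: [0.0, 0.996, 0.087, 0.001]
contact_force: [-1.6, 0.2, 4.2]
width: 0.0497
```

Contact. Releasing and retreating upward.

Emit:
step_arm(series=[0.5, 0, 0, 0, 0, 1, 0, 0, 0, 0, 1, 0, 0, 0, 0, 1, 0, 0, -0.2, 0, 1, 0, 0, -0.5, 0, 1, 0, 0, -0.7, 0, 1, 0, 0, -0.7, 0, 1, 0, 0, -0.7, 0, 1, -0.5, 0, -0.7, 0, 1, -0.6, -0.3, 0, 0, 1, -0.6, -0.5, 0, 0, 1, -0.6, -0.6, 0, 0])

```text
time: 122.02
ee_pos: [0.3671, -0.2476, 0.2614]
tool_rot: [0.0, 0.996, 0.087, 0.0]
contact_force: [0.1, 0.3, 0.7]
width: 0.0852
```

Emit:
step_arm(series=[1, 0, -0.7, 0, 0, 1, 0, -0.8, 0, 0, 1, 0, -0.8, 0, 0, 1, 0, -0.8, 0, 0, 1, 0, -0.6, 0, 0, 1, 0, 0, 0, 0])

```text
time: 122.78
ee_pos: [0.3357, -0.0645, 0.2617]
tool_rot: [0.0, 0.996, 0.089, 0.001]
contact_force: [-1.3, -0.5, 1.0]
width: 0.0852
```

```bash
python3 - <<'E'
from roll import *
p,a,o=cur(); print(p.round(4),o["time"])
f=manip.grab_frame("scene"); cv2.imwrite("pics/z1.png",f["img"][:,:,::-1]); cv2.imwrite("pics/z1c.png",cv2.resize(f["img"][170:310,180:280,::-1],None,fx=4.2,fy=4.2,interpolation=cv2.INTER_CUBIC))
f=manip.grab_frame("side"); cv2.imwrite("pics/z2.png",f["img"][:,:,::-1]); cv2.imwrite("pics/z2c.png",cv2.resize(f["img"][100:220,250:410,::-1],None,fx=4.8,fy=4.8,interpolation=cv2.INTER_CUBIC))
for s in(-.1,0,.1): print(s,rollfit((s,0,.07,0,0),views=("scene","side"))[0].round(3))
E
```

```text
[ 0.3357 -0.0645  0.2617] 122.775
scene [223.3, 223.3, 17.6, 19.3] [218. 202.]
side [350.1, 162.2, 28.0, 16.1] [351. 154.]
-0.7 [-0.1008 -0.0077  0.0731 -0.3257 -0.0276] 0.534
-0.4 [-0.0998 -0.0045  0.0755 -0.3169 -0.0007] 0.536
0 [-0.1013  0.0012  0.0697  0.0877 -0.033 ] 0.541
0.4 [-0.1024  0.0091  0.0699  0.4496 -0.0828] 0.535
-0.1 [-0.101 -0.008  0.073 -0.326 -0.028]
scene [222.8, 224.9, 19.8, 25.5] [222. 224.]
side [322.2, 163.1, 25.8, 25.7] [321. 157.]
-0.7 [-0.0008 -0.0046  0.0684 -0.0824 -0.0355] 0.127
-0.4 [ 0.0002 -0.0038  0.07   -0.0753 -0.0251] 0.114
0 [0.0008 0.0006 0.0708 0.0164 0.0382] 0.099
0.4 [0.0015 0.0049 0.0724 0.0944 0.0589] 0.122
0 [0.001 0.001 0.071 0.016 0.038]
scene [224.9, 251.5, 21.3, 26.3] [226. 250.]
side [289.5, 166.2, 20.0, 18.3] [290. 161.]
-0.7 [ 0.0969 -0.0084  0.0681 -0.1625 -0.1046] 0.141
-0.4 [ 0.0983 -0.0028  0.0693 -0.0519 -0.004 ] 0.106
0 [ 0.0995 -0.0003  0.0704  0.0036  0.0267] 0.107
0.4 [0.1005 0.002  0.0726 0.0469 0.0709] 0.121
0.1 [ 0.098 -0.003  0.069 -0.052 -0.004]
```

View pics/z1.png

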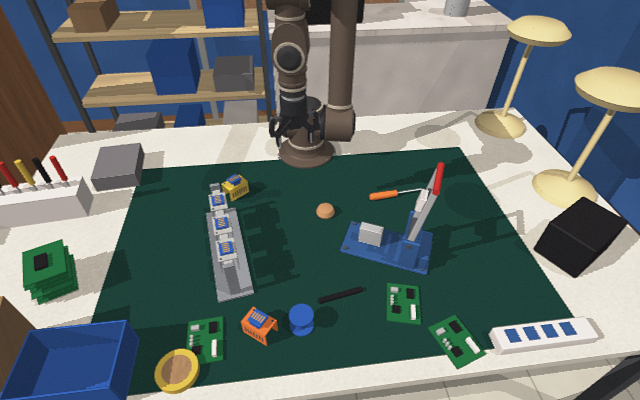

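View pics/z2c.png

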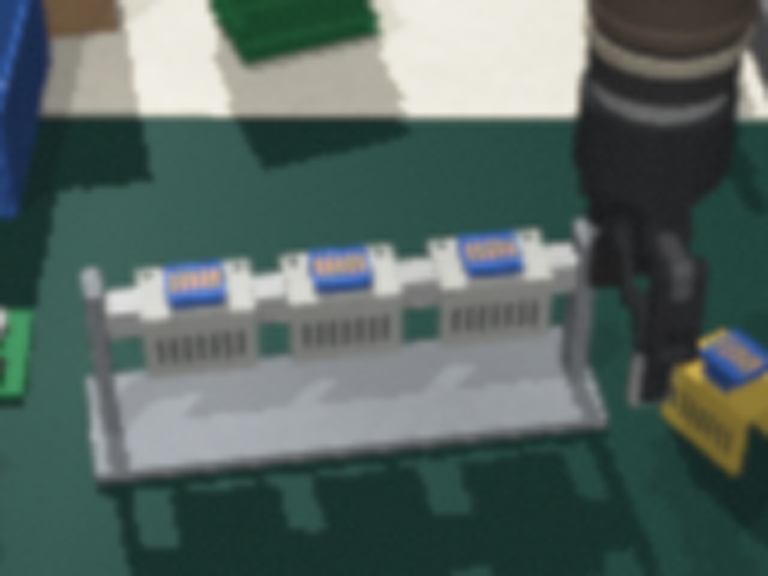

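View pics/z1c.png

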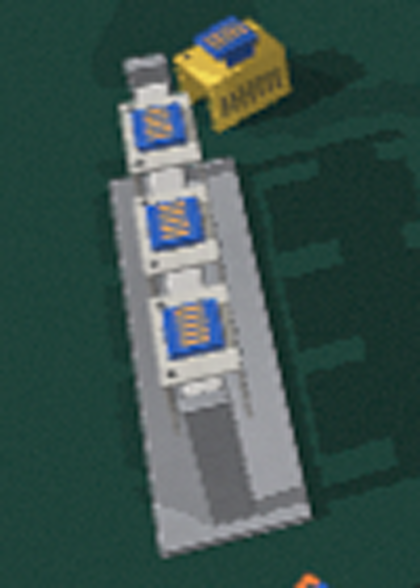

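```bash
python3 - <<'E'
from roll import *
for s in(-.1,0): print(s,rollfit((s,0,.07,0,0),views=("side",))[0].round(3))
f=manip.grab_frame("scene"); im=f["img"].astype(int); m=((im[...,0]>150)&(im[...,1]<60)&(im[...,2]<60)); m[:, :400]=0; m[230:]=0; m[:,470:]=0
ys,xs=np.nonzero(m); print("bar px",xs.mean(),ys.mean(),m.sum())
import pickle; g=pickle.load(open("d0.pkl","rb"))["scene"][0]["img"].astype(int); m=((g[...,0]>150)&(g[...,1]<60)&(g[...,2]<60)); m[:, :400]=0; m[230:]=0; m[:,470:]=0
ys,xs=np.nonzero(m); print("start",xs.mean(),ys.mean(),m.sum())
E
```

```text
side [352.0, 158.1, 26.6, 23.4] [351. 154.]
-0.7 [-0.1039 -0.003   0.0769 -0.2941 -0.1457] 0.093
-0.4 [-0.1013 -0.0037  0.0768 -0.2716 -0.0175] 0.096
0 [-0.1033  0.0031  0.0728  0.1201 -0.0375] 0.096
0.4 [-0.1016  0.0103  0.075   0.2765 -0.0541] 0.094
-0.1 [-0.104 -0.003  0.077 -0.294 -0.146]
side [321.8, 161.9, 22.3, 24.6] [321. 157.]
-0.7 [-0.0014 -0.0046  0.0779 -0.4135 -0.123 ] 0.11
-0.4 [ 2.000e-04 -3.100e-03  7.480e-02 -2.074e-01 -4.820e-02] 0.064
0 [ 0.0002  0.0012  0.0711  0.0634 -0.0138] 0.06
0.4 [ 0.0021  0.0063  0.0786 -0.0505 -0.0176] 0.056
0 [ 0.002  0.006  0.079 -0.05  -0.018]
bar px 437.75392670157066 178.27225130890054 191
start 437.75392670157066 178.27225130890054 191
```

Lever is exactly at its start pixels. A side-only roll fit is ambiguous, so I'll overlay the level model on A as a check.

```bash
python3 - <<'E'
from h import *
c,s=np.cos(.1734),np.sin(.1734); out=[]
for n,(x0,x1,y0,y1) in dict(scene=(190,270,175,275),side=(270,380,130,200)).items():
    f=manip.grab_frame(n); k=6 if n=="side" else 5
    im=cv2.resize(f["img"][y0:y1,x0:x1,::-1],None,fx=k,fy=k,interpolation=cv2.INTER_CUBIC)
    for ss in(-.1015,.001,.099):
        for b in place(coverm(8),.4925+ss*c,-.2966+ss*s,.1734,.07)[::3]+place(coverm(8),.4925+ss*c,-.2966+ss*s,.1734,.07)[2:3]:
            h=cv2.convexHull((((P(f,b)+.5-[x0,y0])*k)-.5).round().astype(np.int32)); cv2.polylines(im,[h],True,(0,0,255),1)
    cv2.imwrite(f"pics/o_{n}.png",im)
E
```

```text
(no output)
```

View pics/o_side.png

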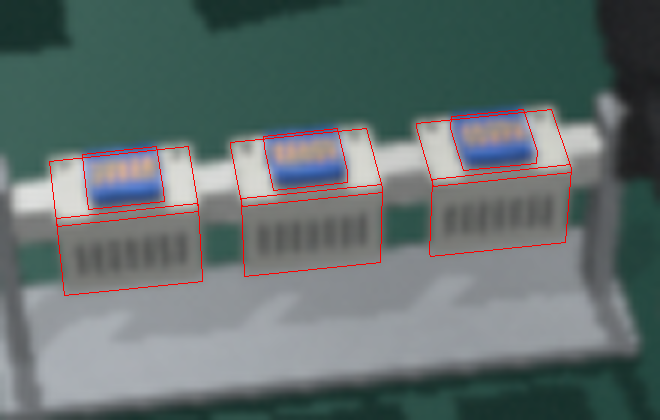

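View pics/o_scene.png

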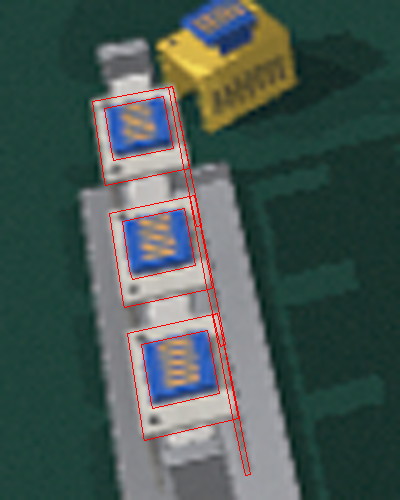

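The level wireframes match all three covers in both views, connectors down. Handing in.

```bash
python3 - <<'E'
from bench import manip
o=manip.get_obs(); print(o["time"],o["contact_force"].round(1)); print(manip.hand_in())
E
```

```text
123.825 [ 0.2 -0.4 -0.9]
the job is handed in; nothing more can be done
None
```

All three metal covers are pressed and hanging on the bar, and I handed the job in at about 124 s; no verdict came back.

**What I did:** Each cover was set on the anvil and pressed with the lever until the handle force rose sharply, to 32–39 N. The lever was then eased back up at roughly 0.5 rad/s, and the cover was draped over the bar. They hang at about -0.10, 0.00 and +0.10 m along it.

**What went wrong:** The first cover had been knocked along the bar, so the second one hit it while being lowered. The wrist force reached 71 N, the first cover rolled about 35° and the second tilted in the grip. I levelled the second against the bar, pushed the first upright with one finger and re-hung it. I then moved the second outward to make room for the third.

**Last checks:**
- Level model outlines match all three covers in the scene and side views, with the connectors down.
- The lever's red bar is at the same pixels as at the start, so the lever is home.
- The gripper is open and touching nothing.
- The other objects look unmoved in the pictures; I did not measure this.

**Checks that disagreed:** The automatic roll fit for the first cover was unusable. The network's mask was wrong in the scene view, and the side view alone is ambiguous. For that cover I relied on the outline overlay.

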